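Clear the drying rack and lean the leaded panels on it by height

TASK

First clear every tin off the drying rack's ledge and stand it upright in the black tray, leaving all the panels down on the bench until then. Then lean each glass panel lengthwise upward on the rack, its lower end on the ledge up against the front lip and its back against the steel rail, standing square and side by side without overlap, clear of the rail's posts, in order of height from the shortest at the robot's left to the tallest at its right (the spacing is free). Leave the other things on the bench where they are.

Things in the scene. Friction and masses are not known exactly. Their poses are not given: they have to be found in the camera images.
- ledge (a point): Drying rack (fixed): wooden ledge 440 mm long (y axis, to the left seen from the robot), top 18 mm above the bench, 105 mm deep behind a front lip (robot side) 16 mm high, 12 mm thick. The point is at mid-length, on the ledge's top, at the lip's inner face; x points across the ledge, away from the robot; z up.
- rail_mid (a point): Middle of the centre line of the rack's round steel rail, 14 mm diameter, parallel to the ledge, 84 mm behind and 66 mm above the ledge point, held by 16 mm wide posts 212 mm left and right. A panel with its foot on the ledge against the lip and its back on the rail leans at about 45 degrees. Axes as the ledge's.
- tray_in (a point): Black open tray (fixed), outside 260 x 140 x 34 mm, walls and floor 5 mm; this point is the centre of its inner floor, x along its length, y across, z up. It stands to the left or the right of the panels.
- panel_a_mid (a point): Leaded glass panel in a grey metal frame, a rigid flat slab 115 mm long (x axis), 58 mm wide (y axis), 12 mm thick (z axis), 150 g give or take a third; the point is its centre. Its two ends and its two faces are alike. It lies flat on the bench at the start. May be absent.
- panel_b_mid (a point): Leaded glass panel in a grey metal frame, a rigid flat slab 135 mm long (x axis), 58 mm wide (y axis), 12 mm thick (z axis), 180 g give or take a third; the point is its centre. Its two ends and its two faces are alike. It lies flat on the bench at the start. May be absent.
- panel_c_mid (a point): Leaded glass panel in a grey metal frame, a rigid flat slab 155 mm long (x axis), 58 mm wide (y axis), 12 mm thick (z axis), 210 g give or take a third; the point is its centre. Its two ends and its two faces are alike. It lies flat on the bench at the start. May be absent.
- panel_d_mid (a point): Leaded glass panel in a grey metal frame, a rigid flat slab 175 mm long (x axis), 58 mm wide (y axis), 12 mm thick (z axis), 239 g give or take a third; the point is its centre. Its two ends and its two faces are alike. It lies flat on the bench at the start. May be absent.
- tin_1_mid (a point): Closed square tin, 50 x 50 mm and 56 mm tall, about 180 g; the point is its centre, z its upward axis. It stands on the rack's ledge at the start.
- tin_2_mid (a point): Closed square tin, 50 x 50 mm and 56 mm tall, about 180 g; the point is its centre, z its upward axis. It stands on the rack's ledge at the start.
- tin_3_mid (a point): Closed square tin, 50 x 50 mm and 56 mm tall, about 180 g; the point is its centre, z its upward axis. It stands on the rack's ledge at the start.
- tub: round open green tub, 100 mm wide, 60 mm tall, right of the rack; a bystander, to be left where it is
- flux_bottle: bottle, 56 mm wide, 130 mm tall, left of the rack; a bystander, to be left where it is
- foil_roll: roll of copper foil, 70 mm wide, 12 mm tall, lying at the front left; a bystander, to be left where it is
- screwdriver: screwdriver, 180 mm, lying at the front right; a bystander, to be left where it is
Not all that is in view belongs to the job. What is shaped like the part that bears tin_1_mid but brown, green or purple is not meant.

How it is judged:
By the outcome, as a careful person would: the job done as asked, in the order asked, and still so for the second after the job is handed in, with the robot touching nothing.
Of panel_a, panel_b, panel_c, panel_d only 3 to 4 are there at a start; the rules pass over those that are not, and their reading is None.
At some moment in a run one of panel_a, panel_b, panel_c, panel_d, tin_1, tin_2, tin_3 may be knocked a few centimetres aside while the robot is not near it.
Once in a run the grip may slacken for a moment while it holds something.
It also fails if it takes over 210 s, if anything falls off the work surface, if the arm or the gripper's body presses on something with over 40 N, if the wrist force passes 120 N, or if a joint passes its speed limit or range.

ROBOT

A 6-joint arm with a two-finger parallel gripper is mounted at the origin on the work surface. World frame = base frame: x ahead of the robot, y to its left, z up, the work surface at z = 0. Lengths are in mm, angles in rad, forces in N, time in s.
With the tool pointing down it reaches from about 275 to 750 mm from the base axis. Payload 10.2 kg.
Tool frame: the origin (TCP) lies midway between the tips of the shut fingers; the grasp point (between the pads) lies grasp_offset behind it (grasp_offset is the distance from the TCP to the grasp point, in mm); x points along the fingers, z is the direction in which the jaws open and shut, and the axes are right-handed (so a half turn about x gives the same grasp; the last joint's range is limited). The gripper opens to 85 mm and grips with 20 to 120 N. Pads are 22 mm wide; open, the fingers measure 114 mm over their backs; the gripper's body (76 mm by 85 mm) begins 54 mm behind the grasp point. The pads swing forward as they close: fully open they stand 13 mm farther back than shut.
Start: joints at [0.892, 0.313, 1.498, -0, 1.331, -0.223], TCP at [231.108, 471.402, 231.294] pointing down, gripper open.
Joint ranges: [-2.94, 2.94], [-0.97, 2.17], [0.19, 2.56], [-1.23, 4.37], [0.02, 3.11], [-2.88, 2.88]. Speed limits (rad/s): [2.39, 2.39, 3.01, 3.14, 3.14, 3.14].

INTERFACE

Orientations are given as a unit quaternion [w, x, y, z].
In Python, from rig import sense, capture, calibration, finish_job, grasp_offset gives the robot as it stands.
- The arm moves only by the shell command python3 -m jog 'ROWS' [FORCE]. ROWS is JSON, a list of rows, each an object with "linear": the shift along the tool's x, y, z scaled (see below), a list of three; "rotation": the turn, a rotation vector about the tool's x, y, z scaled (see below), a list of three; "grip": the finger opening in mm, from 0 to 85.4. A call has 1 to 20 rows; each row is the pose to reach, as a shift and turn from the pose measured when the call began, along the tool's axes at that moment; what a row does not reach only later rows make up. The controller multiplies each number of a shift by 0.3 m and each number of a turn by 0.5 rad. A row lasts 1/12 s, in which the tool goes at most 41.7 mm and 7.16 degrees, less where a joint would pass 70% of its speed; a pose out of reach is approached as far as the arm can. A call with a number of a shift or a turn outside -1 to 1 is refused whole. A call with a gripper value outside its range is refused whole. The fingers move at their own pace and stop on an object; FORCE is the grip in N (left out, the last holds). Time passes only in rows, so rows that repeat a pose let the fingers close. It gives the time, the measured TCP pose, the force and the opening at its end, in the units of the state.
- sense(): the state, without advancing time (a new reading comes with each control period).
- capture(name): name is "side" or "top"; returns (picture, depth): 420x560x3 uint8, red, green, blue; 420x560 float32, mm along the optical axis (not along the pixel's ray), 0 where there is no reading.
- calibration(name): a dict with "intrinsics" (3x3 intrinsics, pixels), "world_from_camera" (4x4, takes a point from camera to world coordinates). Camera axes: x right, y up, looking along -z (the intrinsics and any distortion apply to the point x, -y, -z); pixel columns grow to the right and rows downward; lengths in mm; the calibration is good to about 2 mm. A picture is of the moment at which its call begins. calibration takes no time and is no camera call.
- finish_job(): hands the job in, once; it reports no verdict.
The state is a dict: "time_s": time; "joints": joint angles; "dq": joint speeds; "tau": joint torques, N m; "eef_pos": TCP position; "ee_rot": TCP orientation; "force": force on the tool from outside, world axes, zero at the start; "wrist_torque": the same for the moment, N m; "grip_width": opening from 0.0 (shut) to 1.0 (fully open).
Only numpy, scipy, OpenCV 4.12 (cv2) and the standard library are available. Lean on these libraries where they do the work, as an engineer would, in place of code of your own. Each camera call takes 0.05 s, during which the arm holds its last target.

## Working session

There is one attempt and no reset: what is moved stays moved. The work goes in short steps, Python scripts to look and compute and a shell command to move; the robot and the scene stay as the last step left them, time stands still between calls to the robot, and variables do not carry over. Pictures are saved under pics/ and viewed, and the job is handed in when it is done.

```bash
ls; mkdir -p pics
python3 - <<'E'
from rig import sense, capture, calibration, finish_job, grasp_offset
import cv2,numpy as np
print(sense(), grasp_offset if not callable(grasp_offset) else grasp_offset())
for n in ("top","side"):
    p,d=capture(n); cv2.imwrite(f"pics/{n}0.png",p[:,:,::-1]); np.save(f"pics/{n}0.npy",d)
    print(n,calibration(n))
E
```

```text
pics
{'time_s': 0.0, 'joints': array([ 8.91592189e-01,  3.13442787e-01,  1.49843646e+00, -2.24772812e-07,
        1.33100815e+00, -2.23422421e-01]), 'dq': array([ 0.00070888,  0.00065141, -0.00034089, -0.00057749, -0.00163703,
       -0.00043852]), 'tau': array([ 2.95139907e-04, -4.12254453e+01, -2.59742618e+01, -1.83724292e-04,
        4.02267091e-03, -8.35689406e-06]), 'eef_pos': array([230.94100254, 471.1893333 , 230.73900642]), 'ee_rot': array([ 0.59960168, -0.37426094,  0.60046653,  0.37396059]), 'force': array([-0.00843783,  0.01415276, -0.06197301]), 'wrist_torque': array([-0.02494788, -0.01203441,  0.00058027]), 'grip_width': 1.000649837449561} 18.700000000000003
top {'intrinsics': array([[421.03087237,   0.        , 282.61322335],
       [  0.        , 421.03087237, 220.98755291],
       [  0.        ,   0.        ,   1.        ]]), 'world_from_camera': array([[-1.49995371e-02,  9.97808275e-01, -6.44488892e-02,
         4.78413061e+02],
       [-9.99872856e-01, -1.46192740e-02,  6.36779643e-03,
        -1.47085749e+00],
       [ 5.41164400e-03,  6.45362089e-02,  9.97900692e-01,
         1.04596201e+03],
       [ 0.00000000e+00,  0.00000000e+00,  0.00000000e+00,
         1.00000000e+00]])}
side {'intrinsics': array([[505.11306295,   0.        , 278.44983466],
       [  0.        , 505.11306295, 209.30119235],
       [  0.        ,   0.        ,   1.        ]]), 'world_from_camera': array([[ 6.84916398e-01,  5.16180393e-01, -5.14244426e-01,
        -1.52129493e+02],
       [-7.28465443e-01,  4.99728325e-01, -4.68625330e-01,
        -6.20124765e+02],
       [ 1.50872983e-02,  6.95578466e-01,  7.18291703e-01,
         1.05676313e+03],
       [ 0.00000000e+00,  0.00000000e+00,  0.00000000e+00,
         1.00000000e+00]])}
```

View pics/top0.png

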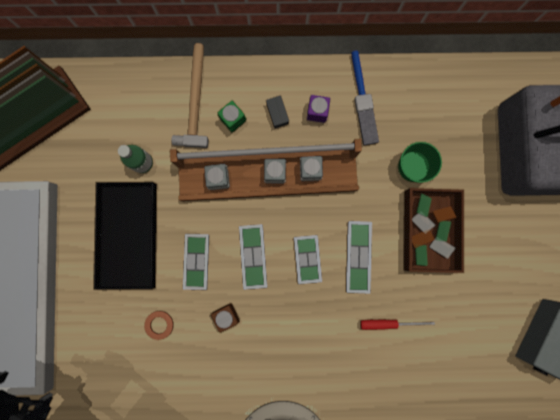

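View pics/side0.png

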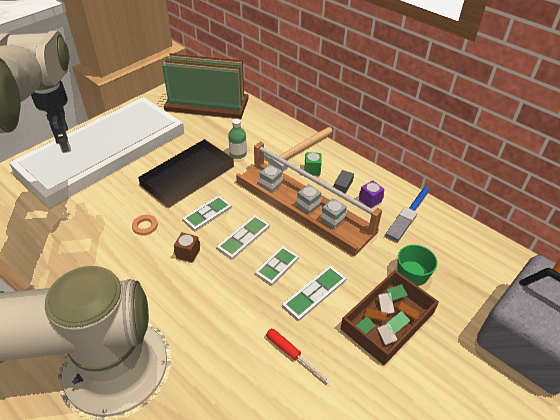

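```bash
cat > h.py <<'E'
import cv2,numpy as np
from rig import sense,capture,calibration,grasp_offset
from scipy.spatial.transform import Rotation as R
def cloud(name,d):
    c=calibration(name);K=c["intrinsics"];T=c["world_from_camera"]
    v,u=np.mgrid[0:d.shape[0],0:d.shape[1]]
    X=(u-K[0,2])/K[0,0]*d; Y=-(v-K[1,2])/K[1,1]*d
    P=np.stack([X,Y,-d],-1); return P@T[:3,:3].T+T[:3,3]
def ray(name,u,v,z):
    c=calibration(name);K=c["intrinsics"];T=c["world_from_camera"]
    r=T[:3,:3]@np.stack([(np.asarray(u,float)-K[0,2])/K[0,0],-(np.asarray(v,float)-K[1,2])/K[1,1],-np.ones(np.shape(u))])
    o=T[:3,3][:,None] if r.ndim>1 else T[:3,3]
    return o+r*((z-T[2,3])/r[2])
def rot(s): q=s["ee_rot"]; return R.from_quat([q[1],q[2],q[3],q[0]])
E
python3 - <<'E'
from h import *
for n in ("top","side"):
    p=cv2.imread(f"pics/{n}0.png");d=np.load(f"pics/{n}0.npy");W=cloud(n,d)
    z=W[...,2]
    print(n,"bench z",[np.round(W[v,u],1) for u,v in ([(225,240),(330,230),(280,300),(330,330)] if n=="top" else [(240,270),(330,260),(230,290)])])
    if n=="top":
        hsv=cv2.cvtColor(p,cv2.COLOR_BGR2HSV)
        m=((hsv[...,1]<60)&(hsv[...,2]>110)).astype(np.uint8)*255
        m[:215]=0;m[300:]=0;m[:,:170]=0;m[:,390:]=0
        m=cv2.morphologyEx(m,cv2.MORPH_CLOSE,np.ones((15,15)))
        cs,_=cv2.findContours(m,cv2.RETR_EXTERNAL,cv2.CHAIN_APPROX_NONE)
        for c in cs:
            if cv2.contourArea(c)<200: continue
            q=c[:,0,:]; w=ray("top",q[:,0],q[:,1],12.)[:2].T.astype(np.float32)
            print(cv2.minAreaRect(w), "zmed",np.median(z[q[:,1],q[:,0]]), q.mean(0))
    # height bands
    cv2.imwrite(f"pics/{n}_h.png",np.clip(z*2+40,0,255).astype(np.uint8))
    cv2.imwrite(f"pics/{n}_crop.png",cv2.resize(p[130:310,80:400] if n=="top" else p[120:320,120:400],(800,450) if n=="top" else (784,560),interpolation=cv2.INTER_CUBIC))
E
```

```text
top bench z [array([500.7, 134.8,   5.2]), array([ 522. , -126.2,   -4.3]), array([351.3,   1.2,  -0.5]), array([ 276.1, -120.5,   -2.8])]
((451.0381774902344, -67.46455383300781), (116.94019317626953, 61.16761779785156), 4.549695014953613) zmed 7.0607577872012826 [307.53623188 259.03623188]
((449.4411926269531, 206.372802734375), (60.74267578125, 135.15028381347656), 87.80471801757812) zmed 8.532910762167376 [195.48717949 261.5       ]
((459.80126953125, 66.72746276855469), (156.44488525390625, 60.54873275756836), 3.4670040607452393) zmed 8.735089537959311 [252.52631579 256.66666667]
((454.945068359375, -194.42587280273438), (59.240501403808594, 176.7945556640625), 87.13578033447266) zmed 10.194366349882216 [359.10215054 256.94623656]
side bench z [array([374. ,  -9.9,   0.8]), array([ 562.7, -158.1,    0.6]), array([314.4, -35.7,  -2. ])]
```

View pics/top_crop.png

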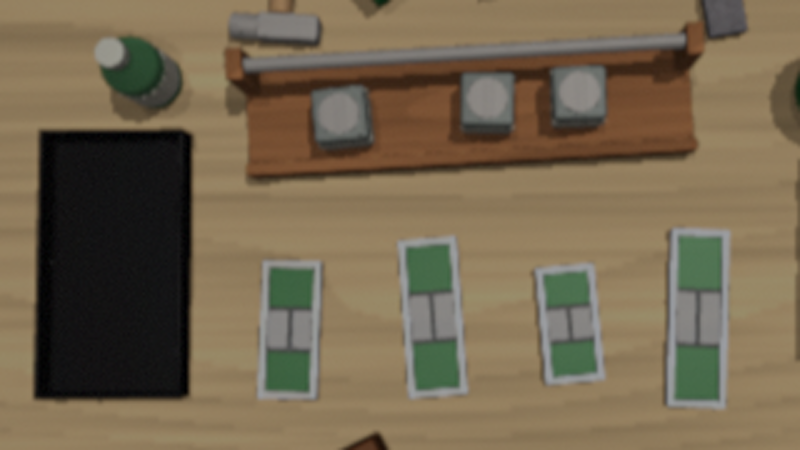

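View pics/top_h.png

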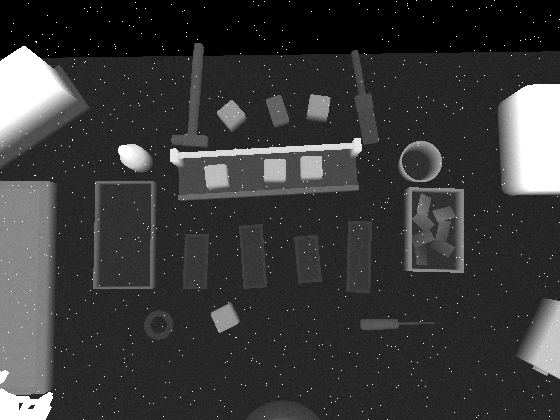

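```bash
cat >> h.py <<'E'
def get(n,name=None):
    p,d=capture(n); d=cv2.medianBlur(d,3)
    if name: cv2.imwrite(f"pics/{name}.png",p[:,:,::-1])
    return p[:,:,::-1].copy(),cloud(n,d)
def rect_from(mask,n,z):
    out=[]
    cs,_=cv2.findContours(mask.astype(np.uint8),cv2.RETR_EXTERNAL,cv2.CHAIN_APPROX_NONE)
    for c in cs:
        if cv2.contourArea(c)<60: continue
        q=c[:,0,:]; w=ray(n,q[:,0],q[:,1],z)[:2].T.astype(np.float32)
        (cx,cy),(a,b),t=cv2.minAreaRect(w); out.append((cx,cy,a,b,t))
    return out
E
python3 - <<'E'
from h import *
for n in ("top","side"):
    d=cv2.medianBlur(np.load(f"pics/{n}0.npy"),3);W=cloud(n,d);p=cv2.imread(f"pics/{n}0.png")
    x,y,z=W[...,0],W[...,1],W[...,2]
    hsv=cv2.cvtColor(p,cv2.COLOR_BGR2HSV)
    reg=(x>560)&(x<760)&(abs(y)<260)
    # tins tops by depth
    m=reg&(z>66)&(z<80)&(x<690)
    m=cv2.morphologyEx(m.astype(np.uint8),cv2.MORPH_OPEN,np.ones((3,3)))
    for r in rect_from(m,n,74.): print(n,"tin",np.round(r,1))
    # rail: grey with z>76
    m=(x>640)&(x<730)&(abs(y)<195)&(z>80)&(z<100)
    P=W[m]; 
    c=np.polyfit(P[:,1],P[:,0],1); print(n,"rail x=a+by",c,"z",np.percentile(P[:,2],[10,50,90]), m.sum())
    # lip top z 34 : edge per column
    m=(x>560)&(x<640)&(abs(y)<225)&(z>26)&(z<42)
    P=W[m];c=np.polyfit(P[:,1],P[:,0],1); print(n,"lip",c,"z",np.percentile(P[:,2],[10,50,90]),"yext",P[:,1].min(),P[:,1].max(),m.sum(),"res",np.percentile(P[:,0]-np.polyval(c,P[:,1]),[5,95]))
    m=(x>600)&(x<720)&(abs(y)<260)&(z>12)&(z<24); P=W[m]; print(n,"ledge yext",np.percentile(P[:,1],[0.5,99.5]),"zmed",np.median(P[:,2]))
    # posts
    for s in (1,-1):
        m=(x>620)&(x<740)&(s*y>190)&(s*y<240)&(z>60)&(z<120);P=W[m];print(n,"post",s,np.round(np.median(P,0),1),m.sum())
    # tray
    m=(x>360)&(x<660)&(y>280)&(y<480)&(hsv[...,2]<60)&(z<45)&(z>-10)
    m=cv2.morphologyEx(m.astype(np.uint8),cv2.MORPH_CLOSE,np.ones((7,7)))
    for r in rect_from(m,n,34.): print(n,"tray@34",np.round(r,1))
E
```

```text
top tin [651.1 147.2  49.9  50.    5.6]
top tin [663.    9.4  49.   47.1  89.2]
top tin [666.4 -76.2  45.6  49.9   2.8]
top rail x=a+by [-4.31473376e-02  7.05387706e+02] z [85.97617501 89.13924895 91.1093745 ] 1090
top lip [-4.18818974e-02  6.16605928e+02] z [30.66558549 32.89214151 34.26211423] yext -192.24332429739823 224.942134389386 923 res [-5.90400078  5.62811484]
top ledge yext [-190.3827696   245.39281515] zmed 17.558362301955412
top post 1 [695.2 224.5  89.4] 181
top post -1 [ 708.9 -190.3   92.2] 6
top tray@34 [515.6 370.3 146.1 256.7  89.3]
side tin [662.6 -82.7  52.1  50.9  89.1]
side tin [657.3   3.   53.7  52.6   0. ]
side tin [645.1 140.9  52.5  51.    6.8]
side rail x=a+by [-4.39010581e-02  7.01694231e+02] z [82.75479051 87.51741788 90.42429297] 630
side lip [-2.77821656e-02  6.16282096e+02] z [27.65933468 31.26750306 33.95653367] yext -197.05219871148586 224.65168714522554 738 res [-9.41916082 21.52339262]
side ledge yext [-195.49786477  242.82309791] zmed 16.951979527621916
side post 1 [690.3 229.1  85.7] 134
side post -1 [ 709.6 -192.3   79.5] 51
side tray@34 [507.2 384.4 121.  274.7  86.7]
```

```bash
cat >> h.py <<'E'
def pose(x,y,z,yaw,pitch=0,flip=1):
    """yaw,pitch deg; pitch tilts the fingers forward (away)."""
    a=np.radians(yaw);p=np.radians(pitch);Z=R.from_euler('z',a).as_matrix()
    X=Z@[np.sin(p),0,-np.cos(p)];zz=flip*(Z@[0,1,0]);Y=np.cross(zz,X)
    return np.array([x,y,z],float),R.from_matrix(np.stack([X,Y,zz],1))
def plan(targets,start=None):
    if start is None:
        s=sense();start=(np.array(s["eef_pos"]),rot(s))
    p0,r0=start
    for t in targets:
        l=r0.inv().apply(t[0]-p0)/300; w=(r0.inv()*t[1]).as_rotvec()/0.5
        d=np.linalg.norm(t[0]-p0);print(np.round(l,4).tolist(),np.round(w,4).tolist(),"dist %.0f rows %.1f ang %.1f"%(d,d/41.7,np.degrees(np.linalg.norm(w)*.5)))
E
python3 - <<'E'
from h import *
s=sense();print(s["joints"],rot(s).as_matrix().round(3))
for f in (1,-1):
    print(f);plan([pose(500,300,200,3,0,f),pose(651,147,150,5,0,f)])
for u,v in [(179.2,200),(357.2,190.2),(174.5,156),(357.5,146)]:
    print(ray("top",u,v,34.),ray("top",u,v,92.))
E
```

```text
[ 8.91621397e-01  3.13395068e-01  1.49834006e+00 -2.84719278e-05
  1.33098815e+00 -2.23448150e-01] [[-0.001 -0.898  0.44 ]
 [-0.001  0.44   0.898]
 [-1.     0.    -0.001]]
1
[0.1026, -1.0565, -0.1177] [-1.0162, -0.0021, -0.001] dist 320 rows 7.7 ang 29.1
[0.2693, -1.733, -0.3539] [-1.086, -0.002, -0.001] dist 537 rows 12.9 ang 31.1
-1
[0.1026, -1.0565, -0.1177] [5.267, -0.0013, 0.0028] dist 320 rows 7.7 ang 150.9
[0.2693, -1.733, -0.3539] [5.1972, -0.0014, 0.0027] dist 537 rows 12.9 ang 148.9
[598.1723606  240.83942607  34.        ] [591.30842762 226.95155644  92.        ]
[ 615.84950209 -189.70965729   34.        ] [ 607.97241427 -178.92086256   92.        ]
[705.81463967 252.33075084  34.        ] [692.78125357 237.78426277  92.        ]
[ 724.35309885 -193.31221191   34.        ] [ 710.25719199 -182.3169389    92.        ]
```

```bash
python3 -m jog '[{"linear":[0.03,-0.3,0],"rotation":[-0.25,0,0],"grip":70},{"linear":[0.06,-0.6,-0.05],"rotation":[-0.5,0,0],"grip":70},{"linear":[0.1,-0.95,-0.1],"rotation":[-0.75,0,0],"grip":70},{"linear":[0.1,-0.95,-0.1],"rotation":[-1,0,0],"grip":70},{"linear":[0.1,-0.95,-0.1],"rotation":[-1,0,0],"grip":70},{"linear":[0.1,-0.95,-0.1],"rotation":[-1,0,0],"grip":70},{"linear":[0.1,-0.95,-0.1],"rotation":[-1,0,0],"grip":70},{"linear":[0.1,-0.95,-0.1],"rotation":[-1,0,0],"grip":70},{"linear":[0.1,-0.95,-0.1],"rotation":[-1,0,0],"grip":70}]' 40
python3 - <<'E'
from h import *
plan([pose(651,147,130,5.5),pose(651,147,32,5.5)])
E
```

```text
time_s: 0.85
eef_pos: [475.5, 316.7, 199.6]
ee_rot: [0.489, -0.51, 0.491, 0.51]
force: [-0.2, 0.0, 0.2]
grip_width: 0.82
[0.2317, -0.5622, -0.5884] [-0.1116, -0.0033, -0.0045] dist 254 rows 6.1 ang 3.2
[0.5584, -0.5629, -0.5879] [-0.1116, -0.0033, -0.0045] dist 296 rows 7.1 ang 3.2
```

```bash
python3 -m jog '[{"linear":[0.2317,-0.5622,-0.5884],"rotation":[-0.1116,-0.0033,-0.0045],"grip":70},{"linear":[0.2317,-0.5622,-0.5884],"rotation":[-0.1116,-0.0033,-0.0045],"grip":70},{"linear":[0.2317,-0.5622,-0.5884],"rotation":[-0.1116,-0.0033,-0.0045],"grip":70},{"linear":[0.2317,-0.5622,-0.5884],"rotation":[-0.1116,-0.0033,-0.0045],"grip":70},{"linear":[0.2317,-0.5622,-0.5884],"rotation":[-0.1116,-0.0033,-0.0045],"grip":70},{"linear":[0.2317,-0.5622,-0.5884],"rotation":[-0.1116,-0.0033,-0.0045],"grip":70},{"linear":[0.2317,-0.5622,-0.5884],"rotation":[-0.1116,-0.0033,-0.0045],"grip":70},{"linear":[0.2317,-0.5622,-0.5884],"rotation":[-0.1116,-0.0033,-0.0045],"grip":70}]'
python3 - <<'E'
from h import *
plan([pose(651,147,60,5.5),pose(651,147,32,5.5)])
for n in("top","side"):
    p,W=get(n,n+"1")
    cv2.imwrite(f"pics/{n}1c.png",cv2.resize(p[110:250,120:380] if n=="top" else p[60:260,170:450],(780,420) if n=="top" else (784,560),interpolation=cv2.INTER_CUBIC))
E
```

```text
time_s: 1.52
eef_pos: [651.1, 146.2, 128.5]
ee_rot: [0.475, -0.522, 0.477, 0.524]
force: [-0.7, 0.3, -0.1]
grip_width: 0.819
[0.2282, -0.0005, 0.0026] [-0.0039, 0.0004, -0.0047] dist 68 rows 1.6 ang 0.2
[0.3216, -0.0007, 0.0026] [-0.0039, 0.0004, -0.0047] dist 96 rows 2.3 ang 0.2
```

View pics/side1c.png

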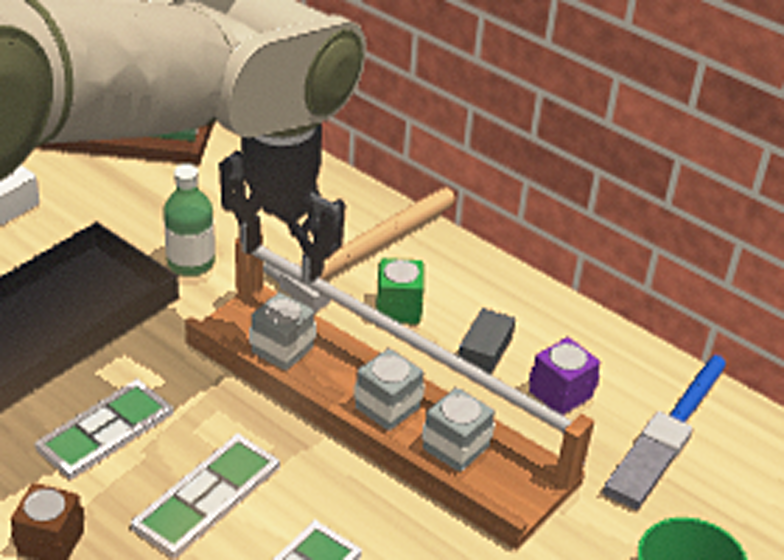

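View pics/top1c.png

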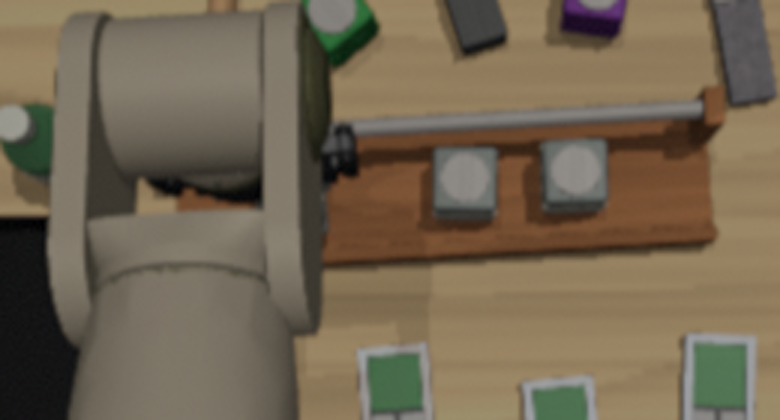

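```bash
python3 -m jog '[{"linear":[0.1,0,0],"rotation":[0,0,0],"grip":70},{"linear":[0.2,0,0.0026],"rotation":[0,0,0],"grip":70},{"linear":[0.27,0,0.0026],"rotation":[0,0,0],"grip":70},{"linear":[0.32,0,0.0026],"rotation":[0,0,0],"grip":70},{"linear":[0.32,0,0.0026],"rotation":[0,0,0],"grip":70}]' 50
python3 -m jog '[{"linear":[0,0,0],"rotation":[0,0,0],"grip":40},{"linear":[0,0,0],"rotation":[0,0,0],"grip":40},{"linear":[0,0,0],"rotation":[0,0,0],"grip":40},{"linear":[0,0,0],"rotation":[0,0,0],"grip":40},{"linear":[0,0,0],"rotation":[0,0,0],"grip":40},{"linear":[0,0,0],"rotation":[0,0,0],"grip":40}]' 50
python3 - <<'E'
from h import *
plan([pose(651,147,110,5.5),pose(580,372,110,0),pose(580,372,20,0)])
E
```

```text
time_s: 2.03
eef_pos: [647.3, 151.6, 31.8]
ee_rot: [0.473, -0.523, 0.476, 0.526]
force: [-0.3, 0.5, -0.1]
grip_width: 0.822
time_s: 2.53
eef_pos: [647.8, 152.3, 33.6]
ee_rot: [0.474, -0.523, 0.475, 0.526]
force: [-1.8, 3.8, 7.7]
grip_width: 0.58
[-0.2549, -0.008, -0.0182] [0.0077, 0.0036, -0.0068] dist 77 rows 1.8 ang 0.3
[-0.253, 0.1527, 0.7516] [0.1997, 0.0032, -0.0069] dist 242 rows 5.8 ang 5.7
[0.047, 0.1517, 0.7511] [0.1997, 0.0032, -0.0069] dist 230 rows 5.5 ang 5.7
```

```bash
python3 -m jog '[{"linear":[-0.1,0,0],"rotation":[0,0,0],"grip":40},{"linear":[-0.2,0,0],"rotation":[0,0,0],"grip":40},{"linear":[-0.25,0,0],"rotation":[0,0,0],"grip":40},{"linear":[-0.25,0,0],"rotation":[0,0,0],"grip":40}]' 60
python3 - <<'E'
from h import *
s=sense();print(s["eef_pos"],s["force"],s["grip_width"],s["dq"].round(3))
plan([pose(580,372,110,0),pose(580,372,20,0)])
capture("side");capture("side")
s=sense();print(s["eef_pos"],s["force"])
E
```

```text
time_s: 2.87
eef_pos: [649.8, 152.3, 113.0]
ee_rot: [-0.476, 0.525, -0.473, -0.524]
force: [0.0, 0.1, -1.9]
grip_width: 0.58
[649.79813417 152.27836468 112.95254828] [ 0.0483397   0.11380405 -1.92831102] 0.5803478235174412 [-0.001  0.057  0.065  0.001 -0.056 -0.001]
[0.0103, 0.1586, 0.7519] [0.1995, 0.0033, 0.0077] dist 231 rows 5.5 ang 5.7
[0.3103, 0.1598, 0.7515] [0.1995, 0.0033, 0.0077] dist 249 rows 6.0 ang 5.7
[647.78578092 152.14934557 108.02380166] [ 0.40952672  0.67851477 -2.43547348]
```

```bash
python3 -m jog '[{"linear":[0,0.16,0.757],"rotation":[0.1,0,0],"grip":40},{"linear":[0,0.16,0.757],"rotation":[0.2,0,0],"grip":40},{"linear":[0,0.16,0.757],"rotation":[0.2,0,0],"grip":40},{"linear":[0,0.16,0.757],"rotation":[0.2,0,0],"grip":40},{"linear":[0,0.16,0.757],"rotation":[0.2,0,0],"grip":40},{"linear":[0,0.16,0.757],"rotation":[0.2,0,0],"grip":40},{"linear":[0,0.16,0.757],"rotation":[0.2,0,0],"grip":40},{"linear":[0,0.16,0.757],"rotation":[0.2,0,0],"grip":40},{"linear":[0,0.16,0.757],"rotation":[0.2,0,0],"grip":40},{"linear":[0,0.16,0.757],"rotation":[0.2,0,0],"grip":40},{"linear":[0,0.16,0.757],"rotation":[0.2,0,0],"grip":40}]' 60
python3 - <<'E'
from h import *
p,W=get("side","side2");p,W=get("top","top2")
s=sense();print(s["eef_pos"],s["force"],s["grip_width"],s["dq"].round(3))
plan([pose(580,372,70,0),pose(580,372,21,0)])
E
```

```text
time_s: 3.88
eef_pos: [577.9, 372.1, 108.1]
ee_rot: [0.5, -0.498, 0.501, 0.501]
force: [-0.1, -0.5, -2.0]
grip_width: 0.581
[577.81937247 372.42904248 108.50223242] [ 0.85910908  0.67533821 -1.64737585] 0.5750453707363011 [ 0.005 -0.003 -0.001 -0.002  0.     0.003]
[0.1283, -0.0078, -0.0016] [-0.0032, 0.0026, -0.0084] dist 39 rows 0.9 ang 0.3
[0.2916, -0.0085, -0.0018] [-0.0032, 0.0026, -0.0084] dist 88 rows 2.1 ang 0.3
```

View pics/side2.png

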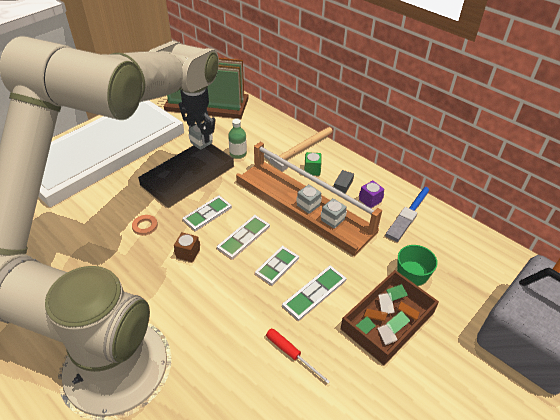

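View pics/top2.png

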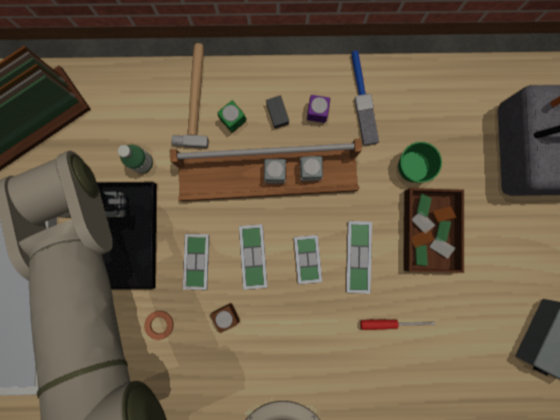

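```bash
python3 -m jog '[{"linear":[0.1,0,0],"rotation":[0,0,0],"grip":40},{"linear":[0.2,0,0],"rotation":[0,0,0],"grip":40},{"linear":[0.27,0,0],"rotation":[0,0,0],"grip":40},{"linear":[0.29,0,0],"rotation":[0,0,0],"grip":40},{"linear":[0.29,0,0],"rotation":[0,0,0],"grip":40},{"linear":[0.29,0,0],"rotation":[0,0,0],"grip":40}]' 60
python3 -m jog '[{"linear":[0,0,0],"rotation":[0,0,0],"grip":40},{"linear":[0,0,0],"rotation":[0,0,0],"grip":64},{"linear":[0,0,0],"rotation":[0,0,0],"grip":64},{"linear":[0,0,0],"rotation":[0,0,0],"grip":64},{"linear":[0,0,0],"rotation":[0,0,0],"grip":64},{"linear":[-0.14,0,0],"rotation":[0,0,0],"grip":66},{"linear":[-0.28,0,0],"rotation":[0,0,0],"grip":70},{"linear":[-0.35,0,0],"rotation":[0,0,0],"grip":70},{"linear":[-0.35,0,0],"rotation":[0,0,0],"grip":70},{"linear":[-0.35,0,0],"rotation":[0,0,0],"grip":70},{"linear":[-0.35,0,0],"rotation":[0,0,0],"grip":70}]' 60
python3 - <<'E'
from h import *
p,W=get("top","top3")
x,y,z=W[...,0],W[...,1],W[...,2]
m=(x>560)&(x<690)&(abs(y)<260)&(z>66)&(z<80)
m=cv2.morphologyEx(m.astype(np.uint8),cv2.MORPH_OPEN,np.ones((3,3)))
for r in rect_from(m,"top",74.): print("tin",np.round(r,1))
s=sense();print(s["eef_pos"],s["force"],s["grip_width"],s["dq"].round(3))
plan([pose(663,9.4,126,-.8),pose(600,200,126,-.8)])
E
```

```text
time_s: 4.48
eef_pos: [577.8, 372.2, 21.8]
ee_rot: [0.5, -0.498, 0.501, 0.501]
force: [0.5, -0.5, -2.2]
grip_width: 0.58
time_s: 5.4
eef_pos: [577.7, 371.8, 125.6]
ee_rot: [0.499, -0.498, 0.502, 0.501]
force: [0.3, 0.6, -0.2]
grip_width: 0.823
tin [663.    9.4  49.   47.1  89.2]
tin [665.3 -76.9  49.   44.8  89.2]
[577.57682607 371.8041109  125.10038544] [ 0.30931055 -0.20383359  0.27335458] 0.8172285165800691 [-0.     0.006 -0.    -0.001  0.001 -0.001]
[-0.0052, -0.2873, -1.2074] [0.0237, 0.0005, -0.0128] dist 372 rows 8.9 ang 0.8
[-0.0036, -0.0759, -0.5725] [0.0237, 0.0005, -0.0128] dist 173 rows 4.2 ang 0.8
```

```bash
python3 -m jog '[{"linear":[0,-0.144,-0.604],"rotation":[0,0,-0.01],"grip":70},{"linear":[0,-0.144,-0.604],"rotation":[0,0,-0.01],"grip":70},{"linear":[0,-0.144,-0.604],"rotation":[0,0,-0.01],"grip":70},{"linear":[0,-0.144,-0.604],"rotation":[0,0,-0.01],"grip":70},{"linear":[0,-0.144,-0.604],"rotation":[0,0,-0.01],"grip":70},{"linear":[0,-0.144,-0.604],"rotation":[0,0,-0.01],"grip":70}]'
python3 -m jog '[{"linear":[0,-0.144,-0.604],"rotation":[0.02,0,0],"grip":70},{"linear":[0,-0.144,-0.604],"rotation":[0.02,0,0],"grip":70},{"linear":[0,-0.144,-0.604],"rotation":[0.02,0,0],"grip":70},{"linear":[0,-0.144,-0.604],"rotation":[0.02,0,0],"grip":70},{"linear":[0,-0.144,-0.604],"rotation":[0.02,0,0],"grip":70},{"linear":[0,-0.144,-0.604],"rotation":[0.02,0,0],"grip":70},{"linear":[0,-0.144,-0.604],"rotation":[0.02,0,0],"grip":70},{"linear":[0,-0.144,-0.604],"rotation":[0.02,0,0],"grip":70}]'
python3 - <<'E'
from h import *
p,W=get("side","side4")
s=sense();print(s["eef_pos"],s["force"],s["grip_width"],s["dq"].round(3))
plan([pose(663,9,60,-.8),pose(663,9.,32,-.8)])
E
```

```text
time_s: 5.95
eef_pos: [620.9, 186.0, 123.2]
ee_rot: [0.501, -0.497, 0.503, 0.499]
force: [-0.6, 0.8, -0.0]
grip_width: 0.822
time_s: 6.62
eef_pos: [662.4, 5.9, 122.2]
ee_rot: [0.503, -0.495, 0.506, 0.497]
force: [0.1, 0.4, 0.2]
grip_width: 0.825
[662.44566146   6.16843528 122.48737225] [-0.65180521 -0.25466217 -0.19493649] 0.8199550567025347 [ 0.005 -0.008 -0.002 -0.004  0.    -0.002]
[0.2083, -0.0028, 0.0096] [-0.0032, -0.0009, -0.0104] dist 63 rows 1.5 ang 0.3
[0.3016, -0.0033, 0.0096] [-0.0032, -0.0009, -0.0104] dist 91 rows 2.2 ang 0.3
```

View pics/side4.png

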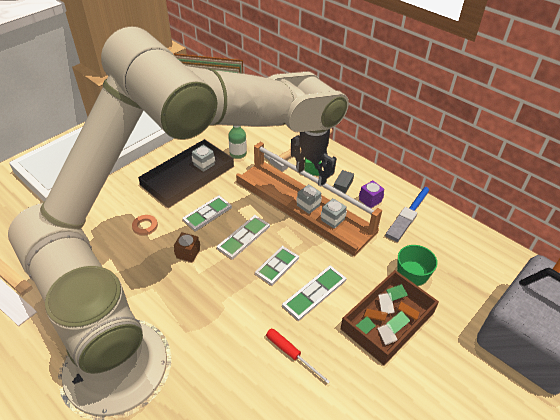

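```bash
python3 -m jog '[{"linear":[0.1,0,0.009],"rotation":[0,0,-0.01],"grip":70},{"linear":[0.2,-0.003,0.0096],"rotation":[0,0,-0.01],"grip":70},{"linear":[0.27,-0.0033,0.0096],"rotation":[0,0,-0.01],"grip":70},{"linear":[0.3,-0.0033,0.0096],"rotation":[0,0,-0.01],"grip":70},{"linear":[0.3,-0.0033,0.0096],"rotation":[0,0,-0.01],"grip":70},{"linear":[0.3,-0.0033,0.0096],"rotation":[0,0,-0.01],"grip":70},{"linear":[0.3,-0.0033,0.0096],"rotation":[0,0,-0.01],"grip":70}]' 60
python3 -m jog '[{"linear":[0,0,0],"rotation":[0,0,0],"grip":40},{"linear":[0,0,0],"rotation":[0,0,0],"grip":40},{"linear":[0,0,0],"rotation":[0,0,0],"grip":40},{"linear":[0,0,0],"rotation":[0,0,0],"grip":40},{"linear":[0,0,0],"rotation":[0,0,0],"grip":40},{"linear":[0,0,0],"rotation":[0,0,0],"grip":40}]' 60
python3 -m jog '[{"linear":[-0.1,0,0],"rotation":[0,0,0],"grip":40},{"linear":[-0.2,0,0],"rotation":[0,0,0],"grip":40},{"linear":[-0.3,0,0],"rotation":[0,0,0],"grip":40},{"linear":[-0.3,0,0],"rotation":[0,0,0],"grip":40},{"linear":[-0.3,0,0],"rotation":[0,0,0],"grip":40},{"linear":[-0.3,0,0],"rotation":[0,0,0],"grip":40},{"linear":[-0.3,0,0],"rotation":[0,0,0],"grip":40}]' 60
python3 - <<'E'
from h import *
p,W=get("side","side5")
s=sense();print(s["eef_pos"],s["force"],s["grip_width"],s["dq"].round(3))
plan([pose(585,190,122,0),pose(505,372,122,0)])
E
```

```text
time_s: 7.25
eef_pos: [664.0, 9.4, 34.4]
ee_rot: [0.504, -0.497, 0.503, 0.495]
force: [-0.6, 0.4, 0.3]
grip_width: 0.821
time_s: 7.75
eef_pos: [665.0, 9.3, 36.4]
ee_rot: [0.505, -0.498, 0.502, 0.494]
force: [-0.1, 0.0, 8.0]
grip_width: 0.575
time_s: 8.33
eef_pos: [663.7, 9.5, 124.8]
ee_rot: [0.504, -0.497, 0.503, 0.495]
force: [-0.2, 0.9, -2.2]
grip_width: 0.577
[663.80082016   9.46903213 124.86084542] [ 0.42971426 -0.53979998 -1.76988519] 0.5722521160609019 [ 0.002 -0.    -0.004  0.001  0.001 -0.001]
[0.0082, 0.2717, 0.5978] [-0.03, -0.0014, 0.007] dist 197 rows 4.7 ang 0.9
[0.0068, 0.5474, 1.2004] [-0.03, -0.0014, 0.007] dist 396 rows 9.5 ang 0.9
```

```bash
python3 -m jog '[{"linear":[0,0.272,0.598],"rotation":[-0.03,0,0],"grip":40},{"linear":[0,0.272,0.598],"rotation":[-0.03,0,0],"grip":40},{"linear":[0,0.272,0.598],"rotation":[-0.03,0,0],"grip":40},{"linear":[0,0.272,0.598],"rotation":[-0.03,0,0],"grip":40},{"linear":[0,0.272,0.598],"rotation":[-0.03,0,0],"grip":40},{"linear":[0,0.272,0.598],"rotation":[-0.03,0,0],"grip":40}]' 60
python3 -m jog '[{"linear":[0,0.275,0.6],"rotation":[0,0,0.007],"grip":40},{"linear":[0,0.275,0.6],"rotation":[0,0,0.007],"grip":40},{"linear":[0,0.275,0.6],"rotation":[0,0,0.007],"grip":40},{"linear":[0,0.275,0.6],"rotation":[0,0,0.007],"grip":40},{"linear":[0,0.275,0.6],"rotation":[0,0,0.007],"grip":40},{"linear":[0,0.275,0.6],"rotation":[0,0,0.007],"grip":40},{"linear":[0,0.275,0.6],"rotation":[0,0,0.007],"grip":40},{"linear":[0,0.275,0.6],"rotation":[0,0,0.007],"grip":40},{"linear":[0,0.275,0.6],"rotation":[0,0,0.007],"grip":40}]' 60
python3 - <<'E'
from h import *
p,W=get("top","top6")
p,W=get("side","side6");cv2.imwrite("pics/side6c.png",cv2.resize(p[60:260,120:400],(784,560)))
s=sense();print(s["eef_pos"],s["force"],s["grip_width"],s["dq"].round(3))
plan([pose(505,372,60,0),pose(505,372,24.5,0)])
E
```

```text
time_s: 8.88
eef_pos: [581.9, 195.2, 123.5]
ee_rot: [-0.499, 0.501, -0.498, -0.501]
force: [-0.6, -0.4, -2.0]
grip_width: 0.576
time_s: 9.63
eef_pos: [499.0, 373.6, 123.1]
ee_rot: [0.498, -0.5, 0.5, 0.502]
force: [-0.0, -0.3, -2.6]
grip_width: 0.576
[499.12325248 373.60439413 123.34495102] [-0.25616386 -0.03696774 -1.29320732] 0.578327669045952 [ 0.003 -0.001 -0.003  0.001  0.003  0.001]
[0.2111, -0.0202, -0.0054] [0.007, 0.0001, -0.0063] dist 64 rows 1.5 ang 0.3
[0.3294, -0.0206, -0.0054] [0.007, 0.0001, -0.0063] dist 99 rows 2.4 ang 0.3
```

View pics/side6c.png

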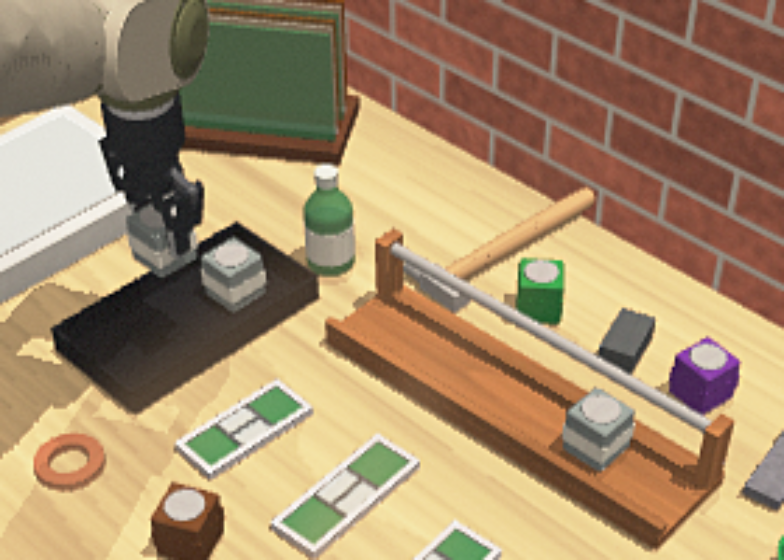

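```bash
python3 -m jog '[{"linear":[0.1,-0.01,0],"rotation":[0,0,0],"grip":40},{"linear":[0.2,-0.02,-0.005],"rotation":[0,0,0],"grip":40},{"linear":[0.29,-0.02,-0.005],"rotation":[0,0,0],"grip":40},{"linear":[0.33,-0.02,-0.005],"rotation":[0,0,0],"grip":40},{"linear":[0.33,-0.02,-0.005],"rotation":[0,0,0],"grip":40},{"linear":[0.33,-0.02,-0.005],"rotation":[0,0,0],"grip":40}]' 60
python3 -m jog '[{"linear":[0,0,0],"rotation":[0,0,0],"grip":40},{"linear":[0,0,0],"rotation":[0,0,0],"grip":64},{"linear":[0,0,0],"rotation":[0,0,0],"grip":64},{"linear":[0,0,0],"rotation":[0,0,0],"grip":64},{"linear":[0,0,0],"rotation":[0,0,0],"grip":64},{"linear":[-0.14,0,0],"rotation":[0,0,0],"grip":66},{"linear":[-0.28,0,0],"rotation":[0,0,0],"grip":70},{"linear":[-0.35,0,0],"rotation":[0,0,0],"grip":70},{"linear":[-0.35,0,0],"rotation":[0,0,0],"grip":70},{"linear":[-0.35,0,0],"rotation":[0,0,0],"grip":70}]' 60
python3 -m jog '[{"linear":[0,-0.277,-0.75],"rotation":[0,0,0],"grip":70},{"linear":[0,-0.277,-0.75],"rotation":[0,0,0],"grip":70},{"linear":[0,-0.277,-0.75],"rotation":[0,0,0],"grip":70},{"linear":[0,-0.277,-0.75],"rotation":[0,0,0],"grip":70},{"linear":[0,-0.277,-0.75],"rotation":[0,0,0],"grip":70},{"linear":[0,-0.277,-0.75],"rotation":[0,0,0],"grip":70},{"linear":[0,-0.277,-0.75],"rotation":[0,0,0],"grip":70},{"linear":[0,-0.277,-0.75],"rotation":[0,0,0],"grip":70}]'
python3 - <<'E'
from h import *
p,W=get("top","top7")
x,y,z=W[...,0],W[...,1],W[...,2]
m=(x>560)&(x<690)&(y<50)&(y>-260)&(z>66)&(z<80)
m=cv2.morphologyEx(m.astype(np.uint8),cv2.MORPH_OPEN,np.ones((3,3)))
for r in rect_from(m,"top",74.): print("tin",np.round(r,1))
s=sense();print(s["eef_pos"],s["force"],s["grip_width"],s["dq"].round(3))
plan([pose(665.5,-76.5,126,1)])
E
```

```text
time_s: 10.23
eef_pos: [505.4, 371.6, 24.7]
ee_rot: [0.499, -0.5, 0.5, 0.501]
force: [0.1, -0.3, -1.7]
grip_width: 0.577
time_s: 11.07
eef_pos: [506.1, 371.8, 130.9]
ee_rot: [0.5, -0.5, 0.499, 0.501]
force: [-1.4, -0.7, -0.6]
grip_width: 0.821
time_s: 11.73
eef_pos: [589.5, 145.5, 128.8]
ee_rot: [0.499, -0.499, 0.501, 0.501]
force: [-0.5, 0.5, -0.5]
grip_width: 0.819
tin [665.3 -76.9  49.1  44.8  89.2]
[589.16136492 146.86338025 129.0679731 ] [0.3366182  0.5013652  0.23493328] 0.8240029622406493 [ 0.034 -0.009 -0.002  0.003  0.003  0.001]
[0.0084, -0.2532, -0.745] [-0.0316, 0.0028, -0.0064] dist 236 rows 5.7 ang 0.9
```

```bash
python3 -m jog '[{"linear":[0.0084,-0.2532,-0.745],"rotation":[-0.03,0,0],"grip":70},{"linear":[0.0084,-0.2532,-0.745],"rotation":[-0.03,0,0],"grip":70},{"linear":[0.0084,-0.2532,-0.745],"rotation":[-0.03,0,0],"grip":70},{"linear":[0.0084,-0.2532,-0.745],"rotation":[-0.03,0,0],"grip":70},{"linear":[0.0084,-0.2532,-0.745],"rotation":[-0.03,0,0],"grip":70},{"linear":[0.0084,-0.2532,-0.745],"rotation":[-0.03,0,0],"grip":70},{"linear":[0.0084,-0.2532,-0.745],"rotation":[-0.03,0,0],"grip":70},{"linear":[0.0084,-0.2532,-0.745],"rotation":[-0.03,0,0],"grip":70},{"linear":[0.0084,-0.2532,-0.745],"rotation":[-0.03,0,0],"grip":70}]'
python3 - <<'E'
from h import *
p,W=get("side","side8")
s=sense();print(s["eef_pos"],s["force"],s["grip_width"],s["dq"].round(3))
plan([pose(665.5,-77,60,1),pose(665.5,-77,34,1)])
E
```

```text
time_s: 12.53
eef_pos: [665.1, -74.6, 125.3]
ee_rot: [0.495, -0.503, 0.496, 0.506]
force: [0.1, -1.0, 0.1]
grip_width: 0.822
[665.16546927 -74.35862845 125.61280172] [-0.03028874 -0.8438924   0.4553095 ] 0.8245485920248629 [ 0.004 -0.007 -0.002 -0.002  0.001 -0.004]
[0.2187, -0.0019, -0.0093] [0.003, 0.004, -0.0084] dist 66 rows 1.6 ang 0.3
[0.3054, -0.0022, -0.0094] [0.003, 0.004, -0.0084] dist 92 rows 2.2 ang 0.3
```

View pics/side8.png

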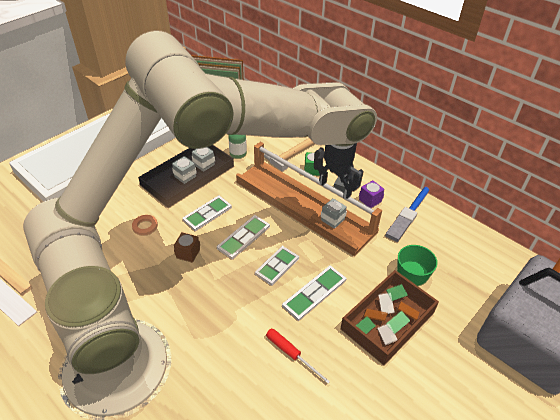

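```bash
python3 -m jog '[{"linear":[0.1,0,-0.009],"rotation":[0,0,0],"grip":70},{"linear":[0.2,0,-0.009],"rotation":[0,0,0],"grip":70},{"linear":[0.27,0,-0.009],"rotation":[0,0,0],"grip":70},{"linear":[0.305,0,-0.009],"rotation":[0,0,0],"grip":70},{"linear":[0.305,0,-0.009],"rotation":[0,0,0],"grip":70},{"linear":[0.305,0,-0.009],"rotation":[0,0,0],"grip":70},{"linear":[0.305,0,-0.009],"rotation":[0,0,0],"grip":70}]' 60
python3 -m jog '[{"linear":[0,0,0],"rotation":[0,0,0],"grip":40},{"linear":[0,0,0],"rotation":[0,0,0],"grip":40},{"linear":[0,0,0],"rotation":[0,0,0],"grip":40},{"linear":[0,0,0],"rotation":[0,0,0],"grip":40},{"linear":[0,0,0],"rotation":[0,0,0],"grip":40},{"linear":[0,0,0],"rotation":[0,0,0],"grip":40}]' 60
python3 -m jog '[{"linear":[-0.1,0,0],"rotation":[0,0,0],"grip":40},{"linear":[-0.2,0,0],"rotation":[0,0,0],"grip":40},{"linear":[-0.3,0,0],"rotation":[0,0,0],"grip":40},{"linear":[-0.3,0,0],"rotation":[0,0,0],"grip":40},{"linear":[-0.3,0,0],"rotation":[0,0,0],"grip":40},{"linear":[-0.3,0,0],"rotation":[0,0,0],"grip":40},{"linear":[-0.3,0,0],"rotation":[0,0,0],"grip":40}]' 60
python3 -m jog '[{"linear":[0,0.383,0.748],"rotation":[0,0,0],"grip":40},{"linear":[0,0.383,0.748],"rotation":[0,0,0],"grip":40},{"linear":[0,0.383,0.748],"rotation":[0,0,0],"grip":40},{"linear":[0,0.383,0.748],"rotation":[0,0,0],"grip":40},{"linear":[0,0.383,0.748],"rotation":[0,0,0],"grip":40},{"linear":[0,0.383,0.748],"rotation":[0,0,0],"grip":40},{"linear":[0,0.383,0.748],"rotation":[0,0,0],"grip":40},{"linear":[0,0.383,0.748],"rotation":[0,0,0],"grip":40}]' 60
python3 - <<'E'
from h import *
p,W=get("side","side9")
s=sense();print(s["eef_pos"],s["force"],s["grip_width"],s["dq"].round(3))
plan([pose(432,372,125,0)])
E
```

```text
time_s: 13.17
eef_pos: [665.8, -76.6, 36.1]
ee_rot: [0.495, -0.504, 0.495, 0.505]
force: [0.5, -0.0, 0.5]
grip_width: 0.818
time_s: 13.67
eef_pos: [666.8, -76.7, 38.2]
ee_rot: [-0.496, 0.505, -0.494, -0.504]
force: [0.6, 0.2, 7.7]
grip_width: 0.582
time_s: 14.25
eef_pos: [666.0, -76.6, 126.6]
ee_rot: [0.495, -0.505, 0.495, 0.505]
force: [0.3, -0.3, -2.3]
grip_width: 0.576
time_s: 14.92
eef_pos: [545.3, 147.4, 126.1]
ee_rot: [0.494, -0.505, 0.495, 0.507]
force: [0.7, -0.3, -1.4]
grip_width: 0.577
[546.22987752 145.92719359 126.2275952 ] [ 0.78440996 -0.32964759 -0.89094251] 0.5776238303063131 [-0.041  0.011 -0.022 -0.004 -0.    -0.005]
[0.0053, 0.3647, 0.7615] [0.0424, 0.0015, -0.0034] dist 253 rows 6.1 ang 1.2
```

View pics/side9.png

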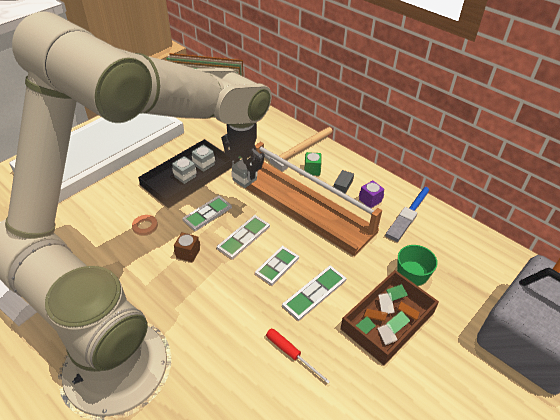

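```bash
python3 -m jog '[{"linear":[0.0053,0.3647,0.7615],"rotation":[0.04,0,0],"grip":40},{"linear":[0.0053,0.3647,0.7615],"rotation":[0.04,0,0],"grip":40},{"linear":[0.0053,0.3647,0.7615],"rotation":[0.04,0,0],"grip":40},{"linear":[0.0053,0.3647,0.7615],"rotation":[0.04,0,0],"grip":40},{"linear":[0.0053,0.3647,0.7615],"rotation":[0.04,0,0],"grip":40},{"linear":[0.0053,0.3647,0.7615],"rotation":[0.04,0,0],"grip":40},{"linear":[0.0053,0.3647,0.7615],"rotation":[0.04,0,0],"grip":40},{"linear":[0.0053,0.3647,0.7615],"rotation":[0.04,0,0],"grip":40},{"linear":[0.0053,0.3647,0.7615],"rotation":[0.04,0,0],"grip":40},{"linear":[0.0053,0.3647,0.7615],"rotation":[0.04,0,0],"grip":40},{"linear":[0.0053,0.3647,0.7615],"rotation":[0.04,0,0],"grip":40}]' 60
python3 - <<'E'
from h import *
p,W=get("side","side10")
s=sense();print(s["eef_pos"],s["force"],s["grip_width"],s["dq"].round(3))
plan([pose(432,372,26,0)])
E
```

```text
time_s: 15.88
eef_pos: [433.1, 370.6, 124.8]
ee_rot: [0.5, -0.499, 0.501, 0.5]
force: [-0.1, -0.5, -1.8]
grip_width: 0.579
[432.96728457 370.78158854 124.91219399] [ 0.11855381  0.04685257 -2.07096265] 0.5792232049102648 [ 0.01  -0.004  0.001  0.003 -0.001  0.003]
[0.3297, 0.0026, 0.0039] [-0.002, 0.0011, -0.0036] dist 99 rows 2.4 ang 0.1
```

View pics/side10.png

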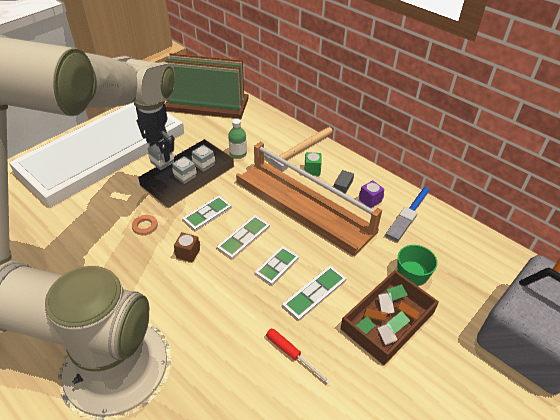

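```bash
python3 -m jog '[{"linear":[0.1,0,0],"rotation":[0,0,0],"grip":40},{"linear":[0.2,0,0.004],"rotation":[0,0,0],"grip":40},{"linear":[0.29,0,0.004],"rotation":[0,0,0],"grip":40},{"linear":[0.33,0,0.004],"rotation":[0,0,0],"grip":40},{"linear":[0.33,0,0.004],"rotation":[0,0,0],"grip":40},{"linear":[0.33,0,0.004],"rotation":[0,0,0],"grip":40}]' 60
python3 -m jog '[{"linear":[0,0,0],"rotation":[0,0,0],"grip":40},{"linear":[0,0,0],"rotation":[0,0,0],"grip":64},{"linear":[0,0,0],"rotation":[0,0,0],"grip":64},{"linear":[0,0,0],"rotation":[0,0,0],"grip":64},{"linear":[0,0,0],"rotation":[0,0,0],"grip":64},{"linear":[-0.14,0,0],"rotation":[0,0,0],"grip":66},{"linear":[-0.28,0,0],"rotation":[0,0,0],"grip":75},{"linear":[-0.4,0,0],"rotation":[0,0,0],"grip":75},{"linear":[-0.4,0,0],"rotation":[0,0,0],"grip":75},{"linear":[-0.4,-0.05,-0.55],"rotation":[0,0,0],"grip":75},{"linear":[-0.4,-0.05,-0.55],"rotation":[0,0,0],"grip":75},{"linear":[-0.4,-0.05,-0.55],"rotation":[0,0,0],"grip":75},{"linear":[-0.4,-0.05,-0.55],"rotation":[0,0,0],"grip":75},{"linear":[-0.4,-0.05,-0.55],"rotation":[0,0,0],"grip":75},{"linear":[-0.4,-0.05,-0.55],"rotation":[0,0,0],"grip":75},{"linear":[-0.4,-0.05,-0.55],"rotation":[0,0,0],"grip":75}]' 60
cat >> h.py <<'E'
def panels(p,n="top",lo=215,hi=310,l=165,r=395,z=12.):
    hsv=cv2.cvtColor(p,cv2.COLOR_BGR2HSV)
    m=((hsv[...,1]<60)&(hsv[...,2]>110)).astype(np.uint8)*255
    m[:lo]=0;m[hi:]=0;m[:,:l]=0;m[:,r:]=0
    m=cv2.morphologyEx(m,cv2.MORPH_CLOSE,np.ones((15,15)))
    for a in rect_from(m,n,z):
        cx,cy,w,h,t=a
        if w<h: w,h,t=h,w,t+90
        t=(t+90)%180-90
        print("panel c %.1f %.1f  L %.1f W %.1f yaw %.2f"%(cx,cy,w,h,t))
E
python3 - <<'E'
from h import *
p,W=get("top","top11");panels(p)
p,W=get("side","side11")
s=sense();print(s["eef_pos"],s["force"],s["grip_width"],s["dq"].round(3))
plan([pose(449.4,206.4,60,-2.2),pose(449.4,206.4,5,-2.2)])
E
```

```text
time_s: 16.43
eef_pos: [433.5, 371.6, 26.2]
ee_rot: [0.5, -0.499, 0.501, 0.5]
force: [-0.2, 0.8, -1.6]
grip_width: 0.577
time_s: 17.77
eef_pos: [448.4, 206.8, 146.1]
ee_rot: [0.501, -0.499, 0.501, 0.5]
force: [-0.5, 0.4, -0.4]
grip_width: 0.88
panel c 451.0 -67.5  L 116.9 W 61.1 yaw 4.49
panel c 425.9 228.4  L 181.7 W 105.2 yaw -0.20
panel c 459.8 66.7  L 156.4 W 60.5 yaw 3.49
panel c 454.9 -194.4  L 176.8 W 59.2 yaw -2.86
[448.14122755 207.5449808  146.01577986] [ 0.78803491  0.4654952  -0.13377039] 0.878707736420425 [ 0.004  0.004  0.001 -0.001  0.001 -0.001]
[0.2867, -0.0046, -0.0041] [0.0758, 0.0016, -0.003] dist 86 rows 2.1 ang 2.2
[0.47, -0.0049, -0.0042] [0.0758, 0.0016, -0.003] dist 141 rows 3.4 ang 2.2
```

View pics/side11.png

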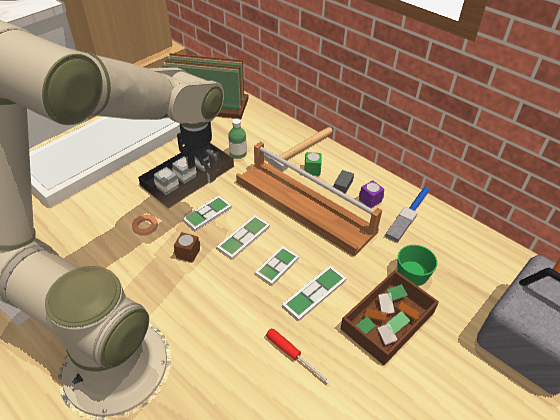

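View pics/top11.png

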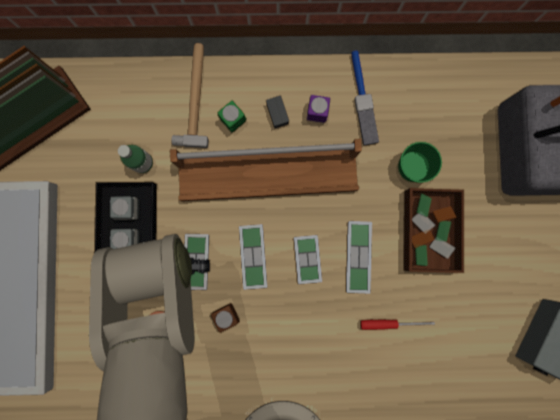

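```bash
python3 -m jog '[{"linear":[0.1,0,0],"rotation":[0.04,0,0],"grip":75},{"linear":[0.2,-0.003,-0.003],"rotation":[0.07,0,0],"grip":75},{"linear":[0.3,-0.004,-0.004],"rotation":[0.07,0,0],"grip":75},{"linear":[0.4,-0.004,-0.004],"rotation":[0.07,0,0],"grip":75},{"linear":[0.46,-0.004,-0.004],"rotation":[0.07,0,0],"grip":75},{"linear":[0.46,-0.004,-0.004],"rotation":[0.07,0,0],"grip":75},{"linear":[0.46,-0.004,-0.004],"rotation":[0.07,0,0],"grip":75}]' 60
python3 -m jog '[{"linear":[0,0,0],"rotation":[0,0,0],"grip":66},{"linear":[0.02,0,0],"rotation":[0,0,0],"grip":66},{"linear":[0.02,0,0],"rotation":[0,0,0],"grip":66},{"linear":[0.03,0,0],"rotation":[0,0,0],"grip":66},{"linear":[0.03,0,0],"rotation":[0,0,0],"grip":66}]' 60
python3 - <<'E'
from h import *
p,W=get("side","side12");cv2.imwrite("pics/side12c.png",cv2.resize(p[130:270,130:340],(780,520),interpolation=cv2.INTER_CUBIC))
s=sense();print(s["eef_pos"],s["force"],s["grip_width"],s["dq"].round(3))
E
```

```text
time_s: 18.45
eef_pos: [448.8, 207.3, 7.8]
ee_rot: [0.508, -0.491, 0.509, 0.492]
force: [0.9, -0.5, -0.2]
grip_width: 0.881
time_s: 18.87
eef_pos: [448.7, 207.3, -1.2]
ee_rot: [0.508, -0.491, 0.509, 0.492]
force: [-0.3, -0.0, -0.7]
grip_width: 0.771
[448.75123027 207.28219874  -1.1118291 ] [-0.44324583 -0.5056296   0.02005218] 0.7741350009431863 [-0.001 -0.003 -0.002  0.001  0.004 -0.002]
```

View pics/side12c.png

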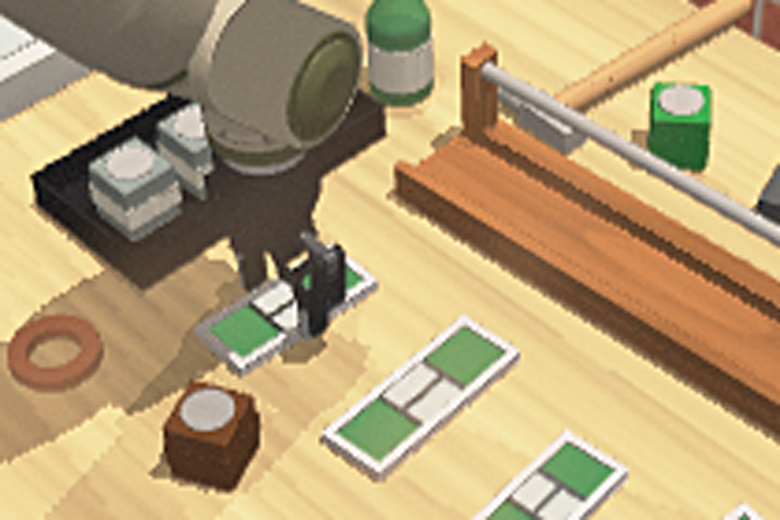

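```bash
python3 -m jog '[{"linear":[0.007,0,0],"rotation":[0,0,0],"grip":66},{"linear":[0.013,0,0],"rotation":[0,0,0],"grip":66},{"linear":[0.013,0,0],"rotation":[0,0,0],"grip":66}]' 60
python3 -m jog '[{"linear":[0,0,0],"rotation":[0,0,0],"grip":45},{"linear":[0,0,0],"rotation":[0,0,0],"grip":45},{"linear":[0,0,0],"rotation":[0,0,0],"grip":45},{"linear":[0,0,0],"rotation":[0,0,0],"grip":45},{"linear":[0,0,0],"rotation":[0,0,0],"grip":45},{"linear":[0,0,0],"rotation":[0,0,0],"grip":45}]' 70
python3 -m jog '[{"linear":[-0.08,0,0],"rotation":[0,0,0],"grip":45},{"linear":[-0.16,0,0],"rotation":[0,0,0],"grip":45},{"linear":[-0.24,0,0],"rotation":[0,0,0],"grip":45},{"linear":[-0.32,0,0],"rotation":[0,0,0],"grip":45},{"linear":[-0.4,0,0],"rotation":[0,0,0],"grip":45},{"linear":[-0.5,0,0],"rotation":[0,0,0],"grip":45},{"linear":[-0.5,0,0],"rotation":[0,0,0],"grip":45},{"linear":[-0.5,0,0],"rotation":[0,0,0],"grip":45},{"linear":[-0.5,0,0],"rotation":[0,0,0],"grip":45}]' 70
python3 - <<'E'
from h import *
p,W=get("side","side13");cv2.imwrite("pics/side13c.png",cv2.resize(p[80:270,130:400],(780,550),interpolation=cv2.INTER_CUBIC))
s=sense();print(s["eef_pos"],s["force"],s["grip_width"],s["dq"].round(3))
E
```

```text
time_s: 19.17
eef_pos: [448.6, 207.2, -5.3]
ee_rot: [0.508, -0.49, 0.509, 0.492]
force: [-0.5, -0.5, -0.1]
grip_width: 0.774
time_s: 19.67
eef_pos: [449.6, 207.4, -4.1]
ee_rot: [0.509, -0.491, 0.508, 0.492]
force: [-2.3, -0.1, 12.4]
grip_width: 0.655
time_s: 20.42
eef_pos: [449.1, 207.2, 145.0]
ee_rot: [0.508, -0.491, 0.509, 0.492]
force: [-0.1, -0.7, -1.9]
grip_width: 0.657
[448.95545056 207.11431347 144.65325105] [ 0.20651322  0.0887561  -1.99493932] 0.6558280614524825 [-0.     0.007 -0.    -0.001  0.002 -0.001]
```

View pics/side13c.png

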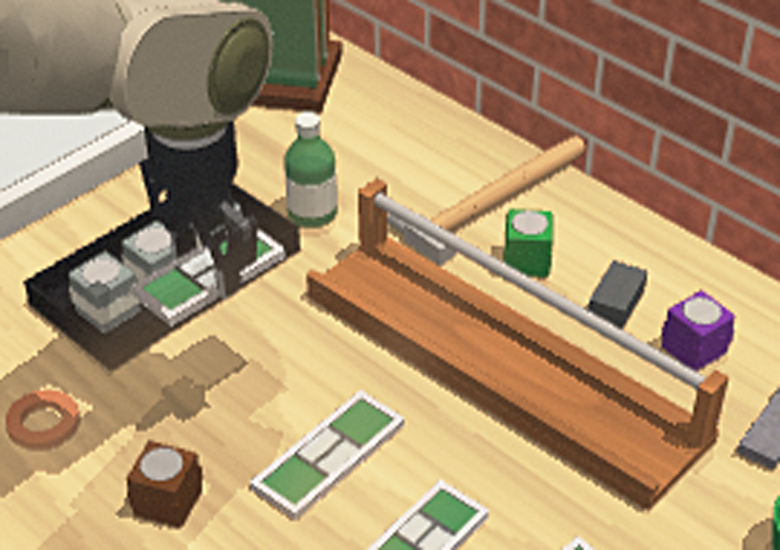

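```bash
cat >> h.py <<'E'
O=np.array([621.5,26.5]);TH=0.043
def rackpose(L,Y,back,du=0.,dX=0.,dZ=0.,pitch=45.,off=0.):
    """TCP pose for a panel of length L seated at rack-local Y. back: panel mid-plane behind TCP; off: grasp is this far from panel centre toward the foot."""
    f=np.radians(45.2);s,c=np.sin(f),np.cos(f)
    X=12*s+(L/2-off+du)*c-6*s+back*s+dX; Z=18+(L/2-off+du)*s+6*c-back*c+dZ
    w=O+X*np.array([np.cos(TH),np.sin(TH)])+Y*np.array([-np.sin(TH),np.cos(TH)])
    return pose(w[0],w[1],Z,np.degrees(TH),pitch)
E
python3 - <<'E'
from h import *
a=rackpose(135,47,10.1);print(a[0],a[1].as_matrix().round(2))
w1=pose(560,150,170,2.5,25)
plan([w1]); print("2nd"); plan([rackpose(135,47,10.1,dX=4,dZ=45)],w1)
E
```

```text
[678.41199579  75.99221024  63.00702446] [[ 0.71 -0.71 -0.04]
 [ 0.03 -0.03  1.  ]
 [-0.71 -0.71  0.  ]]
[-0.0857, -0.3762, -0.1776] [-0.1534, -0.0328, -0.8783] dist 127 rows 3.1 ang 25.6
2nd
[0.355, -0.2724, -0.2637] [0.001, 0.0007, -0.6981] dist 156 rows 3.7 ang 20.0
```

```bash
python3 -m jog '[{"linear":[-0.02,-0.09,-0.04],"rotation":[-0.03,-0.01,-0.2],"grip":45},{"linear":[-0.05,-0.19,-0.09],"rotation":[-0.07,-0.015,-0.4],"grip":45},{"linear":[-0.07,-0.28,-0.13],"rotation":[-0.11,-0.024,-0.6],"grip":45},{"linear":[-0.0857,-0.3762,-0.1776],"rotation":[-0.1534,-0.0328,-0.8783],"grip":45},{"linear":[-0.0857,-0.3762,-0.1776],"rotation":[-0.1534,-0.0328,-0.8783],"grip":45},{"linear":[-0.0857,-0.3762,-0.1776],"rotation":[-0.1534,-0.0328,-0.8783],"grip":45},{"linear":[-0.0857,-0.3762,-0.1776],"rotation":[-0.1534,-0.0328,-0.8783],"grip":45},{"linear":[-0.0857,-0.3762,-0.1776],"rotation":[-0.1534,-0.0328,-0.8783],"grip":45}]' 80
python3 - <<'E'
from h import *
capture("side")
s=sense();print(s["eef_pos"],s["force"],s["grip_width"],s["dq"].round(3))
plan([rackpose(135,47,10.1,dX=4,dZ=45)])
E
```

```text
time_s: 21.13
eef_pos: [559.4, 150.5, 169.3]
ee_rot: [-0.587, 0.604, -0.367, -0.394]
force: [-0.5, 0.2, -1.7]
grip_width: 0.649
[559.53117737 150.61598138 169.53754327] [ 0.27269987  0.208757   -1.70359535] 0.6500784050701147 [ 0.001 -0.002 -0.002 -0.    -0.008 -0.002]
[0.3536, -0.2749, -0.2661] [0.0021, 0.0018, -0.7021] dist 156 rows 3.7 ang 20.1
```

```bash
python3 -m jog '[{"linear":[0.07,-0.055,-0.053],"rotation":[0,0,-0.14],"grip":45},{"linear":[0.14,-0.11,-0.106],"rotation":[0,0,-0.28],"grip":45},{"linear":[0.21,-0.165,-0.16],"rotation":[0,0,-0.42],"grip":45},{"linear":[0.28,-0.22,-0.213],"rotation":[0,0,-0.56],"grip":45},{"linear":[0.3536,-0.2749,-0.2661],"rotation":[0.002,0.002,-0.7021],"grip":45},{"linear":[0.3536,-0.2749,-0.2661],"rotation":[0.002,0.002,-0.7021],"grip":45},{"linear":[0.3536,-0.2749,-0.2661],"rotation":[0.002,0.002,-0.7021],"grip":45},{"linear":[0.3536,-0.2749,-0.2661],"rotation":[0.002,0.002,-0.7021],"grip":45}]' 80
python3 - <<'E'
from h import *
p,W=get("top","top14");cv2.imwrite("pics/top14c.png",cv2.resize(p[110:250,160:380],(792,504),interpolation=cv2.INTER_CUBIC))
p,W=get("side","side14");cv2.imwrite("pics/side14c.png",cv2.resize(p[80:270,200:470],(780,550),interpolation=cv2.INTER_CUBIC))
s=sense();print(s["eef_pos"],s["force"],s["grip_width"],s["dq"].round(3))
plan([rackpose(135,47,10.1,dX=4,dZ=z) for z in (25,10,4)])
E
```

```text
time_s: 21.85
eef_pos: [682.7, 76.2, 106.9]
ee_rot: [-0.647, 0.659, -0.257, -0.285]
force: [0.3, 0.2, -2.2]
grip_width: 0.65
[682.29470349  76.36128873 106.81116932] [ 0.08466032  0.11895904 -1.38586794] 0.6523452382504189 [ 0.013 -0.027  0.    -0.141  0.025  0.146]
[0.0446, 0.044, -0.0007] [-0.0013, 0.0014, -0.0036] dist 19 rows 0.5 ang 0.1
[0.0801, 0.0793, -0.0008] [-0.0013, 0.0014, -0.0036] dist 34 rows 0.8 ang 0.1
[0.0942, 0.0934, -0.0008] [-0.0013, 0.0014, -0.0036] dist 40 rows 1.0 ang 0.1
```

View pics/side14c.png

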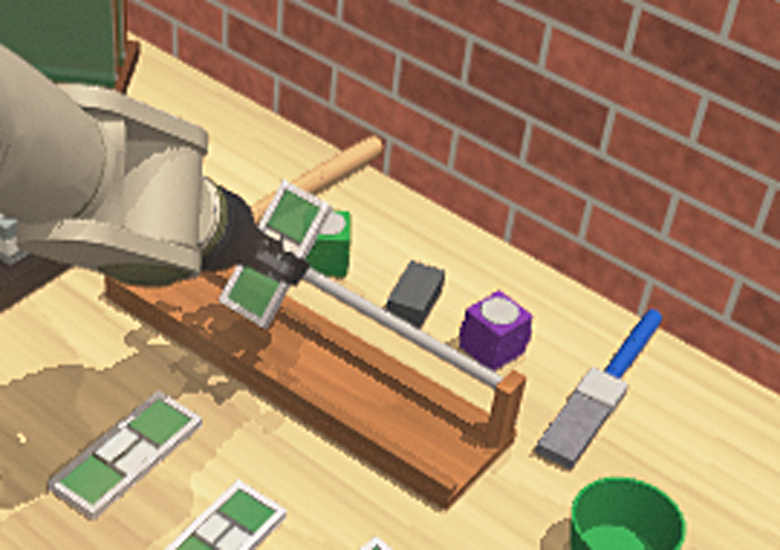

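View pics/top14c.png

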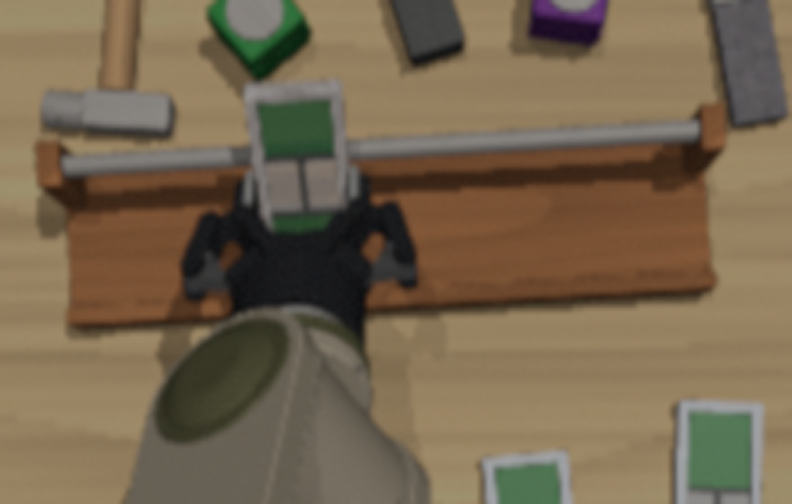

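```bash
python3 -m jog '[{"linear":[0.03,0.03,0],"rotation":[0,0,0],"grip":45},{"linear":[0.06,0.06,0],"rotation":[0,0,0],"grip":45},{"linear":[0.08,0.08,0],"rotation":[0,0,0],"grip":45},{"linear":[0.094,0.093,0],"rotation":[0,0,0],"grip":45},{"linear":[0.094,0.093,0],"rotation":[0,0,0],"grip":45},{"linear":[0.094,0.093,0],"rotation":[0,0,0],"grip":45}]' 80
python3 - <<'E'
from h import *
p,W=get("side","side15");cv2.imwrite("pics/side15c.png",cv2.resize(p[80:270,200:470],(780,550),interpolation=cv2.INTER_CUBIC))
s=sense();print(s["eef_pos"],s["force"],s["grip_width"],s["dq"].round(3))
plan([rackpose(135,47,10.1,dX=a,dZ=z) for a,z in ((0,4),(-2,4),(-2,0),(-2,-2))])
E
```

```text
time_s: 22.45
eef_pos: [687.9, 79.3, 75.1]
ee_rot: [-0.644, 0.657, -0.263, -0.289]
force: [0.5, -0.3, -1.7]
grip_width: 0.652
[687.94447347  79.18771366  75.38713123] [-0.4501973  -1.0486599  -1.09073689] 0.6515662209754878 [-0.004 -0.004  0.003  0.011 -0.002 -0.004]
[-0.0022, 0.0426, -0.0093] [-0.0005, -0.0066, -0.035] dist 13 rows 0.3 ang 1.0
[-0.0069, 0.0474, -0.0093] [-0.0005, -0.0066, -0.035] dist 15 rows 0.4 ang 1.0
[0.0027, 0.0566, -0.0093] [-0.0005, -0.0066, -0.035] dist 17 rows 0.4 ang 1.0
[0.0075, 0.0613, -0.0093] [-0.0005, -0.0066, -0.035] dist 19 rows 0.4 ang 1.0
```

View pics/side15c.png

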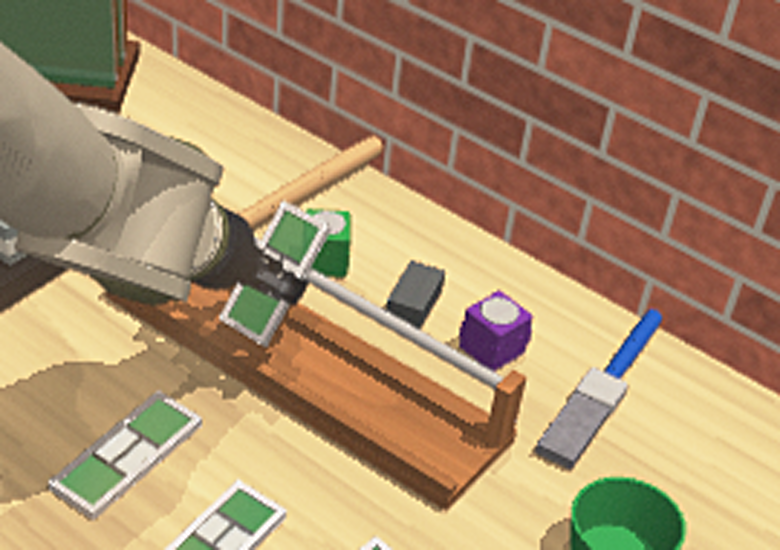

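```bash
python3 -m jog '[{"linear":[0.001,0.015,-0.005],"rotation":[0,-0.003,-0.02],"grip":45},{"linear":[0.0025,0.03,-0.0093],"rotation":[0,-0.0066,-0.035],"grip":45},{"linear":[0.0025,0.038,-0.0093],"rotation":[0,-0.0066,-0.035],"grip":45},{"linear":[0.0025,0.038,-0.0093],"rotation":[0,-0.0066,-0.035],"grip":45},{"linear":[0.0025,0.038,-0.0093],"rotation":[0,-0.0066,-0.035],"grip":45},{"linear":[0.0025,0.038,-0.0093],"rotation":[0,-0.0066,-0.035],"grip":45}]' 80
python3 - <<'E'
from h import *
p,W=get("side","side16");p,W=get("side","side16");cv2.imwrite("pics/side16c.png",cv2.resize(p[130:230,230:350],(780,650),interpolation=cv2.INTER_CUBIC)[:600])
s=sense();print(s["eef_pos"],s["force"],s["grip_width"],s["dq"].round(3))
plan([rackpose(135,47,10.1,dX=a,dZ=z) for a,z in ((0,4),(-2,4),(-2,0),(-2,-2))])
E
```

```text
time_s: 23.0
eef_pos: [686.3, 78.9, 75.4]
ee_rot: [-0.644, 0.657, -0.264, -0.289]
force: [0.9, -1.0, -2.5]
grip_width: 0.656
[686.30793461  78.9371418   75.40282033] [-0.82743912 -0.15813537 -1.50469547] 0.6556604685977065 [-0.001 -0.     0.002  0.001  0.    -0.001]
[0.0017, 0.0386, -0.0087] [-0.0026, -0.0097, -0.037] dist 12 rows 0.3 ang 1.1
[-0.003, 0.0434, -0.0087] [-0.0026, -0.0097, -0.037] dist 13 rows 0.3 ang 1.1
[0.0066, 0.0527, -0.0087] [-0.0026, -0.0097, -0.037] dist 16 rows 0.4 ang 1.1
[0.0114, 0.0573, -0.0087] [-0.0026, -0.0097, -0.037] dist 18 rows 0.4 ang 1.1
```

View pics/side16c.png

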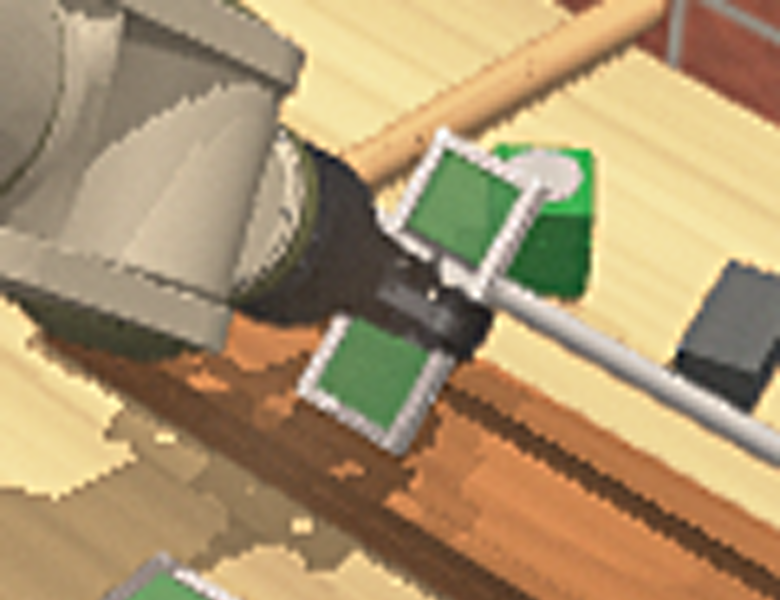

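Run:
```python
from h import *
s=sense();print(s["joints"].round(3),s["tau"].round(1))
```

```text
[-0.087  0.592  1.755  1.218  0.091 -2.88 ] [  0.  -48.4 -20.4   0.2  -0.6   0. ]
```

Run:
```python
from h import *
s=sense();c=(s["eef_pos"],rot(s))
plan([(c[0]+[0,0,45],c[1]),pose(600,120,150,2.5,25)])
```

```text
[-0.108, -0.1041, -0.0004] [0.0, 0.0, 0.0] dist 45 rows 1.1 ang 0.0
[-0.3751, 0.0304, 0.1473] [-0.0053, -0.0099, 0.6611] dist 121 rows 2.9 ang 18.9
```

```bash
python3 -m jog '[{"linear":[-0.05,-0.05,0],"rotation":[0,0,0],"grip":45},{"linear":[-0.108,-0.104,0],"rotation":[0,0,0],"grip":45},{"linear":[-0.16,-0.07,0.03],"rotation":[0,0,0.13],"grip":45},{"linear":[-0.22,-0.05,0.06],"rotation":[0,0,0.26],"grip":45},{"linear":[-0.27,-0.02,0.09],"rotation":[0,0,0.39],"grip":45},{"linear":[-0.32,0.01,0.12],"rotation":[0,0,0.52],"grip":45},{"linear":[-0.375,0.03,0.147],"rotation":[0,0,0.66],"grip":45},{"linear":[-0.375,0.03,0.147],"rotation":[0,0,0.66],"grip":45},{"linear":[-0.375,0.03,0.147],"rotation":[0,0,0.66],"grip":45},{"linear":[-0.375,0.03,0.147],"rotation":[0,0,0.66],"grip":45},{"linear":[-0.375,0.03,0.147],"rotation":[0,0,0.66],"grip":45}]' 80
python3 - <<'E'
from h import *
capture("side");capture("side")
s=sense();print(s["eef_pos"],s["force"],s["grip_width"],s["dq"].round(3),s["joints"].round(2))
plan([pose(455,207,70,0,0),pose(455,207,-2,0,0)])
E
```

```text
time_s: 24.02
eef_pos: [599.9, 119.6, 149.1]
ee_rot: [-0.588, 0.604, -0.369, -0.391]
force: [-0.3, -0.5, -2.2]
grip_width: 0.65
[599.93065947 119.52396    149.04093428] [-0.05264486  0.30964096 -0.78427079] 0.6537804845583194 [ 0.    -0.002 -0.005 -0.003  0.002  0.005] [-0.    0.38  1.7   0.02  0.63 -1.63]
[0.0391, 0.5385, 0.3104] [0.0761, 0.0121, 0.8715] dist 187 rows 4.5 ang 25.1
[0.2567, 0.6398, 0.311] [0.0761, 0.0121, 0.8715] dist 227 rows 5.4 ang 25.1
```

```bash
python3 -m jog '[{"linear":[0,0.12,0.06],"rotation":[0.01,0,0.17],"grip":45},{"linear":[0.01,0.24,0.12],"rotation":[0.03,0,0.35],"grip":45},{"linear":[0.02,0.36,0.18],"rotation":[0.05,0.01,0.52],"grip":45},{"linear":[0.03,0.46,0.25],"rotation":[0.07,0.012,0.7],"grip":45},{"linear":[0.0391,0.5385,0.3104],"rotation":[0.076,0.012,0.8715],"grip":45},{"linear":[0.0391,0.5385,0.3104],"rotation":[0.076,0.012,0.8715],"grip":45},{"linear":[0.11,0.57,0.311],"rotation":[0.076,0.012,0.8715],"grip":45},{"linear":[0.18,0.604,0.311],"rotation":[0.076,0.012,0.8715],"grip":45},{"linear":[0.22,0.623,0.311],"rotation":[0.076,0.012,0.8715],"grip":45},{"linear":[0.25,0.637,0.311],"rotation":[0.076,0.012,0.8715],"grip":45},{"linear":[0.25,0.637,0.311],"rotation":[0.076,0.012,0.8715],"grip":45},{"linear":[0.25,0.637,0.311],"rotation":[0.076,0.012,0.8715],"grip":45},{"linear":[0.25,0.637,0.311],"rotation":[0.076,0.012,0.8715],"grip":45}]' 80
python3 - <<'E'
from h import *
capture("side")
s=sense();print(s["eef_pos"],s["force"],s["grip_width"],s["dq"].round(3),s["joints"].round(2))
plan([pose(455,207,-3,0,0)])
E
```

```text
time_s: 25.2
eef_pos: [455.7, 207.0, 1.0]
ee_rot: [0.501, -0.5, 0.499, 0.5]
force: [-0.9, -0.1, -0.7]
grip_width: 0.65
[455.70661798 207.06589907   1.13700071] [ 0.29878809 -1.2278098  -2.36983843] 0.6520559397597667 [ 0.003 -0.002  0.004  0.001 -0.002  0.003] [ 0.19  0.57  1.8   0.    0.76 -1.38]
[0.0138, 0.0024, -0.0002] [0.0, 0.0009, 0.0044] dist 4 rows 0.1 ang 0.1
```

```bash
python3 -m jog '[{"linear":[0.007,0.002,0],"rotation":[0,0,0],"grip":45},{"linear":[0.0145,0.0024,0],"rotation":[0,0,0],"grip":45},{"linear":[0.0145,0.0024,0],"rotation":[0,0,0],"grip":45},{"linear":[0.0145,0.0024,0],"rotation":[0,0,0],"grip":72},{"linear":[0.0145,0.0024,0],"rotation":[0,0,0],"grip":72},{"linear":[0.0145,0.0024,0],"rotation":[0,0,0],"grip":72},{"linear":[-0.08,0,0],"rotation":[0,0,0],"grip":72},{"linear":[-0.18,0,0],"rotation":[0,0,0.2],"grip":72},{"linear":[-0.18,0.01,0],"rotation":[0,0,0.4],"grip":72},{"linear":[-0.18,0.01,0],"rotation":[0,0,0.6],"grip":72},{"linear":[-0.18,0.015,0],"rotation":[0,0,0.768],"grip":72},{"linear":[-0.18,0.015,0],"rotation":[0,0,0.768],"grip":72},{"linear":[-0.18,0.015,0],"rotation":[0,0,0.768],"grip":72}]' 70
cat >> h.py <<'E'
def place(L,Y,a,b,pg,dX=0.,dZ=0.,ty=0.):
    f=np.radians(45.2);s,c=np.sin(f),np.cos(f)
    X=12*s+(L/2+a)*c-(6+b)*s+dX; Z=18+(L/2+a)*s+(6+b)*c+dZ
    w=O+X*np.array([np.cos(TH),np.sin(TH)])+Y*np.array([-np.sin(TH),np.cos(TH)])
    return pose(w[0],w[1],Z,np.degrees(TH)+ty,pg+45.2)
E
python3 - <<'E'
from h import *
p,W=get("side","side17");cv2.imwrite("pics/side17c.png",cv2.resize(p[120:270,130:340],(780,557),interpolation=cv2.INTER_CUBIC))
s=sense();print(s["eef_pos"],s["force"],s["grip_width"],s["dq"].round(3),s["joints"].round(2))
plan([pose(450,207,0,0,-22)])
E
```

```text
time_s: 26.33
eef_pos: [451.3, 206.9, 54.5]
ee_rot: [0.397, -0.396, 0.585, 0.586]
force: [0.1, 0.5, -0.2]
grip_width: 0.843
[450.86565389 207.050955    54.82883909] [-0.19782496  0.50122225  0.7321954 ] 0.8420519787594314 [ 0.005 -0.016  0.015  0.     0.004 -0.001] [ 0.16  0.65  1.52  0.06  1.34 -1.43]
[0.1708, -0.0651, -0.0002] [0.0004, 0.0006, 0.0078] dist 55 rows 1.3 ang 0.2
```

View pics/side17c.png

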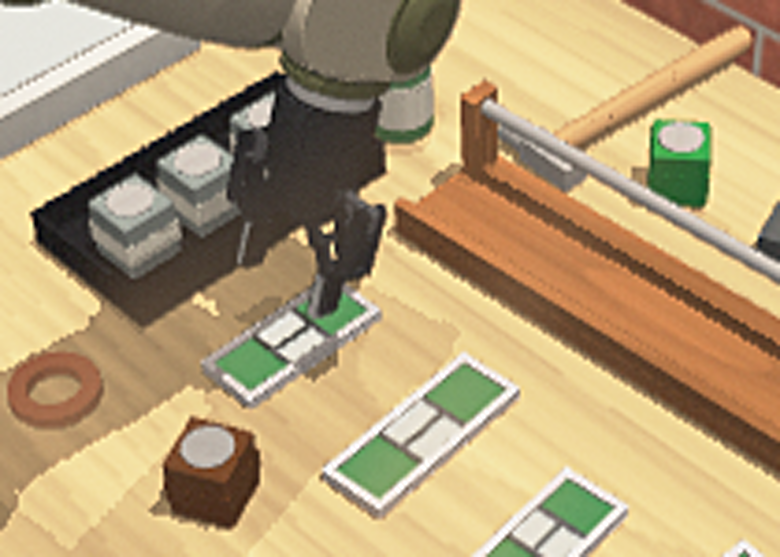

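```bash
python3 -m jog '[{"linear":[0.07,-0.025,0],"rotation":[0,0,0],"grip":72},{"linear":[0.13,-0.05,0],"rotation":[0,0,0],"grip":72},{"linear":[0.16,-0.061,0],"rotation":[0,0,0],"grip":72},{"linear":[0.17,-0.065,0],"rotation":[0,0,0],"grip":68},{"linear":[0.17,-0.065,0],"rotation":[0,0,0],"grip":68},{"linear":[0.17,-0.065,0],"rotation":[0,0,0],"grip":68}]' 70
python3 -m jog '[{"linear":[0,0,0],"rotation":[0,0,0],"grip":45},{"linear":[0,0,0],"rotation":[0,0,0],"grip":45},{"linear":[0,0,0],"rotation":[0,0,0],"grip":45},{"linear":[0,0,0],"rotation":[0,0,0],"grip":45},{"linear":[0,0,0],"rotation":[0,0,0],"grip":45},{"linear":[0,0,0],"rotation":[0,0,0],"grip":45}]' 80
python3 -m jog '[{"linear":[-0.1,0.04,0],"rotation":[0,0,0],"grip":45},{"linear":[-0.2,0.08,0],"rotation":[0,0,0],"grip":45},{"linear":[-0.3,0.12,0],"rotation":[0,0,0],"grip":45},{"linear":[-0.4,0.16,0],"rotation":[0,0,0],"grip":45},{"linear":[-0.46,0.19,0],"rotation":[0,0,0],"grip":45},{"linear":[-0.46,0.19,0],"rotation":[0,0,0],"grip":45},{"linear":[-0.46,0.19,0],"rotation":[0,0,0],"grip":45}]' 80
python3 - <<'E'
from h import *
p,W=get("side","side18");cv2.imwrite("pics/side18c.png",cv2.resize(p[90:270,130:400],(780,520),interpolation=cv2.INTER_CUBIC))
s=sense();print(s["eef_pos"],s["force"],s["grip_width"],s["dq"].round(3),s["joints"].round(2))
w1=pose(570,150,160,2.5,2)
plan([w1]); print("2nd"); plan([place(135,47,-6,-6,-22,dX=4,dZ=45)],w1);print(place(135,47,-6,-6,-22)[0])
E
```

```text
time_s: 26.88
eef_pos: [450.4, 207.2, 1.1]
ee_rot: [0.397, -0.397, 0.585, 0.585]
force: [-0.0, 0.3, -0.0]
grip_width: 0.794
time_s: 27.38
eef_pos: [451.3, 207.3, 2.7]
ee_rot: [0.398, -0.398, 0.584, 0.585]
force: [0.6, 0.2, 6.8]
grip_width: 0.641
time_s: 27.97
eef_pos: [449.1, 207.3, 152.7]
ee_rot: [0.399, -0.398, 0.584, 0.585]
force: [-0.4, -0.1, -2.0]
grip_width: 0.646
[448.61599712 207.1352435  151.54273569] [ 0.15393644  0.38673056 -1.83031649] 0.6477545877167088 [ 0.     0.026  0.014  0.     0.001 -0.001] [ 0.16  0.52  1.45  0.06  1.54 -1.42]
[-0.1749, -0.3659, -0.1906] [-0.0857, 0.0163, -0.8215] dist 134 rows 3.2 ang 23.7
2nd
[0.1896, -0.3334, -0.2622] [0.0012, 0.0003, -0.74] dist 139 rows 3.3 ang 21.2
[671.2815477   75.68541186  61.6386003 ]
```

View pics/side18c.png

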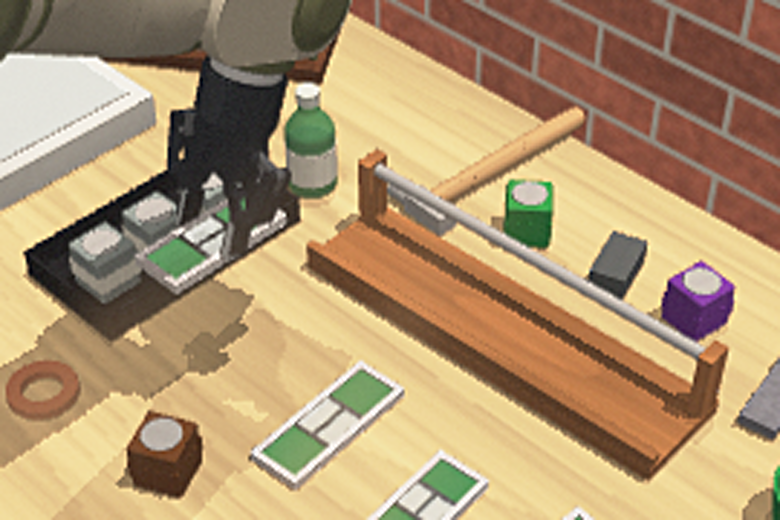

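```bash
python3 -m jog '[{"linear":[-0.044,-0.09,-0.05],"rotation":[-0.02,0,-0.2],"grip":45},{"linear":[-0.088,-0.18,-0.1],"rotation":[-0.04,0.01,-0.4],"grip":45},{"linear":[-0.13,-0.27,-0.14],"rotation":[-0.06,0.01,-0.6],"grip":45},{"linear":[-0.1749,-0.3659,-0.1906],"rotation":[-0.0857,0.0163,-0.8215],"grip":45},{"linear":[-0.1749,-0.3659,-0.1906],"rotation":[-0.0857,0.0163,-0.8215],"grip":45},{"linear":[-0.1749,-0.3659,-0.1906],"rotation":[-0.0857,0.0163,-0.8215],"grip":45},{"linear":[-0.1749,-0.3659,-0.1906],"rotation":[-0.0857,0.0163,-0.8215],"grip":45},{"linear":[-0.1749,-0.3659,-0.1906],"rotation":[-0.0857,0.0163,-0.8215],"grip":45}]' 80
python3 - <<'E'
from h import *
capture("side");s=sense();print(s["eef_pos"],s["force"],s["grip_width"],s["dq"].round(3),s["joints"].round(2))
plan([place(135,47,-4.5,-3.3,-22,dX=3,dZ=40)])
E
```

```text
time_s: 28.68
eef_pos: [569.1, 150.5, 159.0]
ee_rot: [-0.497, 0.519, -0.481, -0.503]
force: [1.0, 0.6, -1.1]
grip_width: 0.645
[569.32010774 150.55146282 159.23751591] [-0.63012068 -0.03502592 -2.18403508] 0.6447321463817673 [-0.001 -0.006 -0.007 -0.    -0.004 -0.001] [ 0.06  0.5   1.42 -0.    1.19 -1.56]
[0.1929, -0.3295, -0.2644] [0.0024, 0.0008, -0.7445] dist 139 rows 3.3 ang 21.3
```

```bash
python3 -m jog '[{"linear":[0.05,-0.08,-0.06],"rotation":[0,0,-0.18],"grip":45},{"linear":[0.09,-0.16,-0.13],"rotation":[0,0,-0.36],"grip":45},{"linear":[0.14,-0.25,-0.2],"rotation":[0,0,-0.55],"grip":45},{"linear":[0.193,-0.3295,-0.264],"rotation":[0.002,0,-0.7445],"grip":45},{"linear":[0.193,-0.3295,-0.264],"rotation":[0.002,0,-0.7445],"grip":45},{"linear":[0.193,-0.3295,-0.264],"rotation":[0.002,0,-0.7445],"grip":45},{"linear":[0.193,-0.3295,-0.264],"rotation":[0.002,0,-0.7445],"grip":45},{"linear":[0.193,-0.3295,-0.264],"rotation":[0.002,0,-0.7445],"grip":45}]' 80
python3 - <<'E'
from h import *
p,W=get("top","top19");cv2.imwrite("pics/top19c.png",cv2.resize(p[110:250,160:380],(792,504),interpolation=cv2.INTER_CUBIC))
p,W=get("side","side19");cv2.imwrite("pics/side19c.png",cv2.resize(p[80:270,200:470],(780,550),interpolation=cv2.INTER_CUBIC))
s=sense();print(s["eef_pos"],s["force"],s["grip_width"],s["dq"].round(3),s["joints"].round(2))
plan([place(135,47,-4.5,-3.3,-22,dX=3,dZ=z) for z in (6,)])
E
```

```text
time_s: 29.4
eef_pos: [673.4, 76.9, 105.5]
ee_rot: [-0.582, 0.599, -0.376, -0.402]
force: [0.5, 0.8, -1.7]
grip_width: 0.643
[673.42251794  76.77953753 105.44100032] [-0.94841447  0.57208633 -2.31312506] 0.6452870342422675 [-0.006  0.001  0.004  0.001 -0.005 -0.002] [-0.08  0.57  1.51  0.08  0.65 -1.75]
[0.1066, 0.0459, -0.0034] [0.0025, 0.0018, 0.0012] dist 35 rows 0.8 ang 0.1
```

View pics/side19c.png

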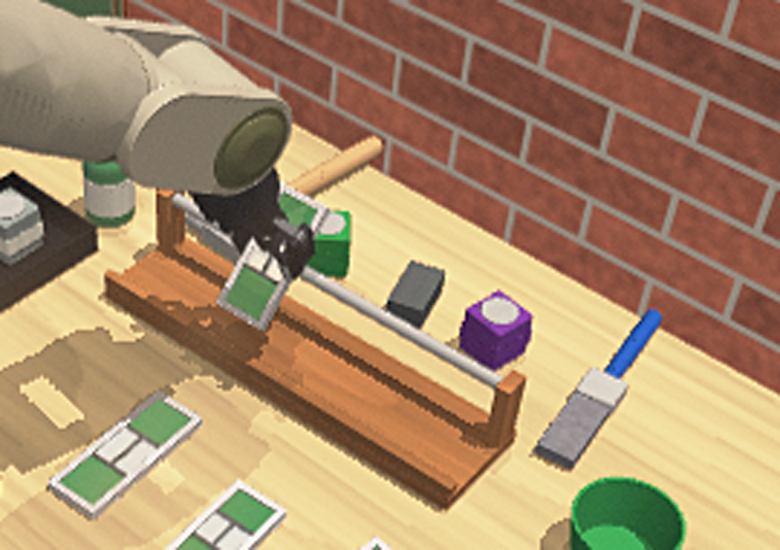

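View pics/top19c.png

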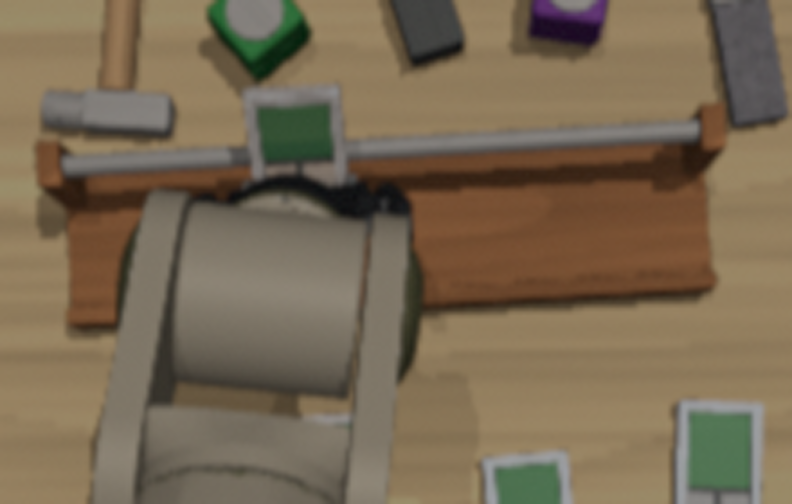

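```bash
python3 -m jog '[{"linear":[0.03,0.013,0],"rotation":[0,0,0],"grip":45},{"linear":[0.06,0.026,0],"rotation":[0,0,0],"grip":45},{"linear":[0.09,0.038,-0.003],"rotation":[0,0,0],"grip":45},{"linear":[0.1066,0.0459,-0.0034],"rotation":[0.002,0.002,0],"grip":45},{"linear":[0.1066,0.0459,-0.0034],"rotation":[0.002,0.002,0],"grip":45},{"linear":[0.1066,0.0459,-0.0034],"rotation":[0.002,0.002,0],"grip":45},{"linear":[0.1066,0.0459,-0.0034],"rotation":[0.002,0.002,0],"grip":45}]' 80
python3 - <<'E'
from h import *
p,W=get("side","side20");cv2.imwrite("pics/side20c.png",cv2.resize(p[130:230,230:350],(780,650),interpolation=cv2.INTER_CUBIC)[:600])
s=sense();print(s["eef_pos"],s["force"],s["grip_width"],s["dq"].round(3))
plan([place(135,47,-4.5,-3.3,-22,dX=a,dZ=z) for a,z in ((2,3),(2,1),(-3,1),(-3,-2))])
E
```

```text
time_s: 30.08
eef_pos: [673.7, 75.7, 70.9]
ee_rot: [-0.582, 0.599, -0.376, -0.401]
force: [0.1, 0.6, -2.2]
grip_width: 0.647
[673.75175393  75.7370721   71.13834422] [ 0.71455547  0.23105718 -1.09414831] 0.6420187713628394 [-0.001 -0.003  0.001 -0.001  0.001 -0.002]
[0.0091, 0.0087, 0.0002] [0.0006, -0.0005, 0.003] dist 4 rows 0.1 ang 0.1
[0.0152, 0.0114, 0.0002] [0.0006, -0.0005, 0.003] dist 6 rows 0.1 ang 0.1
[0.0086, 0.0267, 0.0002] [0.0006, -0.0005, 0.003] dist 8 rows 0.2 ang 0.1
[0.0178, 0.0306, 0.0002] [0.0006, -0.0005, 0.003] dist 11 rows 0.3 ang 0.1
```

View pics/side20c.png

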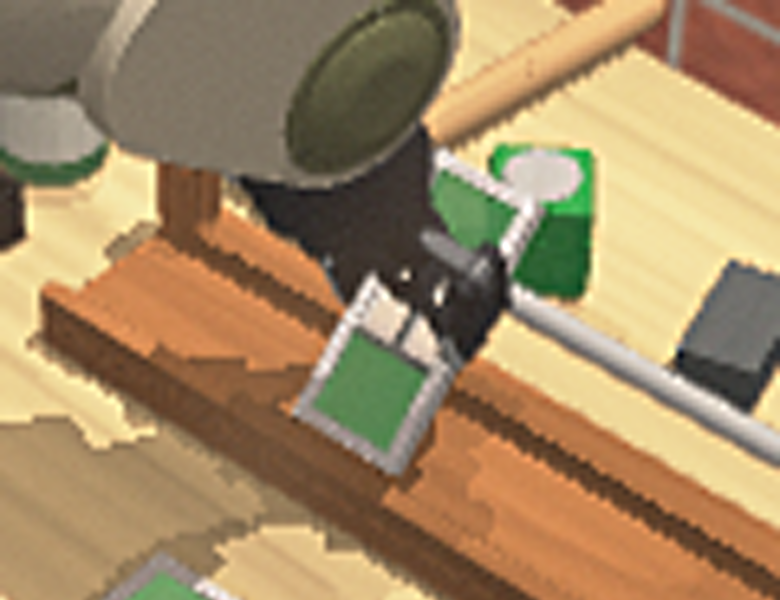

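```bash
python3 -m jog '[{"linear":[0.009,0.0087,0],"rotation":[0,0,0],"grip":45},{"linear":[0.012,0.01,0],"rotation":[0,0,0],"grip":45},{"linear":[0.012,0.01,0],"rotation":[0,0,0],"grip":45},{"linear":[0.012,0.01,0],"rotation":[0,0,0],"grip":45}]' 80
python3 -m jog '[{"linear":[-0.003,0.006,0],"rotation":[0,0,0],"grip":45},{"linear":[-0.003,0.006,0],"rotation":[0,0,0],"grip":45},{"linear":[-0.003,0.006,0],"rotation":[0,0,0],"grip":45}]' 80
python3 -m jog '[{"linear":[-0.003,0.006,0],"rotation":[0,0,0],"grip":45},{"linear":[-0.003,0.006,0],"rotation":[0,0,0],"grip":45},{"linear":[-0.003,0.006,0],"rotation":[0,0,0],"grip":45}]' 80
python3 - <<'E'
from h import *
p,W=get("side","side21");cv2.imwrite("pics/side21c.png",cv2.resize(p[130:230,230:350],(780,650),interpolation=cv2.INTER_CUBIC)[:600])
s=sense();print(s["eef_pos"],s["force"],s["grip_width"],s["dq"].round(3))
plan([place(135,47,-4.5,-3.3,-22,dX=a,dZ=z) for a,z in ((-2,2),(-4,2),(-3,-2))])
E
```

```text
time_s: 30.47
eef_pos: [672.2, 75.7, 66.6]
ee_rot: [-0.582, 0.599, -0.376, -0.402]
force: [-1.4, 0.4, -1.4]
grip_width: 0.644
time_s: 30.72
eef_pos: [670.2, 75.6, 66.8]
ee_rot: [-0.582, 0.599, -0.376, -0.401]
force: [1.9, 0.6, -1.9]
grip_width: 0.645
time_s: 30.97
eef_pos: [668.7, 75.4, 67.5]
ee_rot: [-0.582, 0.599, -0.376, -0.401]
force: [2.5, -0.4, -0.9]
grip_width: 0.646
[668.74059675  75.45986941  67.44692801] [2.65589491 1.41276781 0.1948181 ] 0.6455720828857328 [-0.001  0.002 -0.    -0.     0.002  0.001]
[0.0022, 0.0021, 0.0004] [0.0004, -0.0008, 0.0058] dist 1 rows 0.0 ang 0.2
[-0.0005, 0.0082, 0.0004] [0.0004, -0.0008, 0.0058] dist 2 rows 0.1 ang 0.2
[0.0131, 0.0104, 0.0004] [0.0004, -0.0008, 0.0058] dist 5 rows 0.1 ang 0.2
```

View pics/side21c.png

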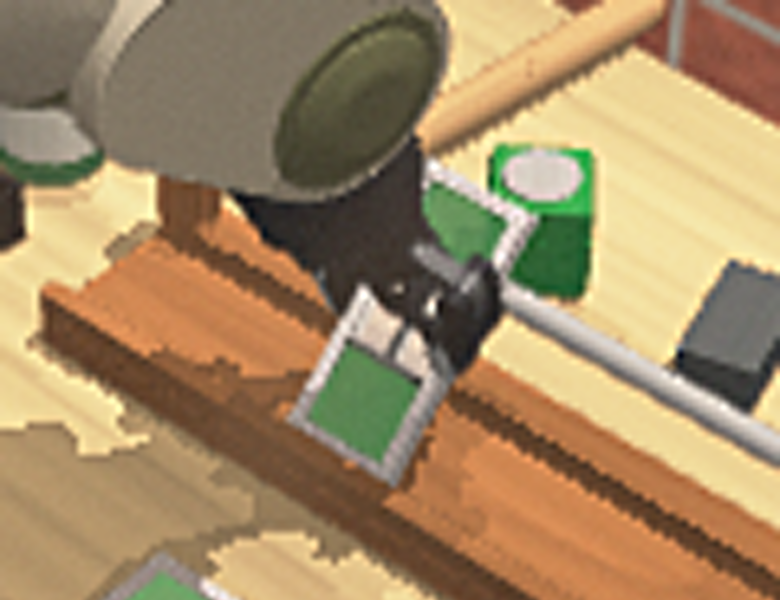

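```bash
python3 -m jog '[{"linear":[0.006,0.0026,0],"rotation":[0,0,0],"grip":45},{"linear":[0.009,0.004,0],"rotation":[0,0,0],"grip":45},{"linear":[0.009,0.004,0],"rotation":[0,0,0],"grip":45}]' 80
python3 -m jog '[{"linear":[0.006,0.0026,0],"rotation":[0,0,0],"grip":45},{"linear":[0.009,0.004,0],"rotation":[0,0,0],"grip":45},{"linear":[0.009,0.004,0],"rotation":[0,0,0],"grip":45}]' 80
python3 - <<'E'
from h import *
p,W=get("side","side22");cv2.imwrite("pics/side22c.png",cv2.resize(p[130:230,230:350],(780,650),interpolation=cv2.INTER_CUBIC)[:600])
s=sense();print(s["eef_pos"],s["force"],s["grip_width"],s["dq"].round(3))
plan([place(135,47,-4.5,-3.3,-22,dX=a,dZ=z) for a,z in ((0,0),(-4,2),(-3,-2))])
E
```

```text
time_s: 31.27
eef_pos: [668.9, 75.4, 64.4]
ee_rot: [-0.582, 0.599, -0.376, -0.401]
force: [2.5, -0.1, -0.3]
grip_width: 0.646
time_s: 31.52
eef_pos: [669.3, 75.4, 63.3]
ee_rot: [-0.583, 0.6, -0.375, -0.4]
force: [-7.0, 0.5, 13.9]
grip_width: 0.641
[669.36228308  75.40897598  63.32222915] [-6.80435359 -1.10969799 12.76139967] 0.6455841784910844 [ 0.    -0.002 -0.001 -0.001 -0.     0.   ]
[-0.0025, -0.005, 0.0006] [0.001, -0.0014, 0.0112] dist 2 rows 0.0 ang 0.3
[-0.0139, 0.0046, 0.0006] [0.001, -0.0014, 0.0112] dist 4 rows 0.1 ang 0.3
[-0.0004, 0.0069, 0.0006] [0.001, -0.0014, 0.0112] dist 2 rows 0.0 ang 0.3
```

View pics/side22c.png

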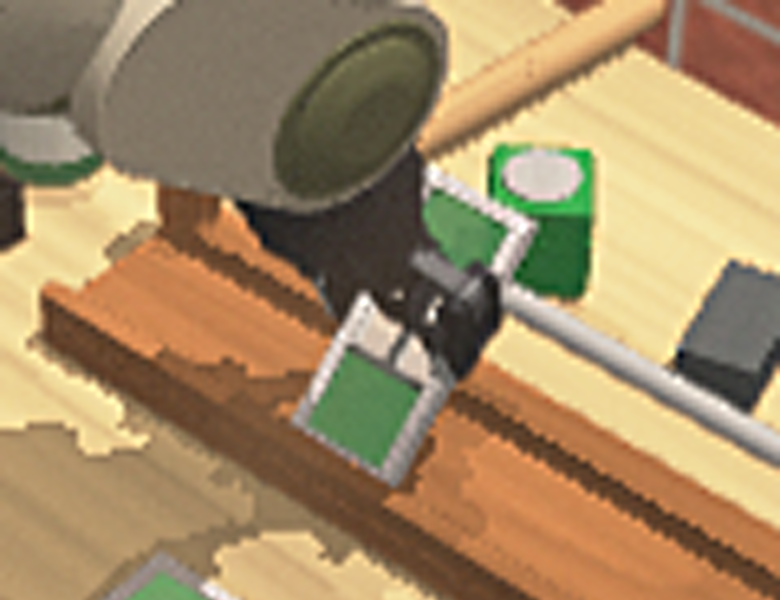

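```bash
python3 -m jog '[{"linear":[-0.003,0.009,0],"rotation":[0,0,0],"grip":45},{"linear":[-0.003,0.009,0],"rotation":[0,0,0],"grip":45},{"linear":[-0.003,0.009,0],"rotation":[0,0,0],"grip":45}]' 80
python3 - <<'E'
from h import *
s=sense();print(s["eef_pos"],s["force"])
E
python3 -m jog '[{"linear":[0.002,0.006,0],"rotation":[0,0,0],"grip":45},{"linear":[0.002,0.006,0],"rotation":[0,0,0],"grip":45},{"linear":[0.002,0.006,0],"rotation":[0,0,0],"grip":45}]' 80
python3 -m jog '[{"linear":[0,0,0],"rotation":[0,0,0],"grip":62},{"linear":[0,0,0],"rotation":[0,0,0],"grip":66},{"linear":[0,0,0],"rotation":[0,0,0],"grip":66},{"linear":[0,0,0],"rotation":[0,0,0],"grip":66},{"linear":[0,0,0],"rotation":[0,0,0],"grip":66}]' 80
python3 -m jog '[{"linear":[-0.1,0,0],"rotation":[0,0,0],"grip":68},{"linear":[-0.2,0,0],"rotation":[0,0,0],"grip":68},{"linear":[-0.3,0,0],"rotation":[0,0,0],"grip":70},{"linear":[-0.4,0.1,-0.1],"rotation":[0,0,0.2],"grip":75},{"linear":[-0.45,0.25,-0.25],"rotation":[0,0,0.4],"grip":75},{"linear":[-0.45,0.4,-0.4],"rotation":[0,0,0.6],"grip":75},{"linear":[-0.45,0.5,-0.5],"rotation":[0,0,0.8],"grip":75},{"linear":[-0.45,0.5,-0.5],"rotation":[0,0,0.8],"grip":75},{"linear":[-0.45,0.5,-0.5],"rotation":[0,0,0.8],"grip":75}]' 80
python3 - <<'E'
from h import *
p,W=get("top","top23");cv2.imwrite("pics/top23c.png",cv2.resize(p[110:320,160:400],(685,600),interpolation=cv2.INTER_CUBIC));panels(p)
p,W=get("side","side23");cv2.imwrite("pics/side23c.png",cv2.resize(p[130:270,210:400],(780,575),interpolation=cv2.INTER_CUBIC))
s=sense();print(s["eef_pos"],s["force"],s["grip_width"],s["dq"].round(3))
E
```

```text
time_s: 31.82
eef_pos: [668.0, 75.3, 64.5]
ee_rot: [-0.584, 0.601, -0.374, -0.399]
force: [7.5, 1.9, 2.0]
grip_width: 0.647
[667.98746701  75.2759754   64.53506049] [7.49352183 1.92609465 1.98859663]
time_s: 32.07
eef_pos: [668.0, 75.2, 64.6]
ee_rot: [-0.585, 0.602, -0.372, -0.397]
force: [6.4, 2.4, 2.5]
grip_width: 0.644
time_s: 32.48
eef_pos: [667.6, 75.3, 64.2]
ee_rot: [-0.584, 0.601, -0.373, -0.397]
force: [-0.1, 0.2, -0.3]
grip_width: 0.772
time_s: 33.23
eef_pos: [479.5, -85.1, 125.3]
ee_rot: [-0.494, 0.514, -0.486, -0.506]
force: [-0.6, 0.3, -0.2]
grip_width: 0.879
panel c 444.5 -71.3  L 343.9 W 229.0 yaw 89.10
[480.8901127  -84.01368688 126.21176422] [-0.47443793 -0.5173021   0.75182265] 0.8814313728239674 [ 0.059  0.008 -0.058  0.011  0.013  0.037]
```

View pics/side23c.png

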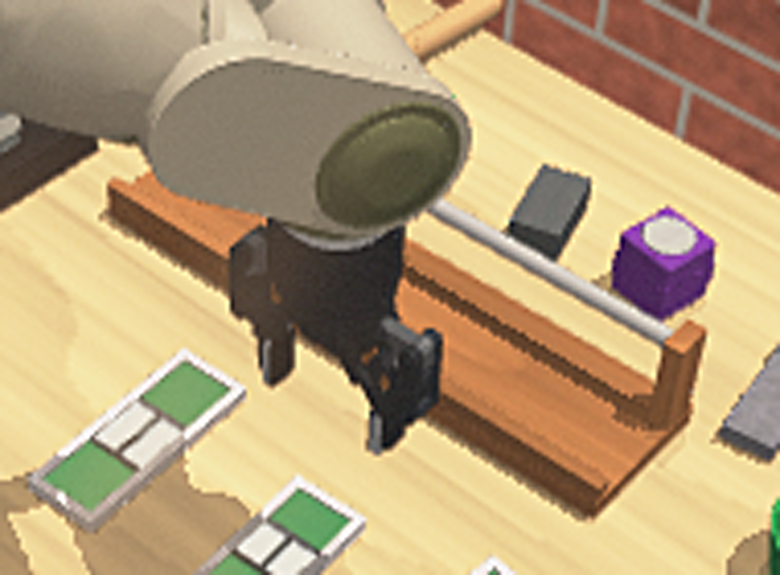

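View pics/top23c.png

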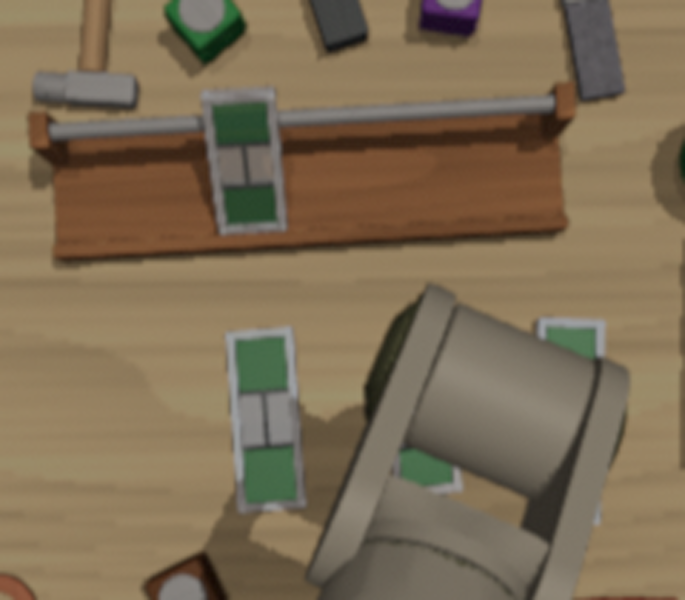

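Run:
```python
from h import *
capture("side");s=sense();print(s["eef_pos"],s["dq"].round(3),s["joints"].round(2))
plan([pose(446,-68,70,4.5,-22)])
```

```text
[482.02059785 -83.12822881 126.7910072 ] [ 0.038  0.007 -0.032  0.004  0.005  0.009] [-0.41  0.34  1.76  0.01  1.03 -2.03]
[0.187, 0.1214, 0.0554] [-0.0756, 0.0122, 0.805] dist 69 rows 1.7 ang 23.2
```

```bash
python3 -m jog '[{"linear":[0.05,0.03,0.01],"rotation":[-0.02,0,0.2],"grip":74},{"linear":[0.1,0.06,0.03],"rotation":[-0.04,0.01,0.4],"grip":74},{"linear":[0.14,0.09,0.04],"rotation":[-0.06,0.01,0.6],"grip":74},{"linear":[0.187,0.1214,0.055],"rotation":[-0.0756,0.0122,0.805],"grip":74},{"linear":[0.187,0.1214,0.055],"rotation":[-0.0756,0.0122,0.805],"grip":74},{"linear":[0.187,0.1214,0.055],"rotation":[-0.0756,0.0122,0.805],"grip":74},{"linear":[0.187,0.1214,0.055],"rotation":[-0.0756,0.0122,0.805],"grip":74},{"linear":[0.187,0.1214,0.055],"rotation":[-0.0756,0.0122,0.805],"grip":74}]' 80
python3 - <<'E'
from h import *
p,W=get("top","top24")
p,W=get("side","side24");cv2.imwrite("pics/side24c.png",cv2.resize(p[130:330,170:400],(690,600),interpolation=cv2.INTER_CUBIC))
s=sense();print(s["eef_pos"],s["force"],s["grip_width"],s["dq"].round(3),s["joints"].round(2))
plan([pose(446,-68,0,4.5,-22)])
E
```

```text
time_s: 34.05
eef_pos: [446.7, -68.2, 71.2]
ee_rot: [0.373, -0.419, 0.57, 0.6]
force: [-0.8, -0.4, -0.3]
grip_width: 0.865
[446.42969274 -68.37506254  71.06591182] [ 0.01716708 -0.00977139 -0.1083451 ] 0.8657423971585277 [-0.002  0.007  0.002 -0.001  0.005  0.002] [-0.33  0.56  1.64 -0.15  1.3  -1.91]
[0.2204, -0.0868, 0.0016] [-0.0014, -0.0013, 0.0062] dist 71 rows 1.7 ang 0.2
```

View pics/side24c.png

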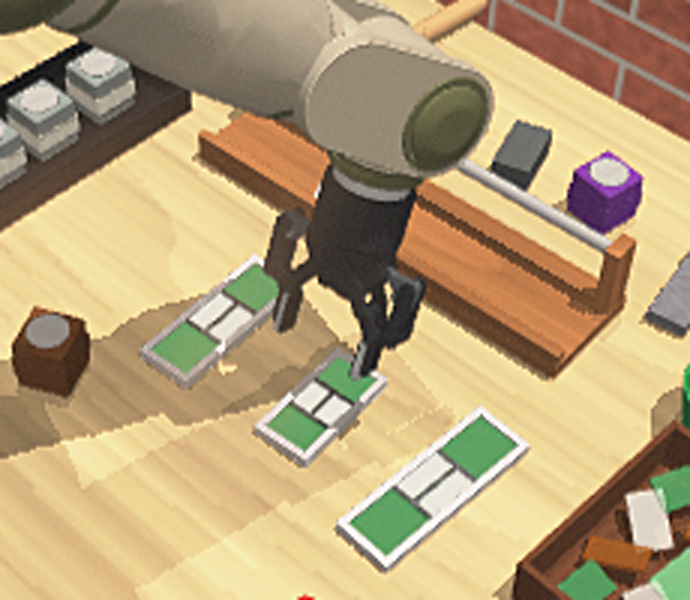

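View pics/top24.png

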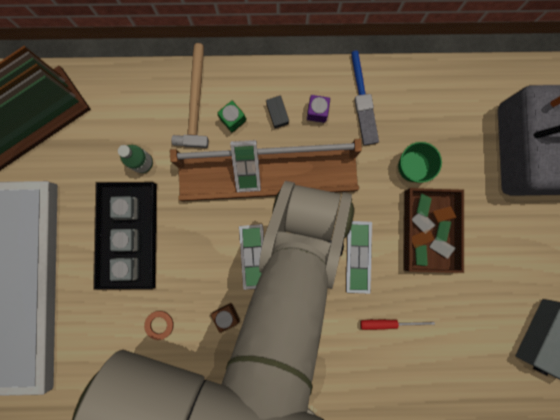

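```bash
python3 -m jog '[{"linear":[0.08,-0.03,0.001],"rotation":[0,0,0],"grip":74},{"linear":[0.15,-0.06,0.0016],"rotation":[0,0,0],"grip":74},{"linear":[0.2,-0.079,0.0016],"rotation":[0,0,0],"grip":74},{"linear":[0.2204,-0.0868,0.0016],"rotation":[0,0,0],"grip":70},{"linear":[0.2204,-0.0868,0.0016],"rotation":[0,0,0],"grip":68},{"linear":[0.2204,-0.0868,0.0016],"rotation":[0,0,0],"grip":68}]' 70
python3 -m jog '[{"linear":[0,0,0],"rotation":[0,0,0],"grip":45},{"linear":[0,0,0],"rotation":[0,0,0],"grip":45},{"linear":[0,0,0],"rotation":[0,0,0],"grip":45},{"linear":[0,0,0],"rotation":[0,0,0],"grip":45},{"linear":[0,0,0],"rotation":[0,0,0],"grip":45},{"linear":[0,0,0],"rotation":[0,0,0],"grip":45}]' 80
python3 -m jog '[{"linear":[-0.1,0.04,0],"rotation":[0,0,0],"grip":45},{"linear":[-0.2,0.08,0],"rotation":[0,0,0],"grip":45},{"linear":[-0.3,0.12,0],"rotation":[0,0,0],"grip":45},{"linear":[-0.4,0.16,0],"rotation":[0,0,0],"grip":45},{"linear":[-0.48,0.2,0],"rotation":[0,0,0],"grip":45},{"linear":[-0.48,0.2,0],"rotation":[0,0,0],"grip":45},{"linear":[-0.48,0.2,0],"rotation":[0,0,0],"grip":45},{"linear":[-0.48,0.2,0],"rotation":[0,0,0],"grip":45}]' 80
python3 - <<'E'
from h import *
p,W=get("side","side25");cv2.imwrite("pics/side25c.png",cv2.resize(p[90:270,170:440],(780,520),interpolation=cv2.INTER_CUBIC))
s=sense();print(s["eef_pos"],s["force"],s["grip_width"],s["dq"].round(3),s["joints"].round(2))
w1=pose(545,100,170,2.5,2)
plan([w1]); print("2nd"); plan([place(115,140,-5,-4,-22,dX=4,dZ=45)],w1);print(place(115,140,-5,-4,-22)[0])
E
```

```text
time_s: 34.65
eef_pos: [446.4, -68.2, 0.8]
ee_rot: [0.373, -0.419, 0.57, 0.6]
force: [-0.6, 0.3, 0.2]
grip_width: 0.799
time_s: 35.15
eef_pos: [447.4, -68.5, 2.6]
ee_rot: [0.374, -0.42, 0.57, 0.599]
force: [-0.3, 1.3, 7.1]
grip_width: 0.646
time_s: 35.82
eef_pos: [444.3, -68.2, 158.3]
ee_rot: [0.374, -0.42, 0.57, 0.599]
force: [0.4, -0.9, -1.7]
grip_width: 0.645
[444.18241961 -68.12495659 157.89794969] [-0.05390512 -0.23155469 -1.95235763] 0.6446833294425489 [ 0.     0.011  0.001 -0.002  0.003  0.   ] [-0.33  0.44  1.57 -0.15  1.48 -1.94]
[-0.1782, -0.3366, 0.5325] [0.0671, -0.0154, -0.8259] dist 196 rows 4.7 ang 23.7
2nd
[0.2418, -0.3965, 0.2107] [0.0012, 0.0003, -0.74] dist 153 rows 3.7 ang 21.2
[659.53010438 168.26583291  56.66173209]
```

View pics/side25c.png

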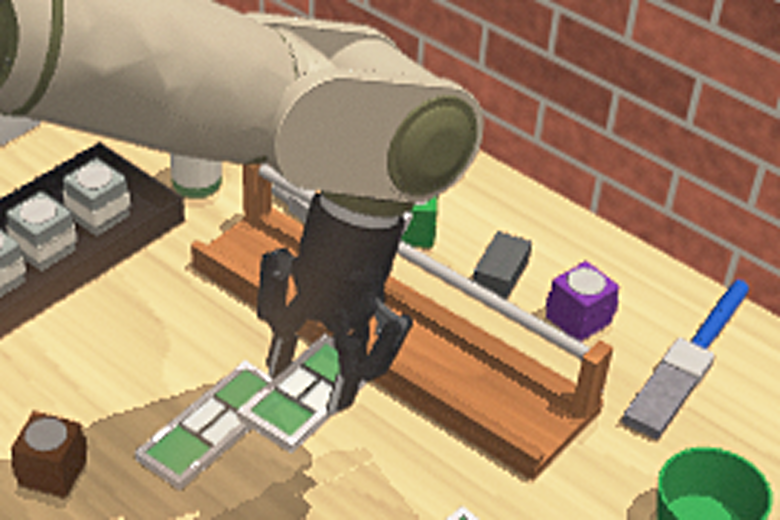

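Run:
```python
from h import *
w1=pose(545,165,165,2.5,2)
plan([w1]); print("2nd"); plan([place(115,140,-3.7,-3.4,-22,dX=3,dZ=40)],w1)
```

```text
[-0.1693, -0.3582, 0.7486] [0.0671, -0.0154, -0.8259] dist 254 rows 6.1 ang 23.7
2nd
[0.2369, -0.3855, -0.0058] [0.0012, 0.0003, -0.74] dist 136 rows 3.3 ang 21.2
```

```bash
python3 -m jog '[{"linear":[-0.03,-0.06,0.12],"rotation":[0.01,0,-0.14],"grip":45},{"linear":[-0.06,-0.12,0.25],"rotation":[0.02,0,-0.28],"grip":45},{"linear":[-0.09,-0.18,0.37],"rotation":[0.03,0,-0.42],"grip":45},{"linear":[-0.12,-0.24,0.5],"rotation":[0.04,-0.01,-0.56],"grip":45},{"linear":[-0.15,-0.3,0.62],"rotation":[0.05,-0.01,-0.7],"grip":45},{"linear":[-0.1693,-0.3582,0.7486],"rotation":[0.0671,-0.0154,-0.8259],"grip":45},{"linear":[-0.1693,-0.3582,0.7486],"rotation":[0.0671,-0.0154,-0.8259],"grip":45},{"linear":[-0.1693,-0.3582,0.7486],"rotation":[0.0671,-0.0154,-0.8259],"grip":45},{"linear":[-0.1693,-0.3582,0.7486],"rotation":[0.0671,-0.0154,-0.8259],"grip":45},{"linear":[-0.1693,-0.3582,0.7486],"rotation":[0.0671,-0.0154,-0.8259],"grip":45}]' 80
python3 - <<'E'
from h import *
capture("side");s=sense();print(s["eef_pos"],s["force"],s["grip_width"],s["dq"].round(3),s["joints"].round(2))
plan([place(115,140,-3.7,-3.4,-22,dX=3,dZ=40)])
p,W=get("top","top26");panels(p)
E
```

```text
time_s: 36.7
eef_pos: [544.8, 163.8, 164.3]
ee_rot: [-0.498, 0.519, -0.481, -0.502]
force: [-0.0, 0.9, -0.7]
grip_width: 0.644
[544.90068582 163.67953188 164.53323521] [ 0.25147272 -0.49576919 -1.18769099] 0.6465945027237915 [-0.004 -0.005 -0.004  0.001 -0.002  0.001] [ 0.09  0.45  1.48 -0.    1.18 -1.53]
[0.2348, -0.3864, -0.0007] [-0.0018, -0.0011, -0.7429] dist 136 rows 3.3 ang 21.3
panel c 459.8 66.6  L 156.4 W 60.3 yaw 3.47
panel c 454.9 -194.4  L 176.8 W 59.2 yaw -2.86
panel c 449.7 218.2  L 229.4 W 124.8 yaw 0.17
```

```bash
python3 -m jog '[{"linear":[0.06,-0.1,0],"rotation":[0,0,-0.19],"grip":45},{"linear":[0.12,-0.2,0],"rotation":[0,0,-0.38],"grip":45},{"linear":[0.18,-0.29,0],"rotation":[0,0,-0.57],"grip":45},{"linear":[0.2348,-0.3864,0],"rotation":[-0.002,0,-0.7429],"grip":45},{"linear":[0.2348,-0.3864,0],"rotation":[-0.002,0,-0.7429],"grip":45},{"linear":[0.2348,-0.3864,0],"rotation":[-0.002,0,-0.7429],"grip":45},{"linear":[0.2348,-0.3864,0],"rotation":[-0.002,0,-0.7429],"grip":45},{"linear":[0.2348,-0.3864,0],"rotation":[-0.002,0,-0.7429],"grip":45},{"linear":[0.2348,-0.3864,0],"rotation":[-0.002,0,-0.7429],"grip":45}]' 80
python3 - <<'E'
from h import *
p,W=get("top","top27");cv2.imwrite("pics/top27c.png",cv2.resize(p[110:250,160:380],(792,504),interpolation=cv2.INTER_CUBIC))
p,W=get("side","side27");cv2.imwrite("pics/side27c.png",cv2.resize(p[80:270,200:470],(780,550),interpolation=cv2.INTER_CUBIC))
s=sense();print(s["eef_pos"],s["force"],s["grip_width"],s["dq"].round(3),s["joints"].round(2))
plan([place(115,140,-3.7,-3.4,-22,dX=2,dZ=z) for z in (3,)])
E
```

```text
time_s: 37.55
eef_pos: [663.2, 168.5, 99.5]
ee_rot: [-0.582, 0.599, -0.376, -0.401]
force: [0.3, 0.8, -0.5]
grip_width: 0.647
[663.19270485 168.64736807  99.15583864] [-0.10102949 -0.28185242 -1.42608782] 0.642695750864447 [ 0.003  0.004  0.    -0.    -0.003  0.   ] [ 0.08  0.6   1.49 -0.03  0.65 -1.51]
[0.1153, 0.0539, -0.0007] [-0.0, -0.0008, 0.0026] dist 38 rows 0.9 ang 0.1
```

View pics/side27c.png

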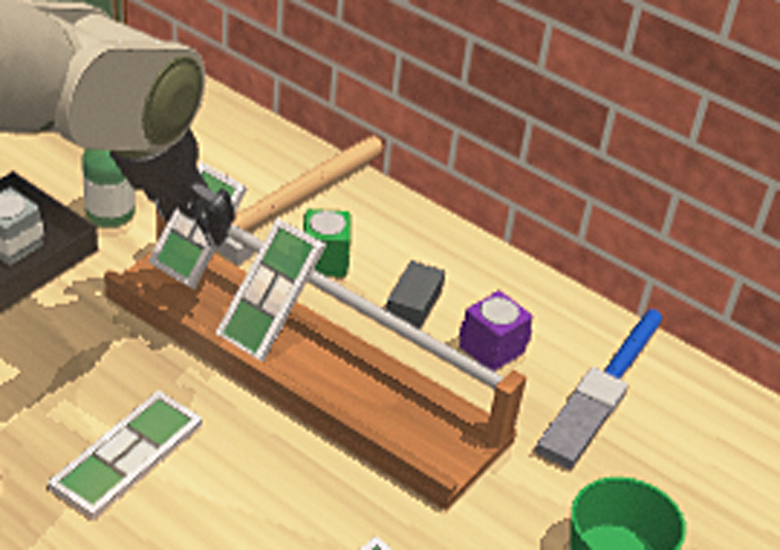

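View pics/top27c.png

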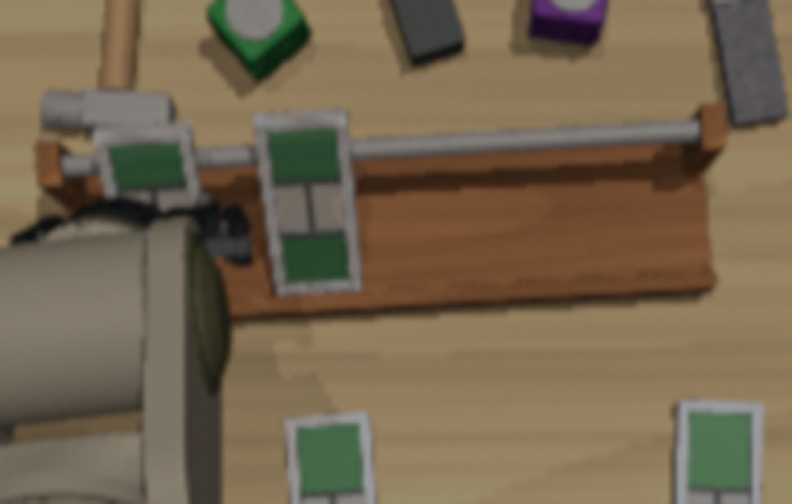

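```bash
python3 -m jog '[{"linear":[0.03,0.014,0],"rotation":[0,0,0],"grip":45},{"linear":[0.06,0.028,0],"rotation":[0,0,0],"grip":45},{"linear":[0.09,0.042,0],"rotation":[0,0,0],"grip":45},{"linear":[0.11,0.05,0],"rotation":[0,0,0],"grip":45},{"linear":[0.1153,0.054,0],"rotation":[0,0,0],"grip":45},{"linear":[0.1153,0.054,0],"rotation":[0,0,0],"grip":45},{"linear":[0.1153,0.054,0],"rotation":[0,0,0],"grip":45}]' 80
python3 -m jog '[{"linear":[-0.003,0.006,0],"rotation":[0,0,0],"grip":45},{"linear":[-0.004,0.01,0],"rotation":[0,0,0],"grip":45},{"linear":[-0.004,0.01,0],"rotation":[0,0,0],"grip":45},{"linear":[-0.004,0.01,0],"rotation":[0,0,0],"grip":45}]' 80
python3 - <<'E'
from h import *
p,W=get("side","side28");cv2.imwrite("pics/side28c.png",cv2.resize(p[110:210,210:330],(720,600),interpolation=cv2.INTER_CUBIC))
s=sense();print(s["eef_pos"],s["force"],s["grip_width"],s["dq"].round(3))
plan([place(115,140,-3.7,-3.4,-22,dX=a,dZ=z) for a,z in ((0,0),(-2,2))])
E
```

```text
time_s: 38.23
eef_pos: [662.1, 168.6, 61.0]
ee_rot: [-0.582, 0.599, -0.376, -0.401]
force: [-0.1, -0.1, -0.5]
grip_width: 0.647
time_s: 38.57
eef_pos: [659.1, 168.5, 61.4]
ee_rot: [-0.582, 0.599, -0.376, -0.401]
force: [1.2, 0.3, -0.5]
grip_width: 0.645
[659.11626646 168.50572638  61.30421852] [ 1.09726755  0.43428386 -1.59035806] 0.6473005418295866 [-0.     0.003  0.001  0.001  0.001 -0.002]
[0.0113, 0.0016, -0.0009] [0.0, -0.0007, 0.0047] dist 3 rows 0.1 ang 0.1
[0.0025, 0.0051, -0.0009] [0.0, -0.0007, 0.0047] dist 2 rows 0.0 ang 0.1
```

View pics/side28c.png

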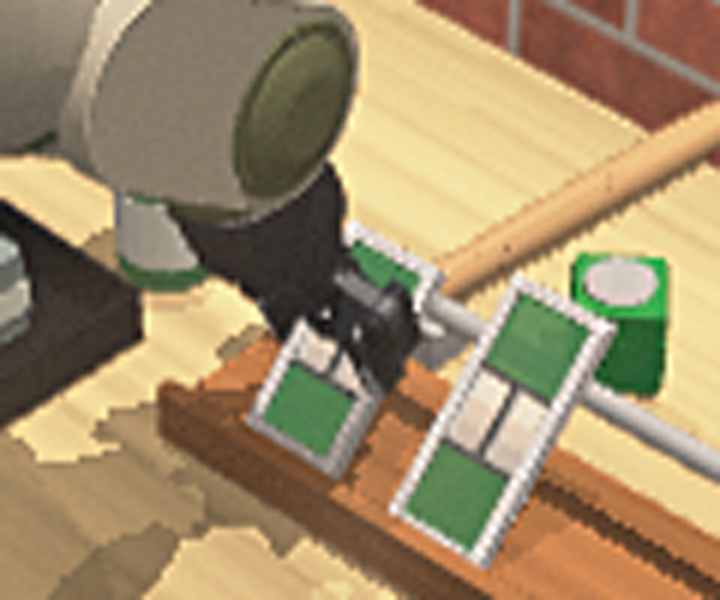

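```bash
python3 -m jog '[{"linear":[0.005,0.003,0],"rotation":[0,0,0],"grip":45},{"linear":[0.011,0.008,0],"rotation":[0,0,0],"grip":45},{"linear":[0.011,0.008,0],"rotation":[0,0,0],"grip":45}]' 80
python3 -m jog '[{"linear":[0.005,0.004,0],"rotation":[0,0,0],"grip":45},{"linear":[0.009,0.006,0],"rotation":[0,0,0],"grip":45},{"linear":[0.009,0.006,0],"rotation":[0,0,0],"grip":45}]' 80
python3 -m jog '[{"linear":[0,0.009,0],"rotation":[0,0,0],"grip":45},{"linear":[0,0.009,0],"rotation":[0,0,0],"grip":45},{"linear":[0,0.009,0],"rotation":[0,0,0],"grip":45}]' 80
python3 - <<'E'
from h import *
p,W=get("side","side29");cv2.imwrite("pics/side29c.png",cv2.resize(p[110:210,210:330],(720,600),interpolation=cv2.INTER_CUBIC))
s=sense();print(s["eef_pos"],s["force"],s["grip_width"],s["dq"].round(3))
plan([place(115,140,-3.7,-3.4,-22,dX=a,dZ=z) for a,z in ((0,0),(-2,2))])
E
```

```text
time_s: 38.87
eef_pos: [658.7, 168.4, 57.5]
ee_rot: [-0.583, 0.599, -0.375, -0.401]
force: [2.9, -0.0, -0.4]
grip_width: 0.643
time_s: 39.12
eef_pos: [659.2, 168.5, 57.0]
ee_rot: [-0.583, 0.6, -0.374, -0.399]
force: [-7.6, -1.7, 17.3]
grip_width: 0.649
time_s: 39.37
eef_pos: [658.4, 168.5, 57.7]
ee_rot: [-0.585, 0.601, -0.372, -0.398]
force: [6.2, 0.7, 4.4]
grip_width: 0.645
[658.47256244 168.46646196  57.61846563] [5.62306763 0.45105691 5.16094199] 0.6458007403275609 [-0.     0.002 -0.002 -0.001 -0.001  0.001]
[0.0009, -0.0052, -0.0008] [-0.0001, -0.0003, 0.0268] dist 2 rows 0.0 ang 0.8
[-0.0079, -0.0018, -0.0008] [-0.0001, -0.0003, 0.0268] dist 2 rows 0.1 ang 0.8
```

View pics/side29c.png

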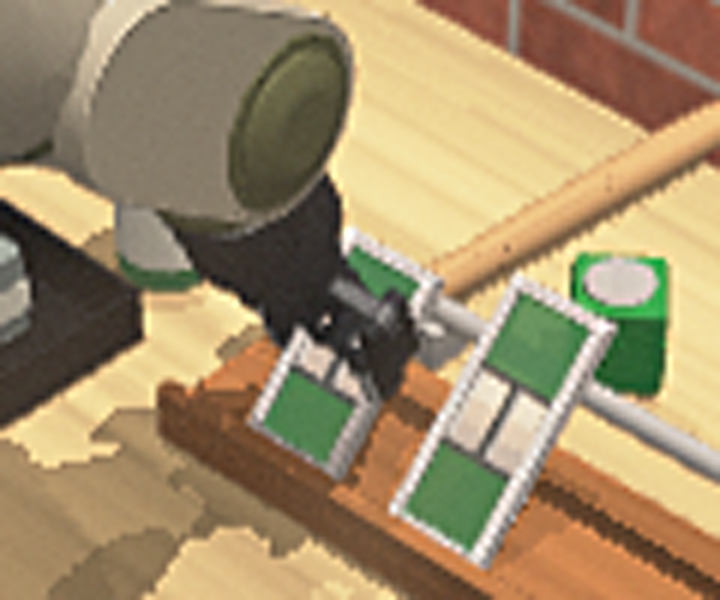

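```bash
python3 -m jog '[{"linear":[0,0,0],"rotation":[0,0,0],"grip":62},{"linear":[0,0,0],"rotation":[0,0,0],"grip":66},{"linear":[0,0,0],"rotation":[0,0,0],"grip":66},{"linear":[0,0,0],"rotation":[0,0,0],"grip":66},{"linear":[0,0,0],"rotation":[0,0,0],"grip":66}]' 80
python3 -m jog '[{"linear":[-0.1,0,0],"rotation":[0,0,0],"grip":68},{"linear":[-0.2,0,0],"rotation":[0,0,0],"grip":68},{"linear":[-0.3,0.03,0],"rotation":[0,0,0],"grip":70},{"linear":[-0.4,0.15,0],"rotation":[0,0,0.2],"grip":75},{"linear":[-0.4,0.28,0],"rotation":[0,0,0.4],"grip":75},{"linear":[-0.4,0.4,-0.1],"rotation":[0,0,0.6],"grip":75},{"linear":[-0.4,0.48,-0.2],"rotation":[0,0,0.8],"grip":75},{"linear":[-0.4,0.48,-0.2],"rotation":[0,0,0.8],"grip":75},{"linear":[-0.4,0.48,-0.2],"rotation":[0,0,0.8],"grip":75},{"linear":[-0.4,0.48,-0.2],"rotation":[0,0,0.8],"grip":75}]' 80
python3 - <<'E'
from h import *
p,W=get("top","top30");cv2.imwrite("pics/top30c.png",cv2.resize(p[110:320,160:400],(685,600),interpolation=cv2.INTER_CUBIC));panels(p)
p,W=get("side","side30");cv2.imwrite("pics/side30c.png",cv2.resize(p[110:270,190:400],(780,594),interpolation=cv2.INTER_CUBIC))
s=sense();print(s["eef_pos"],s["force"],s["grip_width"],s["dq"].round(3))
plan([pose(449.8,66,70,3.5,-22)])
E
```

```text
time_s: 39.83
eef_pos: [658.1, 168.5, 57.1]
ee_rot: [-0.584, 0.601, -0.373, -0.398]
force: [0.3, 0.6, -0.1]
grip_width: 0.771
time_s: 40.67
eef_pos: [481.0, 101.0, 108.7]
ee_rot: [-0.494, 0.515, -0.485, -0.506]
force: [-0.1, -0.8, -0.3]
grip_width: 0.878
panel c 435.3 156.5  L 248.2 W 206.2 yaw -89.83
panel c 454.9 -194.4  L 176.8 W 59.2 yaw -2.86
[480.96250132 101.51223385 108.80920442] [0.40584671 0.49671474 0.34182047] 0.880789872549338 [ 0.005  0.    -0.001 -0.001  0.002 -0.003]
[0.1273, 0.1113, -0.1137] [-0.0344, 0.0062, 0.8048] dist 61 rows 1.5 ang 23.1
```

View pics/top30c.png

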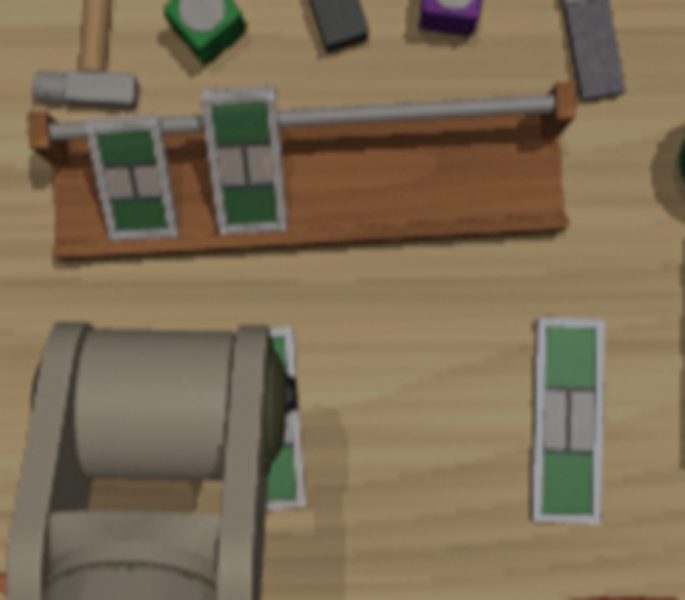

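```bash
python3 -m jog '[{"linear":[0.03,0.03,-0.03],"rotation":[-0.01,0,0.2],"grip":74},{"linear":[0.06,0.06,-0.06],"rotation":[-0.02,0,0.4],"grip":74},{"linear":[0.09,0.08,-0.08],"rotation":[-0.03,0,0.6],"grip":74},{"linear":[0.1273,0.1113,-0.1137],"rotation":[-0.0344,0.0062,0.8048],"grip":74},{"linear":[0.1273,0.1113,-0.1137],"rotation":[-0.0344,0.0062,0.8048],"grip":74},{"linear":[0.1273,0.1113,-0.1137],"rotation":[-0.0344,0.0062,0.8048],"grip":74},{"linear":[0.1273,0.1113,-0.1137],"rotation":[-0.0344,0.0062,0.8048],"grip":74},{"linear":[0.1273,0.1113,-0.1137],"rotation":[-0.0344,0.0062,0.8048],"grip":74}]' 80
python3 - <<'E'
from h import *
p,W=get("side","side31");cv2.imwrite("pics/side31c.png",cv2.resize(p[130:330,170:400],(690,600),interpolation=cv2.INTER_CUBIC))
s=sense();print(s["eef_pos"],s["force"],s["grip_width"],s["dq"].round(3),s["joints"].round(2))
plan([pose(449.8,66,0,3.5,-22)])
E
```

```text
time_s: 41.43
eef_pos: [450.1, 66.7, 71.0]
ee_rot: [0.378, -0.414, 0.573, 0.597]
force: [-0.1, 0.4, 0.9]
grip_width: 0.864
[450.09256681  66.58050314  70.98316235] [-0.14681292 -0.030899    0.39686823] 0.8652015473793523 [-0.005  0.003 -0.002 -0.     0.007 -0.   ] [-0.08  0.57  1.62 -0.05  1.33 -1.69]
[0.2201, -0.0869, -0.0018] [0.0013, -0.001, 0.0068] dist 71 rows 1.7 ang 0.2
```

View pics/side31c.png

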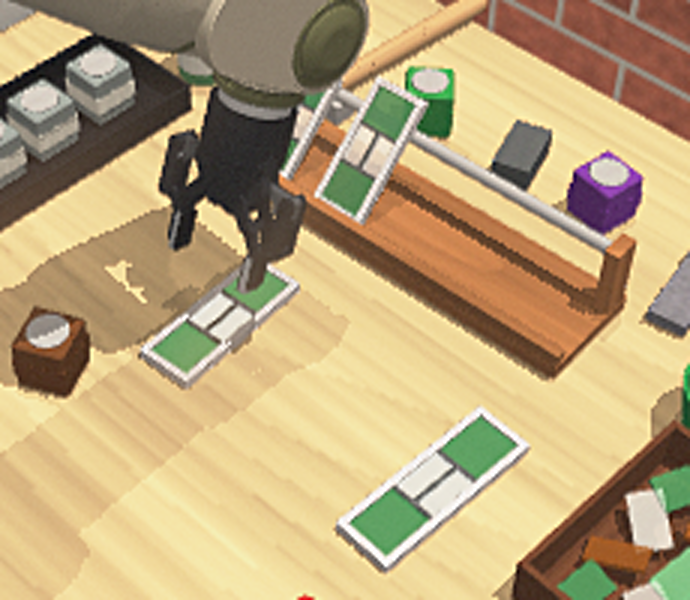

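```bash
python3 -m jog '[{"linear":[0.08,-0.03,-0.001],"rotation":[0,0,0],"grip":74},{"linear":[0.15,-0.06,-0.0018],"rotation":[0,0,0],"grip":74},{"linear":[0.2,-0.079,-0.0018],"rotation":[0,0,0],"grip":74},{"linear":[0.2201,-0.0869,-0.0018],"rotation":[0,0,0],"grip":70},{"linear":[0.2201,-0.0869,-0.0018],"rotation":[0,0,0],"grip":68},{"linear":[0.2201,-0.0869,-0.0018],"rotation":[0,0,0],"grip":68}]' 70
python3 -m jog '[{"linear":[0,0,0],"rotation":[0,0,0],"grip":45},{"linear":[0,0,0],"rotation":[0,0,0],"grip":45},{"linear":[0,0,0],"rotation":[0,0,0],"grip":45},{"linear":[0,0,0],"rotation":[0,0,0],"grip":45},{"linear":[0,0,0],"rotation":[0,0,0],"grip":45},{"linear":[0,0,0],"rotation":[0,0,0],"grip":45}]' 80
python3 -m jog '[{"linear":[-0.1,0.04,0],"rotation":[0,0,0],"grip":45},{"linear":[-0.2,0.08,0],"rotation":[0,0,0],"grip":45},{"linear":[-0.3,0.12,0],"rotation":[0,0,0],"grip":45},{"linear":[-0.4,0.16,0],"rotation":[0,0,0],"grip":45},{"linear":[-0.48,0.2,0],"rotation":[0,0,0],"grip":45},{"linear":[-0.48,0.2,0],"rotation":[0,0,0],"grip":45},{"linear":[-0.48,0.2,0],"rotation":[0,0,0],"grip":45},{"linear":[-0.48,0.2,0],"rotation":[0,0,0],"grip":45}]' 80
python3 - <<'E'
from h import *
p,W=get("side","side32");cv2.imwrite("pics/side32c.png",cv2.resize(p[90:270,170:440],(780,520),interpolation=cv2.INTER_CUBIC))
s=sense();print(s["eef_pos"],s["force"],s["grip_width"],s["dq"].round(3),s["joints"].round(2))
w1=pose(560,-17,180,2.5,2)
plan([w1]); print("2nd"); plan([place(155,-47,-9,-3.4,-22,dX=3,dZ=40)],w1);print(place(155,-47,-9,-3.4,-22)[0])
E
```

```text
time_s: 41.98
eef_pos: [450.2, 66.1, 0.9]
ee_rot: [0.378, -0.415, 0.573, 0.597]
force: [0.4, 0.6, -0.4]
grip_width: 0.802
time_s: 42.48
eef_pos: [451.3, 66.2, 2.7]
ee_rot: [0.379, -0.416, 0.572, 0.597]
force: [-0.4, -0.4, 7.6]
grip_width: 0.644
time_s: 43.15
eef_pos: [448.0, 66.2, 158.2]
ee_rot: [0.379, -0.416, 0.572, 0.597]
force: [0.6, -0.0, -3.3]
grip_width: 0.643
[447.81075742  66.17417218 157.77046344] [ 0.7060169  -0.15042585 -3.21894968] 0.6428598533610778 [-0.001  0.011 -0.001 -0.001  0.005  0.002] [-0.08  0.45  1.56 -0.05  1.51 -1.7 ]
[-0.2001, -0.3037, -0.2999] [0.0365, -0.0072, -0.8252] dist 141 rows 3.4 ang 23.7
2nd
[0.2525, -0.3956, -0.0209] [0.0012, 0.0003, -0.74] dist 141 rows 3.4 ang 21.2
[678.40700375 -18.09497456  68.4376444 ]
```

View pics/side32c.png

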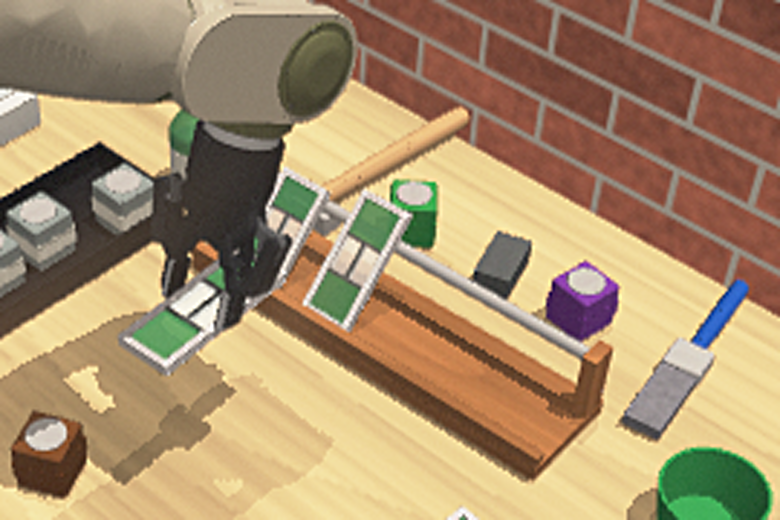

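```bash
python3 -m jog '[{"linear":[-0.05,-0.07,-0.08],"rotation":[0.01,0,-0.2],"grip":45},{"linear":[-0.1,-0.15,-0.15],"rotation":[0.02,0,-0.4],"grip":45},{"linear":[-0.15,-0.22,-0.22],"rotation":[0.03,0,-0.6],"grip":45},{"linear":[-0.2,-0.3037,-0.3],"rotation":[0.0365,-0.0072,-0.8252],"grip":45},{"linear":[-0.2,-0.3037,-0.3],"rotation":[0.0365,-0.0072,-0.8252],"grip":45},{"linear":[-0.2,-0.3037,-0.3],"rotation":[0.0365,-0.0072,-0.8252],"grip":45},{"linear":[-0.2,-0.3037,-0.3],"rotation":[0.0365,-0.0072,-0.8252],"grip":45},{"linear":[-0.2,-0.3037,-0.3],"rotation":[0.0365,-0.0072,-0.8252],"grip":45},{"linear":[-0.2,-0.3037,-0.3],"rotation":[0.0365,-0.0072,-0.8252],"grip":45}]' 80
python3 - <<'E'
from h import *
capture("side");s=sense();print(s["eef_pos"],s["force"],s["grip_width"],s["dq"].round(3),s["joints"].round(2))
plan([place(155,-47,-8.5,-3.4,-22,dX=3,dZ=40)])
E
```

```text
time_s: 43.95
eef_pos: [559.6, -16.2, 179.3]
ee_rot: [-0.497, 0.519, -0.48, -0.503]
force: [-0.5, -0.0, -1.9]
grip_width: 0.65
[559.68835838 -16.32221329 179.52702666] [-0.20637867 -0.87965319 -1.49839249] 0.6477312018294048 [-0.004 -0.004 -0.005 -0.001 -0.002 -0.001] [-0.24  0.41  1.49  0.01  1.2  -1.86]
[0.2493, -0.3981, -0.0237] [0.0031, 0.0013, -0.7426] dist 141 rows 3.4 ang 21.3
```

```bash
python3 -m jog '[{"linear":[0.06,-0.1,-0.005],"rotation":[0,0,-0.19],"grip":45},{"linear":[0.12,-0.2,-0.01],"rotation":[0,0,-0.38],"grip":45},{"linear":[0.18,-0.3,-0.02],"rotation":[0,0,-0.57],"grip":45},{"linear":[0.2493,-0.3981,-0.0237],"rotation":[0.003,0.001,-0.7426],"grip":45},{"linear":[0.2493,-0.3981,-0.0237],"rotation":[0.003,0.001,-0.7426],"grip":45},{"linear":[0.2493,-0.3981,-0.0237],"rotation":[0.003,0.001,-0.7426],"grip":45},{"linear":[0.2493,-0.3981,-0.0237],"rotation":[0.003,0.001,-0.7426],"grip":45},{"linear":[0.2493,-0.3981,-0.0237],"rotation":[0.003,0.001,-0.7426],"grip":45},{"linear":[0.2493,-0.3981,-0.0237],"rotation":[0.003,0.001,-0.7426],"grip":45}]' 80
python3 - <<'E'
from h import *
p,W=get("top","top33");cv2.imwrite("pics/top33c.png",cv2.resize(p[110:250,160:380],(792,504),interpolation=cv2.INTER_CUBIC))
p,W=get("side","side33");cv2.imwrite("pics/side33c.png",cv2.resize(p[80:270,200:470],(780,550),interpolation=cv2.INTER_CUBIC))
s=sense();print(s["eef_pos"],s["force"],s["grip_width"],s["dq"].round(3),s["joints"].round(2))
plan([place(155,-47,-8.5,-3.4,-22,dX=2,dZ=z) for z in (4,)])
E
```

```text
time_s: 44.75
eef_pos: [681.9, -17.9, 110.2]
ee_rot: [-0.582, 0.599, -0.376, -0.402]
force: [-0.6, -0.5, -2.1]
grip_width: 0.645
[681.81381745 -17.91507962 109.82200776] [ 0.67156347  1.1860023  -2.69883568] 0.6469060933718378 [-0.003  0.008  0.001  0.001 -0.005 -0.001] [-0.24  0.58  1.49  0.17  0.69 -1.97]
[0.112, 0.052, -0.0001] [0.0005, -0.0002, 0.0019] dist 37 rows 0.9 ang 0.1
```

View pics/side33c.png

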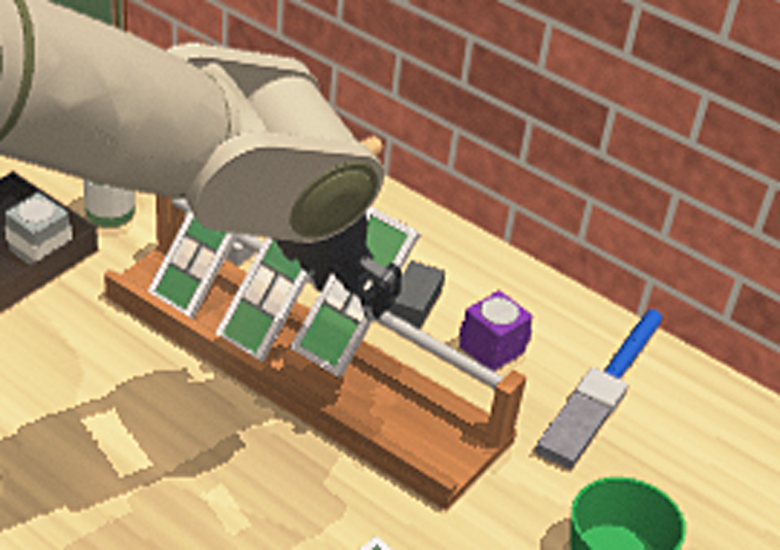

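View pics/top33c.png

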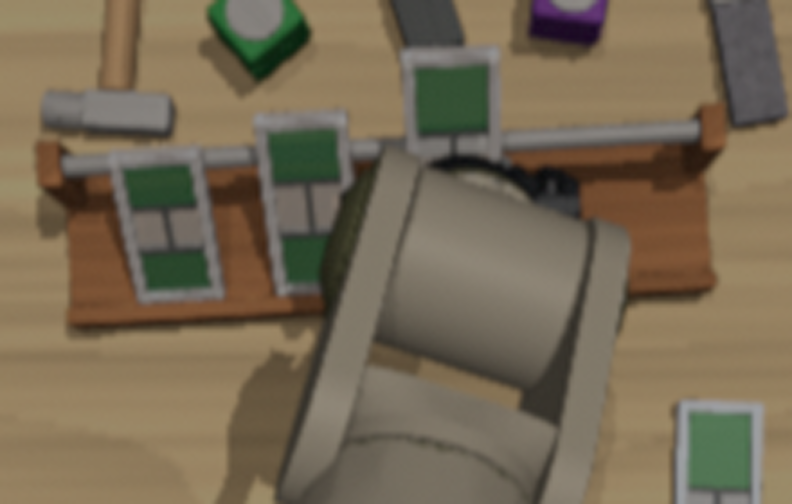

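```bash
python3 -m jog '[{"linear":[0.03,0.014,0],"rotation":[0,0,0],"grip":45},{"linear":[0.06,0.028,0],"rotation":[0,0,0],"grip":45},{"linear":[0.09,0.042,0],"rotation":[0,0,0],"grip":45},{"linear":[0.105,0.049,0],"rotation":[0,0,0],"grip":45},{"linear":[0.112,0.052,0],"rotation":[0,0,0],"grip":45},{"linear":[0.112,0.052,0],"rotation":[0,0,0],"grip":45},{"linear":[0.112,0.052,0],"rotation":[0,0,0],"grip":45}]' 80
python3 -m jog '[{"linear":[-0.003,0.006,0],"rotation":[0,0,0],"grip":45},{"linear":[-0.004,0.01,0],"rotation":[0,0,0],"grip":45},{"linear":[-0.004,0.01,0],"rotation":[0,0,0],"grip":45},{"linear":[-0.004,0.01,0],"rotation":[0,0,0],"grip":45}]' 80
python3 - <<'E'
from h import *
p,W=get("side","side34");cv2.imwrite("pics/side34c.png",cv2.resize(p[130:230,250:370],(720,600),interpolation=cv2.INTER_CUBIC))
s=sense();print(s["eef_pos"],s["force"],s["grip_width"],s["dq"].round(3))
plan([place(155,-47,-8.5,-3.4,-22,dX=a,dZ=z) for a,z in ((0,0),(-2,2))])
E
```

```text
time_s: 45.43
eef_pos: [680.9, -18.0, 72.8]
ee_rot: [-0.582, 0.599, -0.376, -0.402]
force: [0.7, 0.4, -1.8]
grip_width: 0.65
time_s: 45.77
eef_pos: [677.8, -18.2, 73.2]
ee_rot: [-0.582, 0.599, -0.376, -0.401]
force: [0.1, 0.2, -2.0]
grip_width: 0.648
[677.84145124 -18.22536692  73.10571157] [ 1.9865644  -0.15430278 -2.47439909] 0.6441518471986927 [-0.002  0.002 -0.001 -0.001 -0.001  0.   ]
[0.0144, 0.0029, 0.0004] [0.0005, -0.0007, 0.0037] dist 4 rows 0.1 ang 0.1
[0.0057, 0.0063, 0.0004] [0.0005, -0.0007, 0.0037] dist 3 rows 0.1 ang 0.1
```

View pics/side34c.png

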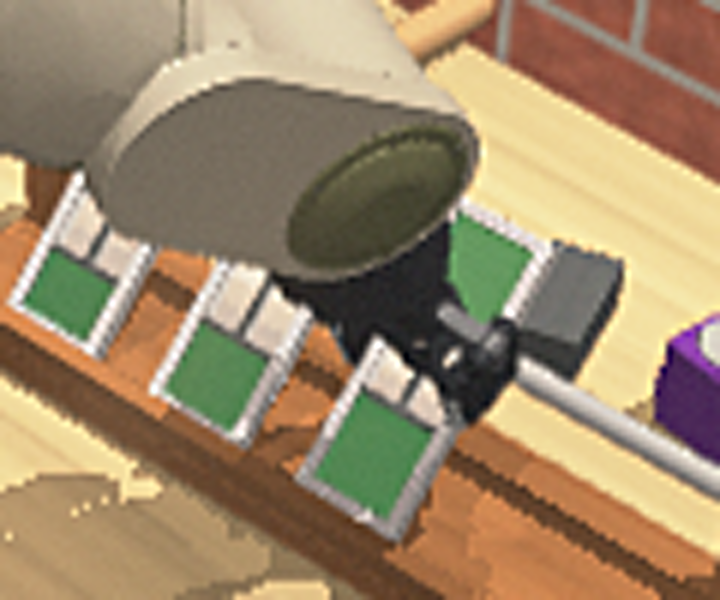

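```bash
python3 -m jog '[{"linear":[0.005,0.003,0],"rotation":[0,0,0],"grip":45},{"linear":[0.011,0.008,0],"rotation":[0,0,0],"grip":45},{"linear":[0.011,0.008,0],"rotation":[0,0,0],"grip":45}]' 80
python3 -m jog '[{"linear":[0.005,0.004,0],"rotation":[0,0,0],"grip":45},{"linear":[0.009,0.006,0],"rotation":[0,0,0],"grip":45},{"linear":[0.009,0.006,0],"rotation":[0,0,0],"grip":45}]' 80
python3 -m jog '[{"linear":[0,0.009,0],"rotation":[0,0,0],"grip":45},{"linear":[0,0.009,0],"rotation":[0,0,0],"grip":45},{"linear":[0,0.009,0],"rotation":[0,0,0],"grip":45}]' 80
python3 - <<'E'
from h import *
p,W=get("side","side35");cv2.imwrite("pics/side35c.png",cv2.resize(p[130:230,250:370],(720,600),interpolation=cv2.INTER_CUBIC))
s=sense();print(s["eef_pos"],s["force"],s["grip_width"],s["dq"].round(3))
plan([place(155,-47,-8.5,-3.4,-22,dX=a,dZ=z) for a,z in ((0,0),(-2,2))])
E
```

```text
time_s: 46.07
eef_pos: [677.2, -18.3, 69.1]
ee_rot: [-0.582, 0.599, -0.376, -0.401]
force: [2.6, 0.1, -1.8]
grip_width: 0.648
time_s: 46.32
eef_pos: [677.7, -18.5, 67.8]
ee_rot: [-0.583, 0.6, -0.375, -0.4]
force: [-1.2, 1.1, 9.0]
grip_width: 0.65
time_s: 46.57
eef_pos: [676.8, -18.6, 68.5]
ee_rot: [-0.584, 0.601, -0.374, -0.398]
force: [6.7, 2.8, 2.7]
grip_width: 0.645
[676.86422333 -18.61433621  68.47641872] [5.71709541 2.39192708 4.05866581] 0.6449052736034755 [ 0.002 -0.    -0.001 -0.001 -0.     0.001]
[0.0016, -0.0063, 0.0015] [0.0, -0.0045, 0.0232] dist 2 rows 0.0 ang 0.7
[-0.0072, -0.0029, 0.0015] [0.0, -0.0045, 0.0232] dist 2 rows 0.1 ang 0.7
```

View pics/side35c.png

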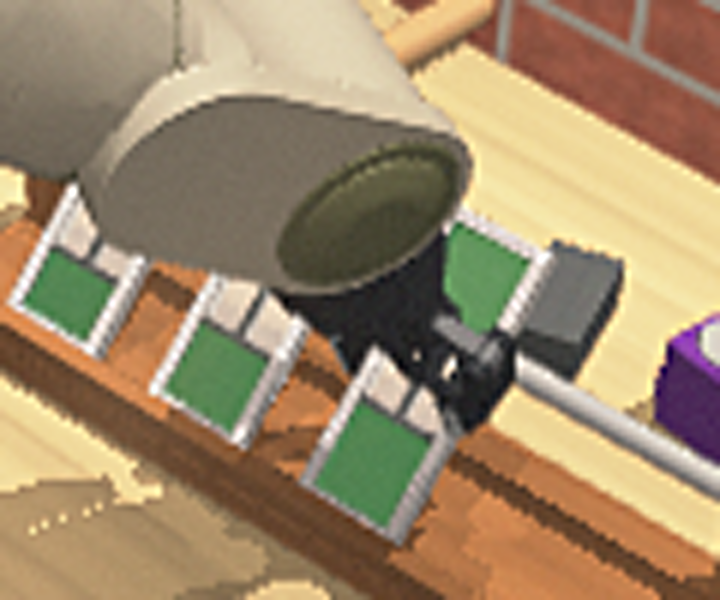

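```bash
python3 -m jog '[{"linear":[0,0,0],"rotation":[0,0,0],"grip":62},{"linear":[0,0,0],"rotation":[0,0,0],"grip":66},{"linear":[0,0,0],"rotation":[0,0,0],"grip":66},{"linear":[0,0,0],"rotation":[0,0,0],"grip":66},{"linear":[0,0,0],"rotation":[0,0,0],"grip":66}]' 80
python3 -m jog '[{"linear":[-0.1,0,0],"rotation":[0,0,0],"grip":68},{"linear":[-0.2,0,0],"rotation":[0,0,0],"grip":68},{"linear":[-0.3,0.03,0],"rotation":[0,0,0],"grip":70},{"linear":[-0.4,0.15,0],"rotation":[0,0,0.2],"grip":75},{"linear":[-0.4,0.28,-0.1],"rotation":[0,0,0.4],"grip":75},{"linear":[-0.4,0.4,-0.2],"rotation":[0,0,0.6],"grip":75},{"linear":[-0.4,0.5,-0.3],"rotation":[0,0,0.8],"grip":75},{"linear":[-0.4,0.55,-0.4],"rotation":[0,0,0.8],"grip":75},{"linear":[-0.4,0.55,-0.5],"rotation":[0,0,0.8],"grip":75},{"linear":[-0.4,0.55,-0.55],"rotation":[0,0,0.8],"grip":75},{"linear":[-0.4,0.55,-0.55],"rotation":[0,0,0.8],"grip":75},{"linear":[-0.4,0.55,-0.55],"rotation":[0,0,0.8],"grip":75}]' 80
python3 - <<'E'
from h import *
p,W=get("top","top36");cv2.imwrite("pics/top36c.png",cv2.resize(p[110:320,160:400],(685,600),interpolation=cv2.INTER_CUBIC));panels(p)
p,W=get("side","side36");cv2.imwrite("pics/side36c.png",cv2.resize(p[110:330,190:430],(655,600),interpolation=cv2.INTER_CUBIC))
s=sense();print(s["eef_pos"],s["force"],s["grip_width"],s["dq"].round(3))
plan([pose(440,-193.6,75,-2.8,-22)])
E
```

```text
time_s: 47.03
eef_pos: [676.6, -18.6, 68.2]
ee_rot: [-0.584, 0.601, -0.374, -0.398]
force: [-0.5, -0.5, 0.3]
grip_width: 0.774
time_s: 48.03
eef_pos: [484.4, -191.8, 111.6]
ee_rot: [-0.493, 0.514, -0.486, -0.506]
force: [-1.2, 0.8, -0.5]
grip_width: 0.88
panel c 442.9 -212.2  L 230.6 W 134.3 yaw -1.84
[ 484.51294884 -190.56311885  111.68277065] [ 0.23353258 -0.16798423  0.17936537] 0.8793283589998672 [ 0.01  -0.002  0.003 -0.001 -0.003 -0.002]
[0.1199, 0.1506, -0.0035] [0.1817, -0.037, 0.799] dist 58 rows 1.4 ang 23.5
```

View pics/side36c.png

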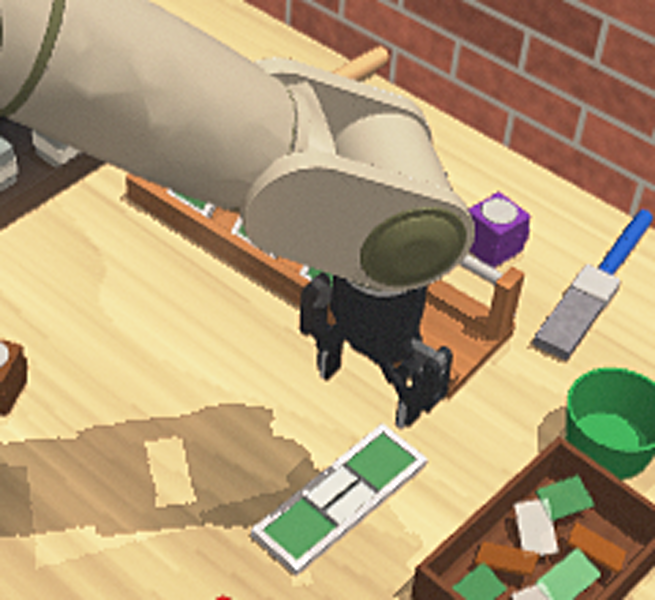

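View pics/top36c.png

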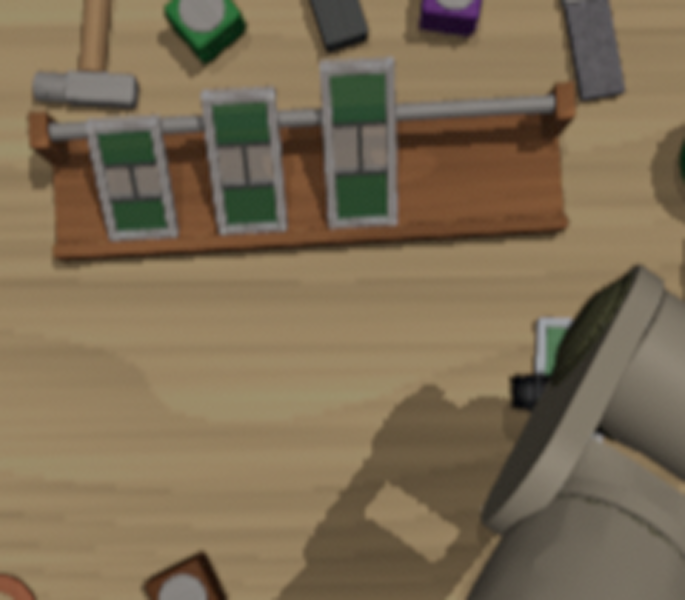

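```bash
python3 -m jog '[{"linear":[0.03,0.04,0],"rotation":[0.04,-0.01,0.2],"grip":74},{"linear":[0.06,0.08,0],"rotation":[0.09,-0.02,0.4],"grip":74},{"linear":[0.09,0.11,0],"rotation":[0.14,-0.03,0.6],"grip":74},{"linear":[0.12,0.1506,-0.0035],"rotation":[0.1817,-0.037,0.799],"grip":74},{"linear":[0.12,0.1506,-0.0035],"rotation":[0.1817,-0.037,0.799],"grip":74},{"linear":[0.12,0.1506,-0.0035],"rotation":[0.1817,-0.037,0.799],"grip":74},{"linear":[0.12,0.1506,-0.0035],"rotation":[0.1817,-0.037,0.799],"grip":74},{"linear":[0.12,0.1506,-0.0035],"rotation":[0.1817,-0.037,0.799],"grip":74}]' 80
python3 - <<'E'
from h import *
p,W=get("side","side37");cv2.imwrite("pics/side37c.png",cv2.resize(p[130:330,200:430],(690,600),interpolation=cv2.INTER_CUBIC))
s=sense();print(s["eef_pos"],s["force"],s["grip_width"],s["dq"].round(3),s["joints"].round(2))
plan([pose(440,-193.6,0,-2.8,-22)])
E
```

```text
time_s: 48.8
eef_pos: [440.5, -193.3, 75.9]
ee_rot: [0.41, -0.382, 0.595, 0.576]
force: [0.1, -0.2, -0.0]
grip_width: 0.865
[ 440.36679701 -193.48278816   75.91929419] [ 0.43835834 -0.26414208  0.14210315] 0.8639630695578994 [-0.005  0.004 -0.003 -0.005  0.005  0.003] [-0.56  0.6   1.55 -0.19  1.33 -2.01]
[0.2354, -0.093, -0.0003] [0.0004, -0.0016, 0.0059] dist 76 rows 1.8 ang 0.2
```

View pics/side37c.png

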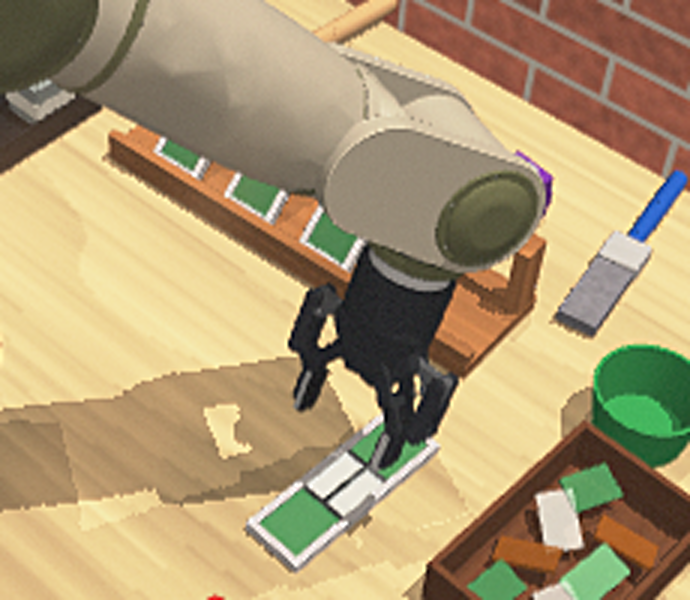

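```bash
python3 -m jog '[{"linear":[0.08,-0.03,0],"rotation":[0,0,0],"grip":74},{"linear":[0.15,-0.06,0],"rotation":[0,0,0],"grip":74},{"linear":[0.21,-0.083,0],"rotation":[0,0,0],"grip":74},{"linear":[0.2354,-0.093,0],"rotation":[0,0,0],"grip":70},{"linear":[0.2354,-0.093,0],"rotation":[0,0,0],"grip":68},{"linear":[0.2354,-0.093,0],"rotation":[0,0,0],"grip":68}]' 70
python3 -m jog '[{"linear":[0,0,0],"rotation":[0,0,0],"grip":45},{"linear":[0,0,0],"rotation":[0,0,0],"grip":45},{"linear":[0,0,0],"rotation":[0,0,0],"grip":45},{"linear":[0,0,0],"rotation":[0,0,0],"grip":45},{"linear":[0,0,0],"rotation":[0,0,0],"grip":45},{"linear":[0,0,0],"rotation":[0,0,0],"grip":45}]' 90
python3 -m jog '[{"linear":[-0.1,0.04,0],"rotation":[0,0,0],"grip":45},{"linear":[-0.2,0.08,0],"rotation":[0,0,0],"grip":45},{"linear":[-0.3,0.12,0],"rotation":[0,0,0],"grip":45},{"linear":[-0.4,0.16,0],"rotation":[0,0,0],"grip":45},{"linear":[-0.48,0.2,0],"rotation":[0,0,0],"grip":45},{"linear":[-0.48,0.2,0],"rotation":[0,0,0],"grip":45},{"linear":[-0.48,0.2,0],"rotation":[0,0,0],"grip":45},{"linear":[-0.48,0.2,0],"rotation":[0,0,0],"grip":45}]' 90
python3 - <<'E'
from h import *
p,W=get("side","side38");cv2.imwrite("pics/side38c.png",cv2.resize(p[90:270,170:440],(780,520),interpolation=cv2.INTER_CUBIC))
s=sense();print(s["eef_pos"],s["force"],s["grip_width"],s["dq"].round(3),s["joints"].round(2))
w1=pose(560,-120,190,2.5,2)
plan([w1]); print("2nd"); plan([place(175,-140,-14,-3.4,-22,dX=3,dZ=40)],w1);print(place(175,-140,-14,-3.4,-22)[0])
E
```

```text
time_s: 49.35
eef_pos: [440.3, -193.7, 0.8]
ee_rot: [0.41, -0.383, 0.595, 0.575]
force: [-0.3, 0.7, 0.4]
grip_width: 0.797
time_s: 49.85
eef_pos: [441.4, -194.2, 2.8]
ee_rot: [0.411, -0.384, 0.595, 0.574]
force: [0.8, 1.7, 6.9]
grip_width: 0.642
time_s: 50.52
eef_pos: [438.3, -193.4, 158.3]
ee_rot: [0.411, -0.383, 0.595, 0.575]
force: [0.1, 0.3, -3.0]
grip_width: 0.644
[ 438.19296611 -193.31232109  157.87528993] [-0.85084691  0.70465278 -2.07419959] 0.6390922197966784 [ 0.     0.013  0.002 -0.002  0.002 -0.   ] [-0.56  0.49  1.49 -0.18  1.5  -2.04]
[-0.2454, -0.3262, 0.2635] [-0.1831, 0.0286, -0.8262] dist 146 rows 3.5 ang 24.3
2nd
[0.2749, -0.4213, 0.0121] [0.0012, 0.0003, -0.74] dist 151 rows 3.6 ang 21.2
[ 685.92468589 -110.85755963   71.98549808]
```

View pics/side38c.png

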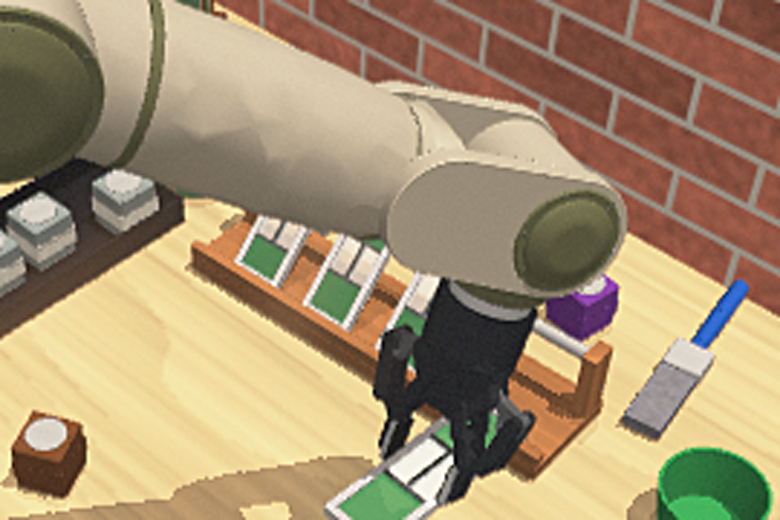

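```bash
python3 -m jog '[{"linear":[-0.06,-0.08,0.07],"rotation":[-0.05,0.01,-0.2],"grip":45},{"linear":[-0.12,-0.16,0.13],"rotation":[-0.09,0.015,-0.4],"grip":45},{"linear":[-0.18,-0.24,0.2],"rotation":[-0.14,0.02,-0.6],"grip":45},{"linear":[-0.2454,-0.3262,0.2635],"rotation":[-0.1831,0.0286,-0.8262],"grip":45},{"linear":[-0.2454,-0.3262,0.2635],"rotation":[-0.1831,0.0286,-0.8262],"grip":45},{"linear":[-0.2454,-0.3262,0.2635],"rotation":[-0.1831,0.0286,-0.8262],"grip":45},{"linear":[-0.2454,-0.3262,0.2635],"rotation":[-0.1831,0.0286,-0.8262],"grip":45},{"linear":[-0.2454,-0.3262,0.2635],"rotation":[-0.1831,0.0286,-0.8262],"grip":45},{"linear":[-0.2454,-0.3262,0.2635],"rotation":[-0.1831,0.0286,-0.8262],"grip":45}]' 90
python3 - <<'E'
from h import *
capture("side");s=sense();print(s["eef_pos"],s["force"],s["grip_width"],s["dq"].round(3),s["joints"].round(2))
plan([place(175,-140,-13.5,-3.4,-22,dX=3,dZ=40)])
E
```

```text
time_s: 51.32
eef_pos: [559.4, -120.6, 189.2]
ee_rot: [-0.498, 0.518, -0.481, -0.503]
force: [-0.1, -0.3, -2.5]
grip_width: 0.643
[ 559.56914027 -120.52137857  189.36285251] [ 0.08101387  0.71386345 -2.42018506] 0.638473338644778 [ 0.004 -0.006 -0.005  0.001  0.    -0.001] [-0.42  0.43  1.44  0.02  1.24 -2.04]
[0.271, -0.4246, 0.0141] [-0.0009, 0.0008, -0.7432] dist 151 rows 3.6 ang 21.3
```

```bash
python3 -m jog '[{"linear":[0.06,-0.1,0.003],"rotation":[0,0,-0.19],"grip":45},{"linear":[0.13,-0.2,0.006],"rotation":[0,0,-0.38],"grip":45},{"linear":[0.2,-0.31,0.01],"rotation":[0,0,-0.57],"grip":45},{"linear":[0.271,-0.4246,0.0141],"rotation":[-0.001,0.001,-0.7432],"grip":45},{"linear":[0.271,-0.4246,0.0141],"rotation":[-0.001,0.001,-0.7432],"grip":45},{"linear":[0.271,-0.4246,0.0141],"rotation":[-0.001,0.001,-0.7432],"grip":45},{"linear":[0.271,-0.4246,0.0141],"rotation":[-0.001,0.001,-0.7432],"grip":45},{"linear":[0.271,-0.4246,0.0141],"rotation":[-0.001,0.001,-0.7432],"grip":45},{"linear":[0.271,-0.4246,0.0141],"rotation":[-0.001,0.001,-0.7432],"grip":45}]' 90
python3 - <<'E'
from h import *
p,W=get("top","top39");cv2.imwrite("pics/top39c.png",cv2.resize(p[110:250,160:380],(792,504),interpolation=cv2.INTER_CUBIC))
p,W=get("side","side39");cv2.imwrite("pics/side39c.png",cv2.resize(p[80:270,200:470],(780,550),interpolation=cv2.INTER_CUBIC))
s=sense();print(s["eef_pos"],s["force"],s["grip_width"],s["dq"].round(3),s["joints"].round(2))
plan([place(175,-140,-13.5,-3.4,-22,dX=2,dZ=z) for z in (4,)])
E
```

```text
time_s: 52.12
eef_pos: [689.3, -111.1, 113.8]
ee_rot: [-0.582, 0.599, -0.376, -0.401]
force: [0.0, -0.2, -1.9]
grip_width: 0.643
[ 689.307853   -110.93438499  113.44653918] [-0.68994975 -0.18570062 -1.60441305] 0.6418145983224547 [ 0.002  0.006  0.001  0.002 -0.002 -0.001] [-0.39  0.61  1.43  0.24  0.75 -2.15]
[0.1123, 0.052, 0.0008] [0.0004, -0.0014, 0.002] dist 37 rows 0.9 ang 0.1
```

View pics/side39c.png

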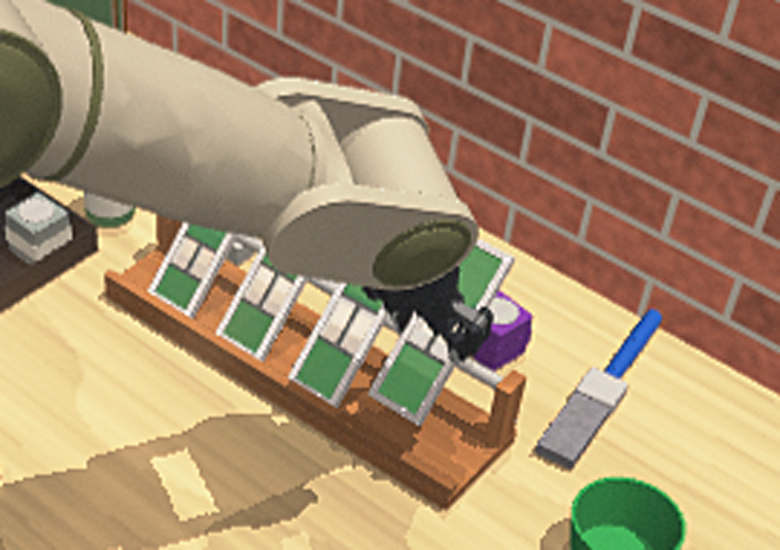

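View pics/top39c.png

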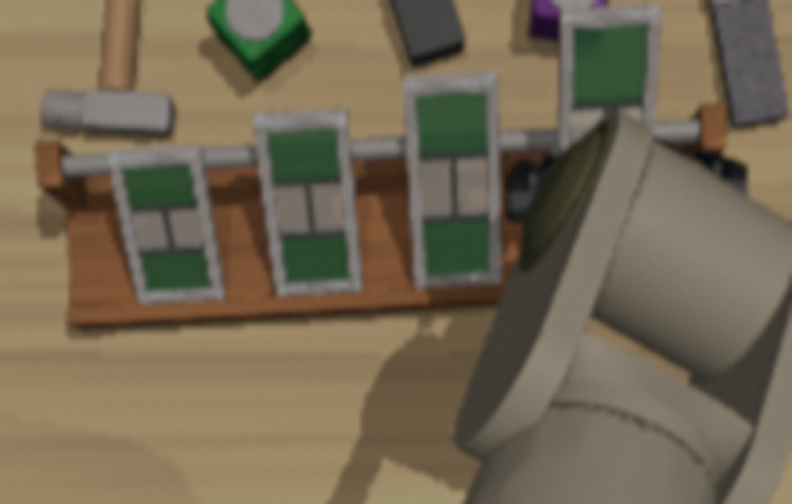

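```bash
python3 -m jog '[{"linear":[0.03,0.014,0],"rotation":[0,0,0],"grip":45},{"linear":[0.06,0.028,0],"rotation":[0,0,0],"grip":45},{"linear":[0.09,0.042,0],"rotation":[0,0,0],"grip":45},{"linear":[0.105,0.049,0],"rotation":[0,0,0],"grip":45},{"linear":[0.112,0.052,0],"rotation":[0,0,0],"grip":45},{"linear":[0.112,0.052,0],"rotation":[0,0,0],"grip":45},{"linear":[0.112,0.052,0],"rotation":[0,0,0],"grip":45}]' 90
python3 -m jog '[{"linear":[-0.003,0.006,0],"rotation":[0,0,0],"grip":45},{"linear":[-0.004,0.01,0],"rotation":[0,0,0],"grip":45},{"linear":[-0.004,0.01,0],"rotation":[0,0,0],"grip":45},{"linear":[-0.004,0.01,0],"rotation":[0,0,0],"grip":45}]' 90
python3 - <<'E'
from h import *
p,W=get("side","side40");cv2.imwrite("pics/side40c.png",cv2.resize(p[150:250,280:400],(720,600),interpolation=cv2.INTER_CUBIC))
s=sense();print(s["eef_pos"],s["force"],s["grip_width"],s["dq"].round(3))
plan([place(175,-140,-13.5,-3.4,-22,dX=a,dZ=z) for a,z in ((0,0),(-2,2))])
E
```

```text
time_s: 52.8
eef_pos: [688.4, -111.0, 76.5]
ee_rot: [-0.582, 0.599, -0.376, -0.401]
force: [-0.4, -0.1, -0.7]
grip_width: 0.639
time_s: 53.13
eef_pos: [685.3, -111.3, 76.8]
ee_rot: [-0.582, 0.599, -0.376, -0.401]
force: [0.7, 0.3, -2.2]
grip_width: 0.638
[ 685.30553719 -111.29234694   76.75323129] [ 0.90991997 -0.94901523 -2.25075502] 0.6392572433640666 [ 0.     0.002  0.001 -0.001  0.     0.001]
[0.0148, 0.0028, 0.0014] [0.0004, -0.0022, 0.0037] dist 5 rows 0.1 ang 0.1
[0.0061, 0.0063, 0.0014] [0.0004, -0.0022, 0.0037] dist 3 rows 0.1 ang 0.1
```

View pics/side40c.png

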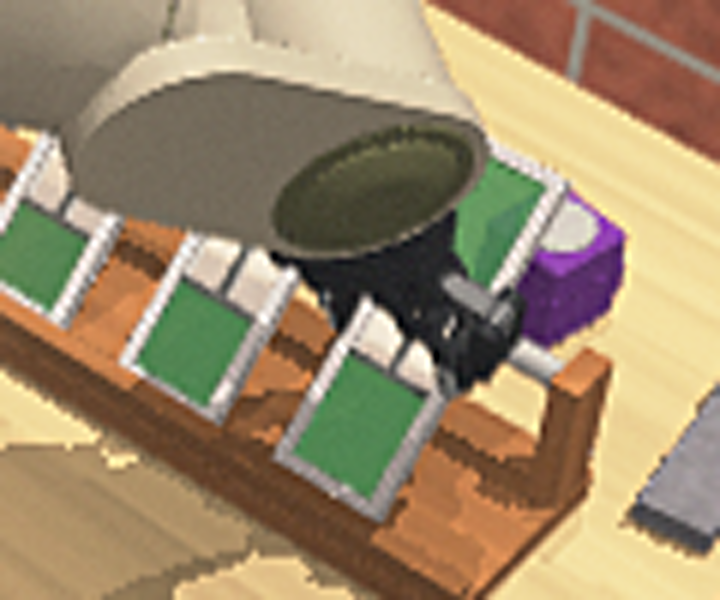

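```bash
python3 -m jog '[{"linear":[0.005,0.003,0],"rotation":[0,0,0],"grip":45},{"linear":[0.011,0.008,0],"rotation":[0,0,0],"grip":45},{"linear":[0.011,0.008,0],"rotation":[0,0,0],"grip":45}]' 90
python3 -m jog '[{"linear":[0.005,0.004,0],"rotation":[0,0,0],"grip":45},{"linear":[0.009,0.006,0],"rotation":[0,0,0],"grip":45},{"linear":[0.009,0.006,0],"rotation":[0,0,0],"grip":45}]' 90
python3 -m jog '[{"linear":[0,0.009,0],"rotation":[0,0,0],"grip":45},{"linear":[0,0.009,0],"rotation":[0,0,0],"grip":45},{"linear":[0,0.009,0],"rotation":[0,0,0],"grip":45}]' 90
python3 - <<'E'
from h import *
p,W=get("side","side41");cv2.imwrite("pics/side41c.png",cv2.resize(p[150:250,280:400],(720,600),interpolation=cv2.INTER_CUBIC))
s=sense();print(s["eef_pos"],s["force"],s["grip_width"],s["dq"].round(3))
plan([place(175,-140,-13.5,-3.4,-22,dX=a,dZ=z) for a,z in ((0,0),(-2,2))])
E
```

```text
time_s: 53.43
eef_pos: [684.6, -111.4, 72.7]
ee_rot: [-0.582, 0.599, -0.376, -0.401]
force: [2.2, 0.1, -2.4]
grip_width: 0.642
time_s: 53.68
eef_pos: [685.1, -111.6, 71.4]
ee_rot: [-0.583, 0.6, -0.375, -0.399]
force: [-0.4, 1.9, 8.6]
grip_width: 0.638
time_s: 53.93
eef_pos: [684.2, -111.7, 72.2]
ee_rot: [-0.583, 0.601, -0.374, -0.397]
force: [7.0, 2.1, 3.6]
grip_width: 0.643
[ 684.2282238  -111.76062829   72.18334784] [6.57225313 2.1873733  2.93550551] 0.6419260505250175 [ 0.     0.003 -0.001  0.001 -0.     0.001]
[0.0023, -0.0066, 0.0028] [-0.0001, -0.0072, 0.0223] dist 2 rows 0.1 ang 0.7
[-0.0065, -0.0032, 0.0027] [-0.0001, -0.0072, 0.0223] dist 2 rows 0.1 ang 0.7
```

View pics/side41c.png

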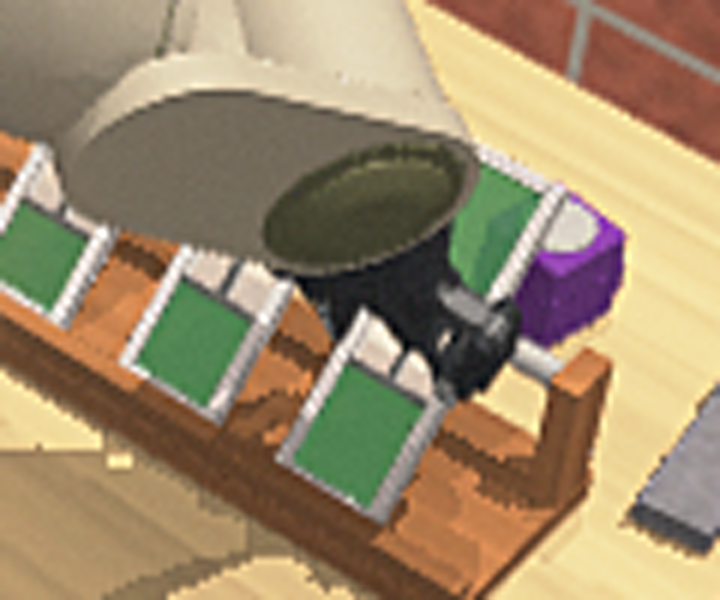

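```bash
python3 -m jog '[{"linear":[0,0,0],"rotation":[0,0,0],"grip":62},{"linear":[0,0,0],"rotation":[0,0,0],"grip":66},{"linear":[0,0,0],"rotation":[0,0,0],"grip":66},{"linear":[0,0,0],"rotation":[0,0,0],"grip":66},{"linear":[0,0,0],"rotation":[0,0,0],"grip":66}]' 80
python3 -m jog '[{"linear":[-0.1,0,0],"rotation":[0,0,0],"grip":68},{"linear":[-0.2,0,0],"rotation":[0,0,0],"grip":68},{"linear":[-0.3,0.03,0],"rotation":[0,0,0],"grip":70},{"linear":[-0.4,0.15,0],"rotation":[0,0,0.2],"grip":75},{"linear":[-0.5,0.28,0],"rotation":[0,0,0.4],"grip":75},{"linear":[-0.6,0.4,0],"rotation":[0,0,0.6],"grip":75},{"linear":[-0.65,0.5,0],"rotation":[0,0,0.8],"grip":75},{"linear":[-0.7,0.6,0],"rotation":[0,0,0.8],"grip":75},{"linear":[-0.7,0.7,0],"rotation":[0,0,0.8],"grip":75},{"linear":[-0.7,0.75,0],"rotation":[0,0,0.8],"grip":75},{"linear":[-0.7,0.75,0],"rotation":[0,0,0.8],"grip":75}]' 80
python3 - <<'E'
from h import *
p,W=get("top","top42");cv2.imwrite("pics/top42c.png",cv2.resize(p[90:320,80:400],(780,560),interpolation=cv2.INTER_CUBIC))
p,W=get("side","side42")
s=sense();print(s["eef_pos"],s["force"],s["grip_width"],s["dq"].round(3))
E
```

```text
time_s: 54.4
eef_pos: [684.0, -111.8, 71.9]
ee_rot: [-0.583, 0.601, -0.374, -0.398]
force: [-0.3, 0.5, 0.5]
grip_width: 0.774
time_s: 55.32
eef_pos: [391.2, -123.1, 172.5]
ee_rot: [-0.493, 0.514, -0.487, -0.506]
force: [-0.2, 0.6, 1.2]
grip_width: 0.878
[ 394.08545039 -123.85023933  173.70387155] [1.03645913 0.10095243 0.65216225] 0.8780876481061073 [ 0.014  0.021 -0.034  0.     0.002  0.   ]
```

View pics/side42.png

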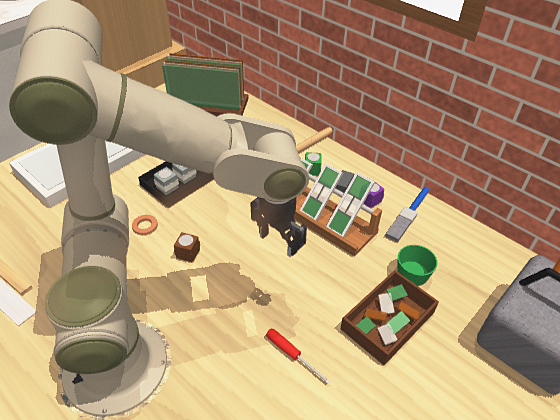

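View pics/top42c.png

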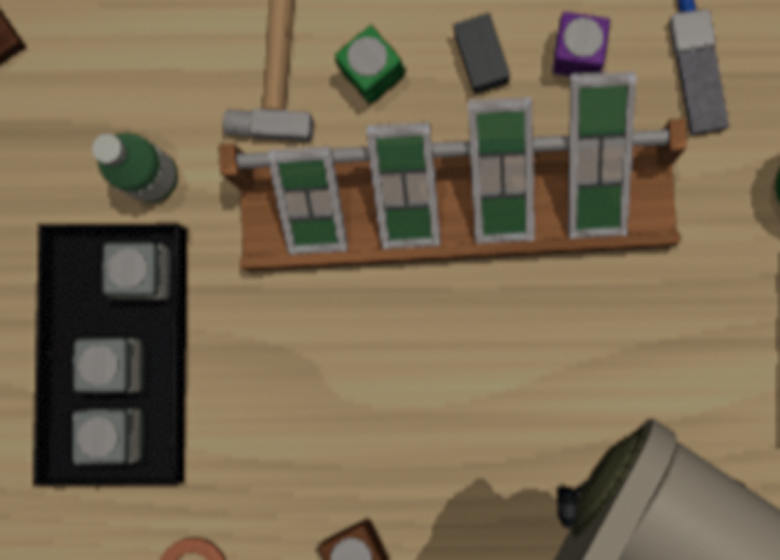

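```bash
python3 -m jog '[{"linear":[-0.1,0.02,-0.13],"rotation":[0,0,0],"grip":75},{"linear":[-0.2,0.05,-0.26],"rotation":[0,0,0],"grip":75},{"linear":[-0.3,0.08,-0.39],"rotation":[0,0,0],"grip":75},{"linear":[-0.4,0.1,-0.52],"rotation":[0,0,0],"grip":75},{"linear":[-0.4,0.15,-0.65],"rotation":[0,0,0],"grip":75},{"linear":[-0.4,0.2,-0.75],"rotation":[0,0,0],"grip":75},{"linear":[-0.4,0.2,-0.75],"rotation":[0,0,0],"grip":75},{"linear":[-0.4,0.2,-0.75],"rotation":[0,0,0],"grip":75}]' 80
python3 - <<'E'
from h import *
p,W=get("top","top43");np.save("pics/W43.npy",W)
x,y,z=W[...,0],W[...,1],W[...,2]
m=(x>380)&(x<650)&(y>300)&(y<450)&(z>52)&(z<72)
m=cv2.morphologyEx(m.astype(np.uint8),cv2.MORPH_OPEN,np.ones((3,3)))
n,l,st,c=cv2.connectedComponentsWithStats(m)
for i in range(1,n):
    if st[i,4]<60: continue
    mm=cv2.erode((l==i).astype(np.uint8),np.ones((5,5)))>0
    P=W[mm];A=np.c_[P[:,:2]-P[:,:2].mean(0),np.ones(len(P))];k=np.linalg.lstsq(A,P[:,2],rcond=None)[0]
    print("tin",P.mean(0).round(1),"slope",k[:2].round(3),len(P),[np.round(r,1) for r in rect_from(l==i,"top",61.)])
# panels: plane fits in rack frame
X=(x-O[0])*np.cos(TH)+(y-O[1])*np.sin(TH);Y=-(x-O[0])*np.sin(TH)+(y-O[1])*np.cos(TH)
hsv=cv2.cvtColor(p,cv2.COLOR_BGR2HSV)
for nm,yc in zip("abcd",(140,47,-47,-140)):
    m=(abs(Y-yc)<24)&(X>-5)&(X<150)&(z>30)&(z<170)&(abs(z-18-(X*1.0+4))<14)
    A=np.c_[X[m]-50,Y[m]-yc,np.ones(m.sum())];k=np.linalg.lstsq(A,z[m],rcond=None)[0];r=z[m]-A@k
    print(nm,"tilt deg %.1f ylope %.3f z@X50 %.1f rms %.1f n %d"%(np.degrees(np.arctan(k[0])),k[1],k[2],r.std(),m.sum()))
p2,W2=get("side","side43");cv2.imwrite("pics/side43c.png",cv2.resize(p2[120:270,140:400],(780,450),interpolation=cv2.INTER_CUBIC))
E
```

```text
time_s: 56.08
eef_pos: [340.9, -354.7, 293.9]
ee_rot: [-0.494, 0.515, -0.488, -0.504]
force: [0.7, 0.3, 0.2]
grip_width: 0.881
tin [597.6 343.6  61.4] slope [0.001 0.004] 312 [array([597.8, 343.8,  50. ,  49.6,  89.2])]
tin [505.3 370.7  61.6] slope [0.005 0.011] 300 [array([505.5, 371.1,  49.9,  46.6,  89.2])]
tin [437.  369.9  61.7] slope [0.009 0.014] 319 [array([437. , 370.4,  49.7,  48.5,  89.1])]
a tilt deg 44.0 ylope -0.031 z@X50 72.5 rms 2.9 n 849
b tilt deg 44.5 ylope -0.022 z@X50 72.6 rms 2.7 n 1032
c tilt deg 44.6 ylope -0.022 z@X50 72.5 rms 2.6 n 1197
d tilt deg 44.7 ylope -0.011 z@X50 72.2 rms 2.5 n 1361
```

View pics/side43c.png

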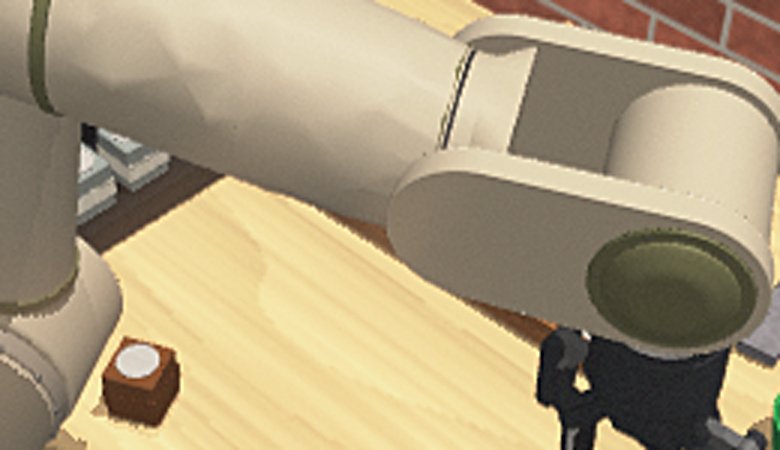

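Run:
```python
from h import *
p=cv2.imread("pics/top43.png")
cv2.imwrite("pics/top43c.png",cv2.resize(p[120:205,170:365],(780,340),interpolation=cv2.INTER_CUBIC))
hsv=cv2.cvtColor(p,cv2.COLOR_BGR2HSV)
c=calibration("top");K=c["intrinsics"];T=c["world_from_camera"]
ex=np.array([np.cos(TH),np.sin(TH),0]);ey=np.array([-np.sin(TH),np.cos(TH),0]);o=np.array([O[0],O[1],18.])
f=np.radians(45.0);u=np.cos(f)*ex+np.sin(f)*np.array([0,0,1]);n=-np.sin(f)*ex+np.cos(f)*np.array([0,0,1])
W=np.load("pics/W43.npy");d=(W-o)
X=d@ex;Y=d@ey;Z=d[...,2]
on=(abs(Z-X-4)<16)&(X>-8)&(X<150)&(Z>4)
m=on&(((hsv[...,1]<75)&(hsv[...,2]>85))|((hsv[...,0]>45)&(hsv[...,0]<90)&(hsv[...,1]>60)))
F=o+np.array([0,0,8.5])-2.5*np.array([0,0,1])  # measured plane bias split
for nm,yc in zip("abcd",(140,47,-47,-140)):
    mm=(m&(abs(Y-yc)<42)).astype(np.uint8);mm=cv2.morphologyEx(mm,cv2.MORPH_CLOSE,np.ones((9,9)))
    mm=cv2.morphologyEx(mm,cv2.MORPH_OPEN,np.ones((7,7)))
    cs,_=cv2.findContours(mm,cv2.RETR_EXTERNAL,cv2.CHAIN_APPROX_NONE);q=max(cs,key=cv2.contourArea)[:,0,:].astype(float)
    r=np.stack([(q[:,0]-K[0,2])/K[0,0],-(q[:,1]-K[1,2])/K[1,1],-np.ones(len(q))],1)@T[:3,:3].T
    t=((F-T[:3,3])@n)/(r@n);P=T[:3,3]+r*t[:,None]-F
    uv=np.stack([P@u,P@ey],1).astype(np.float32);(cx,cy),(w,h),a=cv2.minAreaRect(uv)
    if w<h:w,h,a=h,w,a+90
    a=(a+90)%180-90
    print(nm,"centre u %.1f Y %.1f L %.1f W %.1f skew deg %.2f foot u %.1f"%(cx,cy,w,h,a,cx-w/2), "Yrange",uv[:,1].min().round(1),uv[:,1].max().round(1))
```

```text
a centre u 60.7 Y 141.8 L 122.2 W 62.8 skew deg -1.86 foot u -0.4 Yrange 108.7 171.9
b centre u 70.5 Y 49.7 L 142.2 W 62.3 skew deg -0.77 foot u -0.6 Yrange 18.0 80.4
c centre u 80.3 Y -44.8 L 161.9 W 59.3 skew deg -0.75 foot u -0.6 Yrange -74.9 -15.5
d centre u 90.1 Y -140.2 L 181.8 W 57.4 skew deg 0.69 foot u -0.8 Yrange -168.9 -110.5
```

View pics/top43c.png

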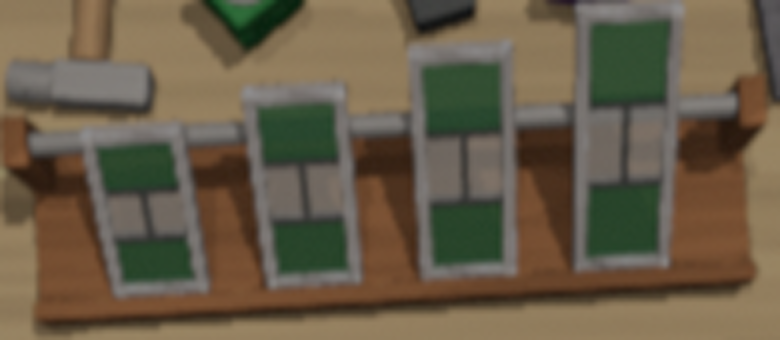

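Run:
```python
from rig import finish_job,sense
print(sense()["time_s"],sense()["force"]);print(finish_job())
```

```text
56.1833 [0.0679824  0.20025522 0.08298934]
the job is handed in; nothing more can be done
None
```

I moved all three tins into the black tray first, then leaned the four panels on the rack from the robot's left to its right: a, b, c, d, shortest to tallest. I handed the job in at 56 s of robot time.

**Last checks, mostly from the top camera:**
- **Tins:** All three stand flat in the tray, with tops at about 61 mm as they should be. One was nudged about 3 cm inside the tray during the run, probably the random knock, and is still upright.
- **Panels:** They lean at 44 to 45 degrees. The feet all lie within about 0.5 mm of one line along the lip. I pulled each one against the lip until it pushed back with about 6 to 7 N before letting go.
- **Spacing:** Gaps between panels are about 28 to 36 mm, and about 32 mm or more from the posts.
- **Squareness:** I measured skews of 0.7 to 1.9 degrees, the worst on panel a. I put most of that down to camera perspective, because it changes steadily along the rack.

**What disagreed or went wrong:**
- The panel surfaces read about 4 mm lower than the rack model predicts, by the same amount for all four. I took this as an offset in camera depth and my lip estimate, not a bad fit.
- The arm hid the rack in the final side view. The side-camera checks of the panels come from earlier pictures.
- My first try at panel b stopped at the last joint's limit. I set the panel back on the bench and picked it up again with the gripper tilted. This was after the tins had been cleared.

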